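# Pack the core case in two layers and row up the moisture tins

## Robot

A 7-joint arm with a two-finger parallel gripper is mounted at the origin on the work surface. World frame = base frame: x ahead of the robot, y to its left, z up, the work surface at z = 0. Lengths are in m, angles in rad, forces in N, time in s.
With the tool pointing down it reaches from about 0.4 to 0.85 m from the base axis. Payload 10.4 kg.
Tool frame: the origin (TCP) lies at the very end of the fingers, on their centre line; the grasp point (between the pads) lies 19 mm behind it; z points along the fingers, y is the line along which they close (so a half turn about z gives the same grasp; the last joint's range is limited). The gripper opens to 85 mm and grips with 20 to 120 N. Pads are 22 mm wide; open, the fingers measure 114 mm over their backs; the gripper's body (76 mm by 85 mm) begins 54 mm behind the grasp point. The pads swing forward as they close: fully open they stand 13 mm farther back than shut.
Start: joints at [1.085, 0.332, -0.065, 1.46, 0.022, 1.35, -0.088], TCP at [0.279, -0.559, 0.231] pointing down, gripper open.
Joint ranges: [-2.6, 2.6], [-0.5, 2.12], [-1.47, 1.34], [0.16, 2.42], [-1.27, 4.41], [0.06, 2.06], [-2.6, 2.6]. Speed limits (rad/s): [2.22, 2.22, 2.79, 2.79, 3.14, 3.14, 3.14].

## Interface

Orientations are given as a unit quaternion [x, y, z, w].
In Python, from workcell import * gives the robot as it stands.
- The arm moves only by the tool step_arm, never from a script. Its argument "commands" is one flat list of numbers, 7 for each row, row after row: the finger opening in mm, from 0 to 85.4, then the shift along the world's x, y, z as a fraction of full scale, then the turn, a rotation vector about the world's x, y, z as a fraction of full scale. A call has exactly 10 rows; each row is the pose to reach, as a shift and turn from the pose commanded when the call began, turning the shorter way round; what a row does not reach only later rows make up. Full scale, the value 1, is 0.6 m for a shift and pi rad for a turn. A row lasts 1/8 s, in which the tool goes at most 62.5 mm and 10.7 degrees, less where a joint would pass 70% of its speed; a pose out of reach is approached as far as the arm can. A call with a number of a shift or a turn outside -1 to 1 is refused whole. A call with a gripper value outside its range is refused whole. The fingers move at their own pace and stop on an object; "squeeze" is the grip in N (left out, the last holds). Time passes only in rows, so rows that repeat a pose let the fingers close, or fill a call up. It gives the time, the measured TCP pose, the force, the opening and the grip force at its end, in the units of the state.
- get_obs(): the state, without advancing time (a new reading comes with each control period).
- camera(name): name is "scene" or "top" or "wrist"; returns the picture (420x560x3 uint8, red, green, blue); there is no depth.
- camera_params(name): a dict with "mtx" (3x3 intrinsics, pixels), "dist" ([k1, k2, p1, p2, k3] as OpenCV has them; the pictures are not rectified), "extrinsics" (4x4, takes a point from world to camera coordinates); the wrist camera has in their place "tool_from_camera" (4x4, takes a point from camera to tool coordinates, whose origin is the TCP and whose axes are the flange's). Camera axes: x right, y down, z forward; pixel columns grow to the right and rows downward; lengths in m; the calibration is good to about 2 mm. A picture is of the moment at which its call begins: read the wrist's pose just before it. camera_params takes no time and is no camera call.
- hand_in(): hands the job in; it is judged then, once.
The state is a dict: "clock": time; "joint_pos": joint angles; "joint_velocities": joint speeds; "tau": joint torques, N m; "position": TCP position; "ee_rot": TCP orientation; "ft_force": force on the tool from outside, world axes, zero at the start; "torque": the same for the moment, N m; "grip_width": opening from 0.0 (shut) to 1.0 (fully open); "grasp_force": force on a finger pad.
Only numpy, scipy, OpenCV 4.12 (cv2) and the standard library are available. Lean on these libraries where they do the work, as an engineer would, in place of code of your own. Each camera call takes 0.05 s, during which the arm holds its last target. There are 200 camera calls.

## Task

Put the class's soil samples away: stand every capped core upright in its own pocket in the bottom of the sampling case, then fit the plywood divider level over them, and only then stand the driving head in the divider's square recess and lay the trimming knife flat in its long recess. Stand all the moisture tins upright on the oven shelf in one straight row along the middle of its length, side by side with less than half a tin's width between neighbours. Keep the cores upright all the time, and leave the jar and the brush where they lie.

Things in the scene. Friction and masses are not known exactly. Their poses are not given: they have to be found in the camera images.
- case: The sampling case, open bottom half, fixed: aluminium shell 168 (x) x 212 (y) x 72 mm high, walls 6 mm, inside 156 x 200 mm. Origin: centre of its underside, on the bench; y along its length, z up. Black foam inside, its top 24 mm above the bench. Four grey 14 mm posts in the inner corners, tops 60 mm above the bench, carry the divider. The lid is off and not needed.
- case_pocket (a point): Bottom centre of the middle one of three square pockets in the case's foam, each 60 x 60 mm and 14 mm deep, bottom 10 mm above the bench. Axes as the case; the other two are centred 66 mm to either side along y.
- divider_grip (a point): Divider, loose, about 220 g: plywood sheet 148 (x) x 192 (y) x 4 mm, 8 mm black foam on it (top 12 mm above the underside), upright finger board in the middle, 12 mm thick (x), 60 mm long (y), top 46 mm above the underside. This point: finger board's centre, 30 mm above the underside, z up. Has 4 mm play all round in the case, fits either way round; on the posts its foam is flush with the rim.
- divider_long (a point): Bottom centre of the long recess in the divider's foam: 28 (x) x 170 (y) mm, 8 mm deep, 4 mm above the divider's underside, 47 mm to +x of the finger board. Axes as the divider.
- divider_square (a point): Bottom centre of the square recess in the divider's foam: 58 x 58 mm, 8 mm deep, 4 mm above the divider's underside, 38 mm to -x of the finger board. Axes as the divider.
- rack: The oven shelf, fixed on the bench: perforated steel plate 130 (x) x 280 (y) mm on four feet, its top 42 mm above the bench. Origin: on the bench under the plate's centre; y runs along its length, z up. A 4 mm rim stands 12 mm above the plate along both ends and the far long side (+x), none along the near side; the long edges are folded down to 7 mm above the bench.
- head_neck (a point): Driving head of the sampler, loose steel, about 300 g, standing upright: round foot 52 mm across and 18 mm high, round neck 28 mm across on top of it up to 53 mm. This point: the neck's centre, 35 mm above the underside; z up the neck.
- knife_grip (a point): Trimming knife, loose, 90 g, lying flat: wooden handle 95 x 18 x 22 mm high, thin steel blade 20 mm wide, 155 mm over all; x along it towards the blade's tip. This point: near its balance point, in the handle, 11 mm above the underside; the blade's tip is 102 mm ahead of it, the handle's end 53 mm behind.
- core0_mid (a point): Capped core: steel sample ring with black end caps, 53 mm across, 46 mm high, about 190 g, loose, standing. This point: its centre, half-way up; z along its axis. May be absent (None): two or three cores are there.
- core1_mid (a point): Capped core: steel sample ring with black end caps, 53 mm across, 46 mm high, about 190 g, loose, standing. This point: its centre, half-way up; z along its axis. May be absent (None): two or three cores are there.
- core2_mid (a point): Capped core: steel sample ring with black end caps, 53 mm across, 46 mm high, about 190 g, loose, standing. This point: its centre, half-way up; z along its axis. May be absent (None): two or three cores are there.
- tin0_mid (a point): Moisture tin: plain aluminium, round, lidded, 50 mm across, 32 mm high, about 75 g, loose, standing. This point: its centre, half-way up; z along its axis. May be absent (None): two or three tins are there.
- tin1_mid (a point): Moisture tin: plain aluminium, round, lidded, 50 mm across, 32 mm high, about 75 g, loose, standing. This point: its centre, half-way up; z along its axis. May be absent (None): two or three tins are there.
- tin2_mid (a point): Moisture tin: plain aluminium, round, lidded, 50 mm across, 32 mm high, about 75 g, loose, standing. This point: its centre, half-way up; z along its axis. May be absent (None): two or three tins are there.
- jar: A small jar with white lid, 52 mm across, 60 mm high, loose; not part of the job. Origin: centre of its underside.
- brush: A flat brush, 115 mm long, 40 mm wide, 16 mm high, lying along its x, loose; not part of the job. Origin: under the middle of its length.
Not all that is in view belongs to the job. Leave any blue or turquoise look-alike of the part that bears head_neck alone. Of the things that look like the part that bears knife_grip, the smaller one is meant.

How it is judged:
By the outcome, as a careful person would: the job done as asked, in the order asked, and still so for the second after the job is handed in, with the robot touching nothing.
Of core0, core1, core2 only 2 to 3 are there at a start; the rules pass over those that are not, and their reading is None.
Of tin0, tin1, tin2 only 2 to 3 are there at a start; the rules pass over those that are not, and their reading is None.
At some moment in a run one of tin0, tin1, tin2, head may be knocked a few centimetres aside while the robot is not near it.
It also fails if it takes over 210 s, if anything falls off the work surface, if the arm or the gripper's body presses on something with over 40 N, if the wrist force passes 120 N, or if a joint passes its speed limit or range.

## Working session

There is one attempt and no reset: what is moved stays moved. The work goes in short steps, Python scripts to look and compute and a tool call to move; the robot and the scene stay as the last step left them, time stands still between calls to the robot, and variables do not carry over. Pictures are saved under pics/ and viewed, at most 14 in all, crops included, and the job is handed in when it is done.

Besides the shell and the picture viewer there is one more tool, called after ">>>" as name(argument=value, ...) on one line, values as JSON. step_arm: Moves the arm, as the interface text tells. Its arguments: {"type":"object","properties":{"commands":{"type":"array","items":{"type":"number"}},"squeeze":{"type":"number"}},"required":["commands"]}

```bash
ls; mkdir -p pics
python3 - <<'E'
from workcell import *
import cv2
print(get_obs())
for n in("scene","top"):
    im=camera(n); cv2.imwrite(f"pics/{n}0.png",cv2.resize(im[:,:,::-1],(800,600),interpolation=cv2.INTER_CUBIC)); cv2.imwrite(f"raw_{n}0.png",im[:,:,::-1])
    print(n,camera_params(n))
print(camera_params("wrist"))
E
```

```text
pics
{'clock': 0.0, 'joint_pos': array([ 1.08540556,  0.33286982, -0.06471917,  1.46097117,  0.0216107 ,
        1.34991919, -0.08849215]), 'joint_velocities': array([-0.00039978,  0.00043489,  0.0001095 ,  0.00066097,  0.00110553,
       -0.0003588 ,  0.00137075]), 'tau': array([-4.44231182e-04, -6.25431705e+01,  4.89427987e-02, -3.91598153e+01,
        1.63667504e-02,  9.84326442e-03, -4.66827021e-05]), 'position': array([ 0.27885351, -0.55890148,  0.23050302]), 'ee_rot': array([ 9.73341340e-01,  2.29360184e-01, -2.04802208e-04, -7.06620831e-04]), 'ft_force': array([-0.65771136, -0.38310004,  0.11892215]), 'torque': array([ 0.0318862 , -0.05959345,  0.02773986]), 'grasp_force': 0.0, 'grip_width': 0.9989264282018919}
scene {'mtx': array([[403.78141908,   0.        , 280.17163118],
       [  0.        , 403.78141908, 213.99575598],
       [  0.        ,   0.        ,   1.        ]]), 'dist': array([-0.10952794,  0.        ,  0.        ,  0.        ,  0.        ]), 'extrinsics': array([[-0.60172501,  0.79869357, -0.00394826,  0.2713244 ],
       [ 0.63834519,  0.47793785, -0.60339939,
[... 554 characters left out ...]
95, -0.98419   ,  1.07821914],
       [ 0.        ,  0.        ,  0.        ,  1.        ]])}
{'mtx': array([[321.88295172,   0.        , 274.92250394],
       [  0.        , 321.88295172, 205.42513428],
       [  0.        ,   0.        ,   1.        ]]), 'dist': array([-0.06369099,  0.        ,  0.        ,  0.        ,  0.        ]), 'tool_from_camera': array([[-4.69837118e-04, -9.59366610e-01, -2.82162163e-01,
         7.18591844e-02],
       [ 9.99999276e-01, -1.38193893e-04, -1.19526363e-03,
        -1.88797708e-03],
       [ 1.10770293e-03, -2.82162521e-01,  9.59365981e-01,
        -1.43732846e-01],
       [ 0.00000000e+00,  0.00000000e+00,  0.00000000e+00,
         1.00000000e+00]])}
```

View pics/scene0.png

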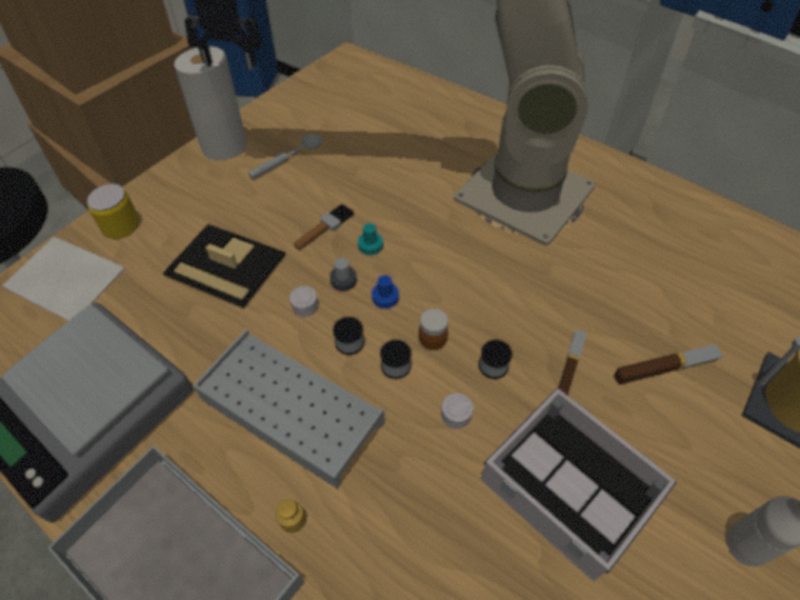

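View pics/top0.png

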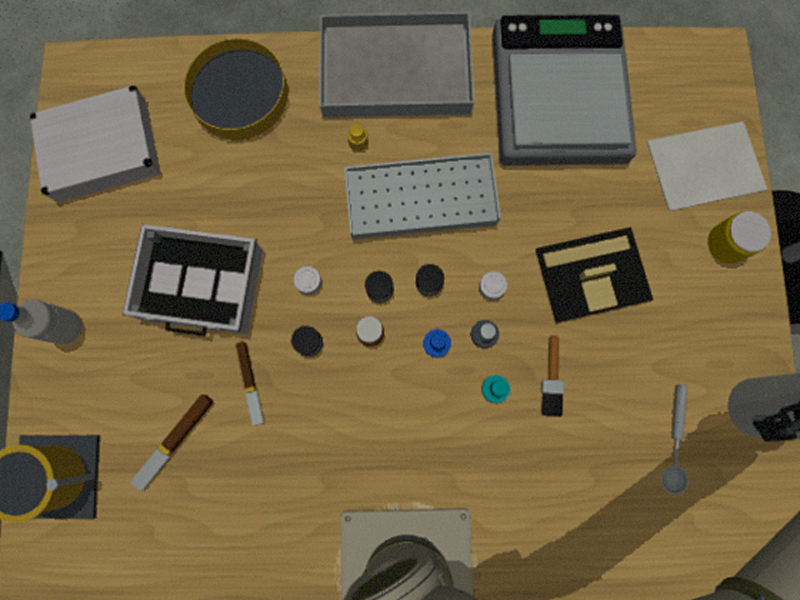

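The pictures show three cores (top view 380,287 / 430,280 / 307,341), two tins (307,280 / 493,285), the grey head at 485,333, the smaller knife at 248,380, the divider at 594,275, the case at 195,280 and the rack at 422,195. The jar is at 369,331 and the brush at 553,375.

```bash
cat > h.py <<'E'
from workcell import *
import cv2, numpy as np
from scipy.spatial.transform import Rotation as R
S=560/800
def ext(n):
    p=camera_params(n)
    if n!="wrist": return p["mtx"],p["dist"],np.array(p["extrinsics"])
    o=get_obs(); T=np.eye(4); T[:3,:3]=R.from_quat(o["ee_rot"]).as_matrix(); T[:3,3]=o["position"]
    return p["mtx"],p["dist"],np.linalg.inv(T@p["tool_from_camera"])
def ray(c,uv,s=S):
    K,d,E=c; q=cv2.undistortPoints(np.array([[uv]],float)*s,K,d)[0,0]
    D=E[:3,:3].T@np.array([q[0],q[1],1]); return -E[:3,:3].T@E[:3,3],D/np.linalg.norm(D)
def onz(c,uv,z,s=S):
    o,d=ray(c,uv,s); return o+d*(z-o[2])/d[2]
def tri(*r):
    A=sum(np.eye(3)-np.outer(d,d) for o,d in r); b=sum((np.eye(3)-np.outer(d,d))@o for o,d in r)
    return np.linalg.solve(A,b)
def proj(c,P,s=S):
    K,d,E=c; return cv2.projectPoints(np.array(P,float).reshape(-1,1,3),cv2.Rodrigues(E[:3,:3])[0],E[:3,3],K,d)[0][:,0]/s
E
python3 - <<'E'
from h import *
t,s=ext("top"),ext("scene")
np.set_printoptions(precision=3,suppress=True)
L={"tinA":[(307,279),(457,405),.032],"tinB":[(493,284),(303,296),.032],"coreA":[(307,340),(496,352),.046],"coreB":[(379,286),(396,351),.046],"coreC":[(430,279),(349,329),.046],"head":[(488,329),(343,264),.053],"jar":[(369,327),(433,320),.06],
"divfinger":[(600,268),(240,244),.046],"caseL":[(142,227),(670,487),.072],"case2":[(259,237),(561,397),.072],"case3":[(242,330),(487,466),.072],"case4":[(125,316),(597,572),.072],
"rackNL":[(350,236),(383,413),.042],"rackNR":[(497,223),(243,336),.042],"rackFL":[(345,167),(334,480),.05],"rackFR":[(493,156),(197,388),.05],
"knend":[(242,345),(566,387),.02],"kntip":[(258,424),(578,333),.01]}
for k,(a,b,z) in L.items(): print(k,tri(ray(t,a),ray(s,b)),onz(t,a,z),onz(s,b,z))
E
```

```text
tinA [0.534 0.172 0.03 ] [0.535 0.169 0.032] [0.534 0.175 0.032]
tinB [ 0.517 -0.174  0.028] [ 0.518 -0.175  0.032] [ 0.518 -0.17   0.032]
coreA [0.418 0.171 0.04 ] [0.419 0.166 0.046] [0.42  0.176 0.046]
coreB [0.516 0.037 0.04 ] [0.516 0.035 0.046] [0.518 0.042 0.046]
coreC [ 0.527 -0.056  0.036] [ 0.527 -0.058  0.046] [ 0.53  -0.049  0.046]
head [ 0.429 -0.155  0.049] [ 0.431 -0.159  0.053] [ 0.429 -0.148  0.053]
jar [0.438 0.056 0.057] [0.439 0.054 0.06 ] [0.438 0.06  0.06 ]
divfinger [ 0.523 -0.347  0.069] [ 0.541 -0.373  0.046] [ 0.505 -0.346  0.046]
caseL [0.579 0.441 0.217] [0.631 0.469 0.072] [0.482 0.499 0.072]
case2 [0.551 0.268 0.211] [0.606 0.251 0.072] [0.447 0.304 0.072]
case3 [ 0.492  0.288 -0.138] [0.436 0.278 0.072] [0.607 0.272 0.072]
case4 [ 0.529  0.545 -0.164] [0.465 0.491 0.072] [0.646 0.465 0.072]
rackNL [0.615 0.089 0.032] [0.612 0.088 0.042] [0.618 0.093 0.042]
rackNR [ 0.641 -0.194  0.024] [ 0.632 -0.187  0.042] [ 0.649 -0.187  0.042]
rackFL [0.747 0.099 0.041] [0.746 0.096 0.05 ] [0.748 0.105 0.05 ]
rackFR [ 0.766 -0.185  0.032] [ 0.762 -0.185  0.05 ] [ 0.767 -0.168  0.05 ]
knend [0.41  0.293 0.04 ] [0.415 0.291 0.02 ] [0.393 0.299 0.02 ]
kntip [0.271 0.263 0.003] [0.271 0.261 0.01 ] [0.276 0.265 0.01 ]
```

>>> step_arm(commands=[85, 0.37, 0.68, 0.17, 0, 0, 0.314, 85, 0.37, 0.68, 0.17, 0, 0, 0.314, 85, 0.37, 0.68, 0.17, 0, 0, 0.314, 85, 0.37, 0.68, 0.17, 0, 0, 0.314, 85, 0.37, 0.68, 0.17, 0, 0, 0.314, 85, 0.37, 0.68, 0.17, 0, 0, 0.314, 85, 0.37, 0.68, 0.17, 0, 0, 0.314, 85, 0.37, 0.68, 0.17, 0, 0, 0.314, 85, 0.37, 0.68, 0.17, 0, 0, 0.314, 85, 0.37, 0.68, 0.17, 0, 0, 0.314])

```text
clock: 1.35
position: [0.5006, -0.1521, 0.3329]
ee_rot: [0.749, 0.663, -0.0, -0.0]
ft_force: [0.3, 0.7, -1.1]
grip_width: 0.994
grasp_force: 0.0
```

```bash
cat >> h.py <<'E'
import pickle
def snap(k):
    c=ext("wrist"); im=camera("wrist")[:,:,::-1]; cv2.imwrite(f"raw_{k}.png",im); cv2.imwrite(f"pics/{k}.png",cv2.resize(im,(800,600),interpolation=cv2.INTER_CUBIC))
    pickle.dump(c,open(k+".pk","wb")); o=get_obs(); print(o["clock"],o["position"],R.from_quat(o["ee_rot"]).as_matrix()[:2,1])
E
python3 -c "
from h import *
snap('w1')"
```

```text
1.4 [ 0.50040905 -0.15258426  0.33279524] [ 0.99239701 -0.12307418]
```

>>> step_arm(commands=[85, 0, 0.6, 0, 0, 0, 0, 85, 0, 0.6, 0, 0, 0, 0, 85, 0, 0.6, 0, 0, 0, 0, 85, 0, 0.6, 0, 0, 0, 0, 85, 0, 0.6, 0, 0, 0, 0, 85, 0, 0.6, 0, 0, 0, 0, 85, 0, 0.6, 0, 0, 0, 0, 85, 0, 0.6, 0, 0, 0, 0, 85, 0, 0.6, 0, 0, 0, 0, 85, 0, 0.6, 0, 0, 0, 0])

```text
clock: 2.65
position: [0.5015, 0.2074, 0.3334]
ee_rot: [0.749, 0.662, -0.0, 0.0]
ft_force: [-0.2, 0.6, -0.1]
grip_width: 0.997
grasp_force: 0.0
```

```bash
python3 -c "
from h import *
snap('w2')"
```

```text
2.7 [0.50134797 0.20771694 0.33339482] [ 0.99241458 -0.12293571]
```

View pics/w1.png

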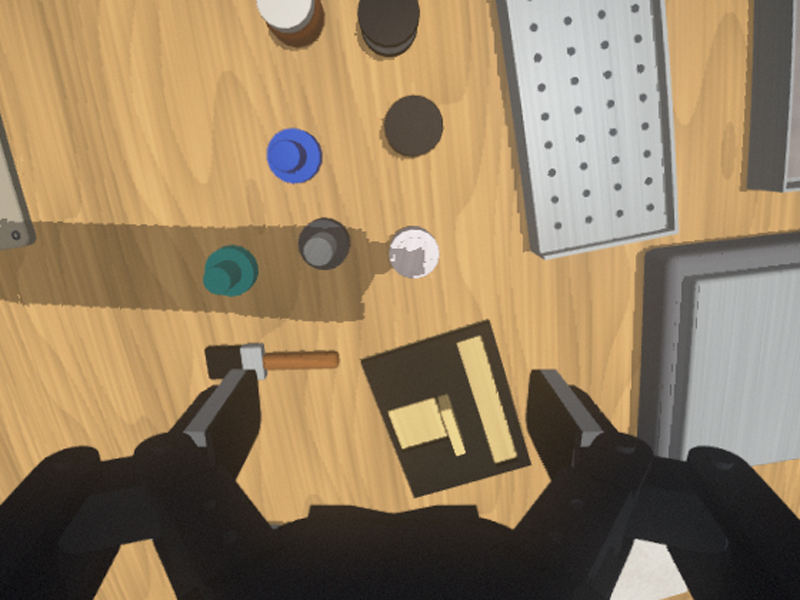

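View pics/w2.png

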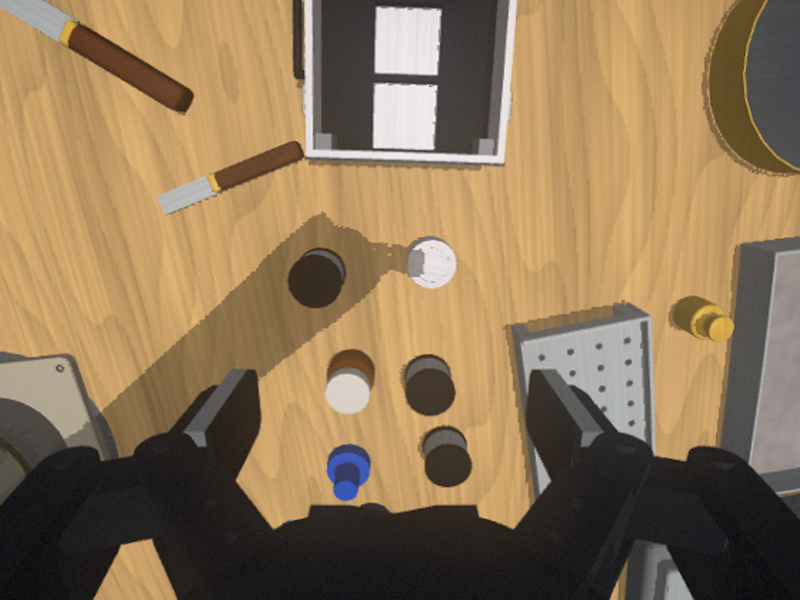

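Wrist views: w1 shows tin B at 414,252, the head neck at 321,250, core C at 414,126 and the divider corners at 488,320 / 530,464 / 416,497 / 362,360. w2 shows the case's near corners at 308,158 and 503,162, the pockets at 407,41 and 406,117, core A at 317,278, tin A at 433,262 and the knife running from 300,150 to 161,206.

Run:
```python
from h import *
np.set_printoptions(precision=4,suppress=True)
a,b=[pickle.load(open(k,"rb")) for k in("w1.pk","w2.pk")]; t=ext("top")
for k,p,q,z in [("coreB",(388,17),(430,391),.046),("coreC",(414,126),(448,464),.046)]:
    print(k,tri(ray(a,p),ray(b,q)),onz(a,p,z),onz(b,q,z))
print("coreA",onz(b,(317,278),.046),tri(ray(b,(317,278)),ray(t,(307,340))))
print("tinA",onz(b,(433,262),.032)); print("tinB",onz(a,(414,252),.032),tri(ray(a,(414,252)),ray(t,(493,284)))); print("head",onz(a,(321,250),.053))
for n,p,z in [("knend",(300,150),.011),("kntip",(161,206),.004),("knjoint",(213,184),.011),("caseL",(308,158),.072),("caseR",(503,162),.072),("pock-",(406,117),.010),("pock0",(407,41),.010)]: print(n,onz(b,p,z))
D=[onz(a,p,.012) for p in [(488,320),(530,464),(416,497),(362,360)]]
print("div",np.array(D),np.mean(D,0)); D=np.array(D); print(np.linalg.norm(D-np.roll(D,1,0),axis=1))
for p,z in [((444,397),.046),((462,454),.046),((540,258),.042),((673,233),.054),((503,0),.042)]: print(onz(a,p,z))
for p,z in [((513,326),.054),((648,308),.054)]: print(onz(b,p,z))
```

```text
coreB [0.519  0.0405 0.0382] [0.5185 0.0383 0.046 ] [0.5191 0.0447 0.046 ]
coreC [ 0.5304 -0.0524  0.0403] [ 0.5303 -0.0527  0.046 ] [ 0.53  -0.048  0.046]
coreA [0.4227 0.1796 0.046 ] [0.4199 0.1718 0.0209]
tinA [0.5367 0.1782 0.032 ]
tinB [ 0.5179 -0.1688  0.032 ] [ 0.5188 -0.1739  0.0227]
head [ 0.4314 -0.152   0.053 ]
knend [0.4206 0.3008 0.011 ]
kntip [0.2658 0.266  0.004 ]
knjoint [0.328  0.2803 0.011 ]
caseL [0.4379 0.2907 0.072 ]
caseR [0.6025 0.267  0.072 ]
pock- [0.5268 0.3181 0.01  ]
pock0 [0.5357 0.3851 0.01  ]
div [[ 0.5891 -0.2561  0.012 ]
 [ 0.6287 -0.4459  0.012 ]
 [ 0.4877 -0.4761  0.012 ]
 [ 0.4483 -0.2859  0.012 ]] [ 0.5385 -0.366   0.012 ]
[0.1439 0.1939 0.1441 0.1943]
[ 0.5321 -0.3232  0.046 ]
[ 0.5455 -0.3959  0.046 ]
[ 0.6384 -0.1873  0.042 ]
[ 0.7629 -0.1752  0.054 ]
[0.6176 0.0416 0.042 ]
[0.6072 0.1096 0.054 ]
[0.7423 0.1113 0.054 ]
```

>>> step_arm(commands=[68, 0.05, 0.17, -0.08, 0, 0, -0.0044, 68, 0.05, 0.17, -0.08, 0, 0, -0.0044, 68, 0.05, 0.17, -0.08, 0, 0, -0.0044, 68, 0.05, 0.17, -0.08, 0, 0, -0.0044, 68, 0.05, 0.17, -0.08, 0, 0, -0.0044, 68, 0.05, 0.17, -0.08, 0, 0, -0.0044, 68, 0.05, 0.17, -0.08, 0, 0, -0.0044, 68, 0.05, 0.17, -0.08, 0, 0, -0.0044, 68, 0.05, 0.17, -0.08, 0, 0, -0.0044, 68, 0.05, 0.17, -0.08, 0, 0, -0.0044])

```text
clock: 3.95
position: [0.5311, 0.3107, 0.2853]
ee_rot: [0.753, 0.658, 0.0, 0.0]
ft_force: [-0.1, 0.1, 0.5]
grip_width: 0.795
grasp_force: 0.0
```

```bash
python3 -c "
from h import *
snap('w3')"
```

```text
4.0 [0.53100648 0.31075947 0.28529093] [ 0.99086902 -0.13482798]
```

View pics/w3.png

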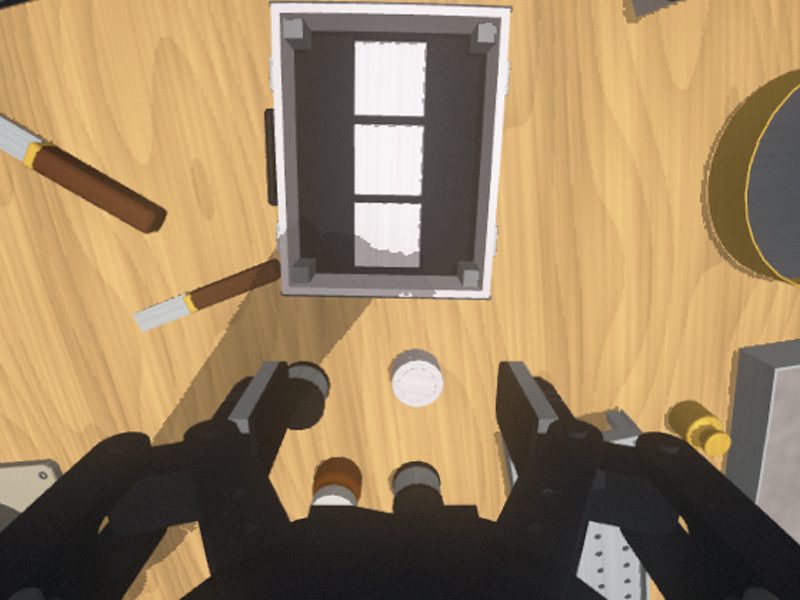

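The whole case is in view. Its outer rim corners are at 271,3 / 511,7 / 491,298 / 281,295 and the pocket centres at 390,79 / 389,160 / 388,235. The knife handle's end is close to the case's near-left corner.

Run:
```python
from h import *
np.set_printoptions(precision=4,suppress=True)
c=pickle.load(open("w3.pk","rb"));b=pickle.load(open("w2.pk","rb"))
C=np.array([onz(c,p,.072) for p in [(271,3),(511,7),(491,298),(281,295)]]); print(C,C.mean(0),np.linalg.norm(C-np.roll(C,1,0),axis=1))
P=np.array([onz(c,p,.010) for p in [(390,79),(389,160),(388,235)]]);print(P,P.mean(0))
x=C[1]-C[0]+C[2]-C[3]; y=C[0]-C[3]+C[1]-C[2]; print(np.degrees([np.arctan2(x[1],x[0]),np.arctan2(-y[0],y[1]),np.arctan2(P[2,0]-P[0,0],P[0,1]-P[2,1])]))
print("pocket tri",tri(ray(c,(388,235)),ray(b,(406,117))),tri(ray(c,(389,160)),ray(b,(407,41))),"rim",tri(ray(c,(281,295)),ray(b,(308,158))),tri(ray(c,(491,298)),ray(b,(503,162))))
print("tinA",tri(ray(c,(416,383)),ray(b,(433,262))),onz(c,(416,383),.032))
```

```text
[[0.4697 0.502  0.072 ]
 [0.6363 0.4765 0.072 ]
 [0.6043 0.2654 0.072 ]
 [0.4354 0.2909 0.072 ]] [0.5364 0.3837 0.072 ] [0.2138 0.1685 0.2135 0.1708]
[[0.5463 0.4497 0.01  ]
 [0.5363 0.3836 0.01  ]
 [0.5263 0.3179 0.01  ]] [0.5363 0.3837 0.01  ]
[-8.6594 -8.9264 -8.6521]
pocket tri [0.5265 0.318  0.0113] [0.5359 0.3838 0.0152] rim [0.4371 0.2911 0.0742] [0.6025 0.267  0.0762]
tinA [0.5351 0.18   0.0386] [0.5339 0.1769 0.032 ]
```

>>> step_arm(commands=[68, -0.18, -0.22, -0.21, 0, 0, -0.0053, 68, -0.18, -0.22, -0.21, 0, 0, -0.0053, 68, -0.18, -0.22, -0.21, 0, 0, -0.0053, 68, -0.18, -0.22, -0.21, 0, 0, -0.0053, 68, -0.18, -0.22, -0.21, 0, 0, -0.0053, 68, -0.18, -0.22, -0.21, 0, 0, -0.0053, 68, -0.18, -0.22, -0.21, 0, 0, -0.0053, 68, -0.18, -0.22, -0.21, 0, 0, -0.0053, 68, -0.18, -0.22, -0.21, 0, 0, -0.0053, 68, -0.18, -0.22, -0.21, 0, 0, -0.0053])

```text
clock: 5.25
position: [0.4231, 0.1789, 0.1594]
ee_rot: [0.759, 0.651, 0.0, -0.0]
ft_force: [0.8, -0.7, 0.4]
grip_width: 0.793
grasp_force: 0.0
```

```bash
cat >> h.py <<'E'
def dark(k,z,box,thr=75,light=False):
    """centre on plane z of the darkest blob (top cap) inside box (800-px coords)"""
    c=pickle.load(open(k+".pk","rb")); im=cv2.imread(f"pics/{k}.png"); x0,y0,x1,y1=box
    g=cv2.GaussianBlur(im[y0:y1,x0:x1].max(2),(5,5),0); m=((g>thr) if light else (g<thr)).astype(np.uint8)
    cn=max(cv2.findContours(m,0,2)[0],key=cv2.contourArea); (u,v),r=cv2.minEnclosingCircle(cn)
    P=onz(c,(u+x0,v+y0),z); Q=onz(c,(u+x0+r,v+y0),z); print("px",u+x0,v+y0,r,"world",P.round(4),"diam",2*np.linalg.norm(P-Q)); return P
E
python3 -c "
from h import *
snap('w4')"
```

```text
5.3 [0.42306044 0.17880072 0.15931912] [ 0.98847822 -0.15136316]
```

View pics/w4.png

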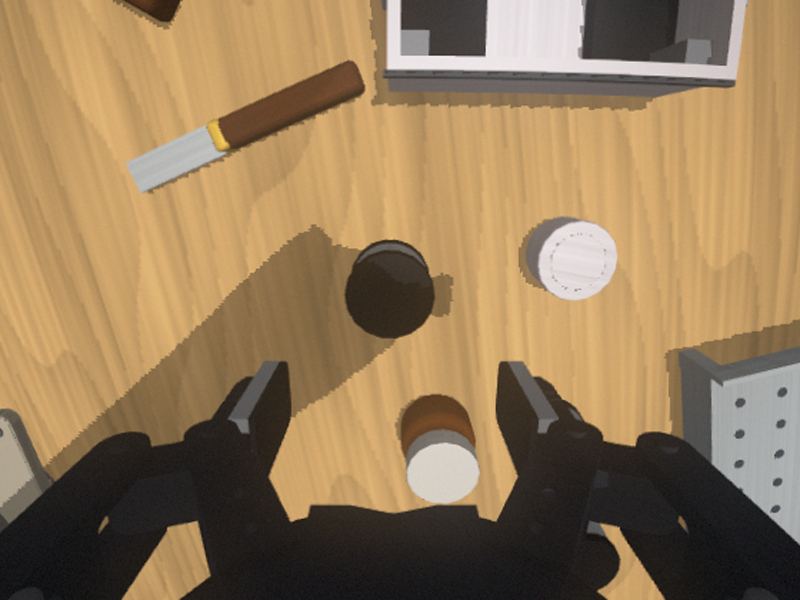

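Core A's cap is centred at about 390,294, tin A's lid at 577,260, and the knife runs from 362,80 to 136,175.

Run:
```python
from h import *
np.set_printoptions(precision=4,suppress=True)
c=pickle.load(open("w4.pk","rb"));b=pickle.load(open("w2.pk","rb"))
print(onz(c,(390,294),.046),tri(ray(c,(390,294)),ray(b,(317,278))))
print("diam",onz(c,(434,294),.046)-onz(c,(346,294),.046))
print("tinA",onz(c,(577,260),.032))
print("knife end/joint/tip",onz(c,(361,78),.015),onz(c,(222,134),.015),onz(c,(136,175),.006))
```

```text
[0.42  0.177 0.046] [0.42   0.1756 0.0359]
diam [ 0.0507 -0.0078  0.    ]
tinA [0.5349 0.177  0.032 ]
knife end/joint/tip [0.4218 0.3    0.015 ] [0.3338 0.2826 0.015 ] [0.269  0.2687 0.006 ]
```

>>> step_arm(commands=[68, -0.005, -0.004, -0.1, 0, 0, 0, 68, -0.005, -0.004, -0.17, 0, 0, 0, 68, -0.005, -0.004, -0.22, 0, 0, 0, 68, -0.005, -0.004, -0.239, 0, 0, 0, 68, -0.005, -0.004, -0.239, 0, 0, 0, 40, -0.005, -0.004, -0.239, 0, 0, 0, 40, -0.005, -0.004, -0.239, 0, 0, 0, 40, -0.005, -0.004, -0.239, 0, 0, 0, 40, -0.005, -0.004, -0.239, 0, 0, 0, 40, -0.005, -0.004, -0.239, 0, 0, 0], squeeze=45)

```text
clock: 6.55
position: [0.4209, 0.1767, 0.0173]
ee_rot: [0.759, 0.651, 0.001, 0.001]
ft_force: [-2.7, -0.4, 6.5]
grip_width: 0.612
grasp_force: 46.8
```

>>> step_arm(commands=[40, 0, 0, 0.1, 0, 0, 0, 40, 0, 0, 0.2, 0, 0, 0, 40, 0.05, 0.1, 0.2, 0, 0, 0, 40, 0.09, 0.19, 0.2, 0, 0, 0, 40, 0.13, 0.28, 0.2, 0, 0, 0, 40, 0.17, 0.36, 0.2, 0, 0, 0, 40, 0.2, 0.43, 0.2, 0, 0, 0, 40, 0.209, 0.455, 0.2, 0, 0, 0, 40, 0.209, 0.455, 0.2, 0, 0, 0, 40, 0.209, 0.455, 0.2, 0, 0, 0])

```text
clock: 7.8
position: [0.5457, 0.4483, 0.1363]
ee_rot: [0.759, 0.651, 0.0, 0.0]
ft_force: [-0.0, -0.8, -2.6]
grip_width: 0.608
grasp_force: 49.4
```

>>> step_arm(commands=[40, 0.001, 0.002, -0.08, 0, 0, 0, 40, 0.001, 0.002, -0.14, 0, 0, 0, 40, 0.001, 0.002, -0.17, 0, 0, 0, 40, 0.001, 0.002, -0.179, 0, 0, 0, 40, 0.001, 0.002, -0.179, 0, 0, 0, 40, 0.001, 0.002, -0.179, 0, 0, 0, 68, 0.001, 0.002, -0.179, 0, 0, 0, 68, 0.001, 0.002, -0.179, 0, 0, 0, 68, 0.001, 0.002, -0.179, 0, 0, 0, 68, 0.001, 0.002, -0.179, 0, 0, 0])

```text
clock: 9.05
position: [0.5461, 0.4506, 0.0287]
ee_rot: [0.759, 0.651, 0.0, 0.0]
ft_force: [0.4, -0.5, -0.4]
grip_width: 0.797
grasp_force: 0.0
```

>>> step_arm(commands=[68, 0, 0, 0.1, 0, 0, 0, 68, 0, 0, 0.2, 0, 0, 0, 68, -0.005, -0.1, 0.217, 0, 0, 0, 68, -0.01, -0.2, 0.217, 0, 0, 0, 68, -0.02, -0.3, 0.217, 0, 0, 0, 68, -0.03, -0.4, 0.217, 0, 0, 0, 68, -0.04, -0.5, 0.217, 0, 0, 0, 68, -0.045, -0.6, 0.217, 0, 0, 0, 68, -0.047, -0.683, 0.217, 0, 0, 0, 68, -0.047, -0.683, 0.217, 0, 0, 0])

```text
clock: 10.3
position: [0.5179, 0.0359, 0.1586]
ee_rot: [0.761, 0.649, -0.001, 0.001]
ft_force: [0.2, 1.0, -0.3]
grip_width: 0.8
grasp_force: 0.0
```

```bash
python3 -c "
from h import *
snap('w5')
im=cv2.imread('pics/w5.png')
dark('w5',.046,(300,200,500,400))"
```

```text
10.35 [0.51792945 0.03884981 0.15885092] [ 0.98789196 -0.15514281]
px 394.80699920654297 277.3945999145508 44.9198112487793 world [0.5192 0.0433 0.046 ] diam 0.05169333085042174
```

View pics/w5.png

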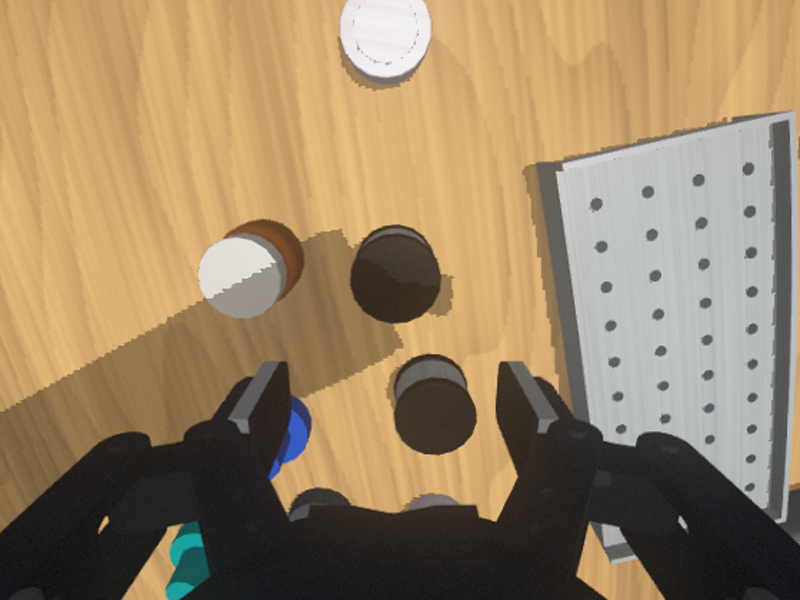

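Core B is centred at 396,279, with the jar clear to its left (240,277), core C at 435,415, and the rack's −x edge running from 555,168 to 580,430.

>>> step_arm(commands=[65, 0.002, 0.003, -0.1, 0, 0, 0, 65, 0.002, 0.003, -0.17, 0, 0, 0, 65, 0.002, 0.003, -0.22, 0, 0, 0, 65, 0.002, 0.003, -0.237, 0, 0, 0, 65, 0.002, 0.003, -0.237, 0, 0, 0, 40, 0.002, 0.003, -0.237, 0, 0, 0, 40, 0.002, 0.003, -0.237, 0, 0, 0, 40, 0.002, 0.003, -0.237, 0, 0, 0, 40, 0.002, 0.003, -0.237, 0, 0, 0, 40, 0.002, 0.003, -0.237, 0, 0, 0])

```text
clock: 11.6
position: [0.5201, 0.0431, 0.0181]
ee_rot: [0.759, 0.651, 0.001, 0.001]
ft_force: [-1.4, 1.1, 6.9]
grip_width: 0.604
grasp_force: 47.7
```

>>> step_arm(commands=[40, 0, 0, 0.1, 0, 0, 0, 40, 0, 0, 0.2, 0, 0, 0, 40, 0.005, 0.1, 0.2, 0, 0, 0, 40, 0.01, 0.2, 0.2, 0, 0, 0, 40, 0.015, 0.3, 0.2, 0, 0, 0, 40, 0.02, 0.4, 0.2, 0, 0, 0, 40, 0.025, 0.5, 0.2, 0, 0, 0, 40, 0.027, 0.55, 0.2, 0, 0, 0, 40, 0.027, 0.5675, 0.2, 0, 0, 0, 40, 0.027, 0.5675, 0.2, 0, 0, 0])

```text
clock: 12.85
position: [0.5353, 0.3828, 0.1367]
ee_rot: [0.759, 0.651, -0.0, 0.0]
ft_force: [-0.5, -0.3, -2.4]
grip_width: 0.605
grasp_force: 49.0
```

```bash
python3 -c "
from h import *
snap('w6')
dark('w6',.056,(300,10,480,190))"
```

```text
12.9 [0.53582124 0.38174754 0.13665287] [ 0.98829618 -0.15254593]
px 329.0 167.5 36.10065460205078 world [0.5149 0.4564 0.056 ] diam 0.03421107422781507
```

View pics/w6.png

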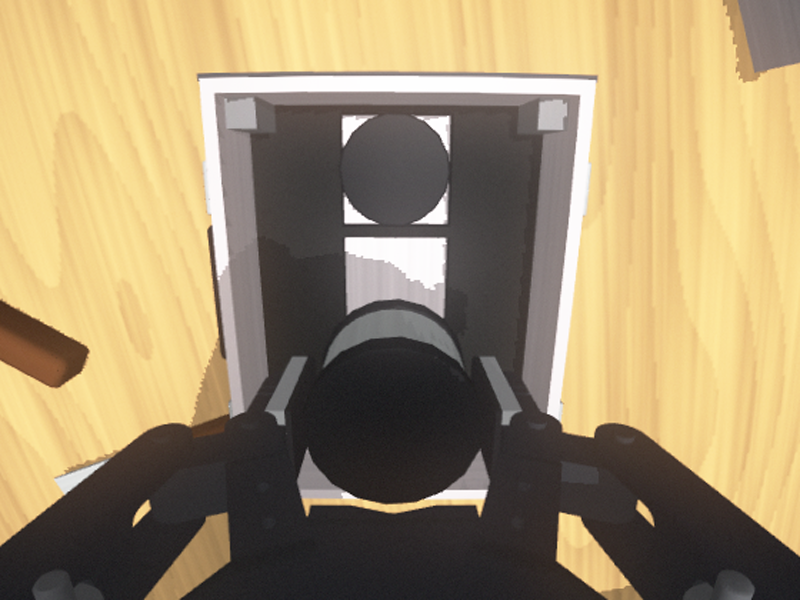

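Core A sits inside its pocket at 395,168. The held core is at 394,420.

Run:
```python
from h import *
np.set_printoptions(precision=4,suppress=True)
c=pickle.load(open("w6.pk","rb"))
print(onz(c,(394,420),.1646), "A",onz(c,(395,168),.056),"pocket+",onz(c,(397,168.5),.01), "rim far",onz(c,(199,77),.072),onz(c,(596,78),.072))
```

```text
[0.5349 0.3844 0.1646] A [0.5458 0.4513 0.056 ] pocket+ [0.5469 0.4501 0.01  ] rim far [0.4692 0.5023 0.072 ] [0.636  0.4763 0.072 ]
```

>>> step_arm(commands=[40, 0.001, -0.002, -0.08, 0, 0, 0, 40, 0.001, -0.002, -0.14, 0, 0, 0, 40, 0.001, -0.002, -0.17, 0, 0, 0, 40, 0.001, -0.002, -0.179, 0, 0, 0, 40, 0.001, -0.002, -0.179, 0, 0, 0, 40, 0.001, -0.002, -0.179, 0, 0, 0, 68, 0.001, -0.002, -0.179, 0, 0, 0, 68, 0.001, -0.002, -0.179, 0, 0, 0, 68, 0.001, -0.002, -0.179, 0, 0, 0, 68, 0.001, -0.002, -0.179, 0, 0, 0])

```text
clock: 14.15
position: [0.5359, 0.3815, 0.029]
ee_rot: [0.759, 0.651, -0.0, 0.0]
ft_force: [0.4, -0.0, 0.5]
grip_width: 0.799
grasp_force: 0.0
```

Run:
```python
from h import *
np.set_printoptions(precision=4,suppress=True)
c=pickle.load(open("w5.pk","rb"));a=pickle.load(open("w1.pk","rb"))
print("coreC",onz(c,(435,415),.046),onz(c,(435,412),.046))
# rack: near edge corner (+y,-x), plate top z .042 ; far rim outer corner z .054
for p,z in [((556,168),.042),((793,112),.054),((565,161),.054)]: print(onz(c,p,z))
for p,z in [((540,258),.054),((676,232),.054)]: print(onz(a,p,z))
print(get_obs()["position"],get_obs()["ft_force"])
```

```text
coreC [ 0.5301 -0.0495  0.046 ] [ 0.5304 -0.0473  0.046 ]
[0.6168 0.0899 0.042 ]
[0.7447 0.1024 0.054 ]
[0.6178 0.0937 0.054 ]
[ 0.6348 -0.1844  0.054 ]
[ 0.7658 -0.1746  0.054 ]
[0.5359 0.3815 0.029 ] [ 0.4328 -0.0339  0.4799]
```

>>> step_arm(commands=[68, 0, 0, 0.1, 0, 0, 0, 68, 0, -0.02, 0.2, 0, 0, 0, 68, -0.002, -0.12, 0.217, 0, 0, 0, 68, -0.004, -0.22, 0.217, 0, 0, 0, 68, -0.006, -0.32, 0.217, 0, 0, 0, 68, -0.008, -0.42, 0.217, 0, 0, 0, 68, -0.01, -0.52, 0.217, 0, 0, 0, 68, -0.01, -0.62, 0.217, 0, 0, 0, 68, -0.01, -0.719, 0.217, 0, 0, 0, 68, -0.01, -0.719, 0.217, 0, 0, 0])

```text
clock: 15.4
position: [0.5294, -0.0554, 0.159]
ee_rot: [0.762, 0.648, -0.001, 0.0]
ft_force: [-0.7, 0.7, 0.1]
grip_width: 0.794
grasp_force: 0.0
```

```bash
python3 -c "
from h import *
snap('w7')
dark('w7',.046,(320,220,480,360))"
```

```text
15.45 [ 0.52959088 -0.05196575  0.15916777] [ 0.98776538 -0.15594702]
px 393.98770904541016 281.41979217529297 45.07586669921875 world [ 0.5297 -0.0503  0.046 ] diam 0.05206484721323435
```

>>> step_arm(commands=[65, 0, 0.002, -0.1, 0, 0, 0, 65, 0, 0.002, -0.17, 0, 0, 0, 65, 0, 0.002, -0.22, 0, 0, 0, 65, 0, 0.002, -0.237, 0, 0, 0, 65, 0, 0.002, -0.237, 0, 0, 0, 40, 0, 0.002, -0.237, 0, 0, 0, 40, 0, 0.002, -0.237, 0, 0, 0, 40, 0, 0.002, -0.237, 0, 0, 0, 40, 0, 0.002, -0.237, 0, 0, 0, 40, 0, 0.002, -0.237, 0, 0, 0])

```text
clock: 16.7
position: [0.531, -0.0479, 0.0188]
ee_rot: [0.759, 0.651, 0.001, 0.001]
ft_force: [-1.2, 1.5, 6.6]
grip_width: 0.606
grasp_force: 47.7
```

>>> step_arm(commands=[40, 0, 0, 0.1, 0, 0, 0, 40, 0, 0, 0.2, 0, 0, 0, 40, 0, 0.1, 0.2, 0, 0, 0, 40, -0.002, 0.2, 0.2, 0, 0, 0, 40, -0.004, 0.3, 0.2, 0, 0, 0, 40, -0.006, 0.4, 0.2, 0, 0, 0, 40, -0.008, 0.5, 0.2, 0, 0, 0, 40, -0.008, 0.57, 0.2, 0, 0, 0, 40, -0.008, 0.609, 0.2, 0, 0, 0, 40, -0.008, 0.609, 0.2, 0, 0, 0])

```text
clock: 17.95
position: [0.5241, 0.3193, 0.1376]
ee_rot: [0.758, 0.653, 0.0, -0.0]
ft_force: [-0.3, -0.8, -2.3]
grip_width: 0.604
grasp_force: 49.5
```

```bash
python3 -c "
from h import *
snap('w8')"
```

```text
18.0 [0.52477428 0.31747621 0.13741687] [ 0.98866158 -0.15016073]
```

View pics/w8.png

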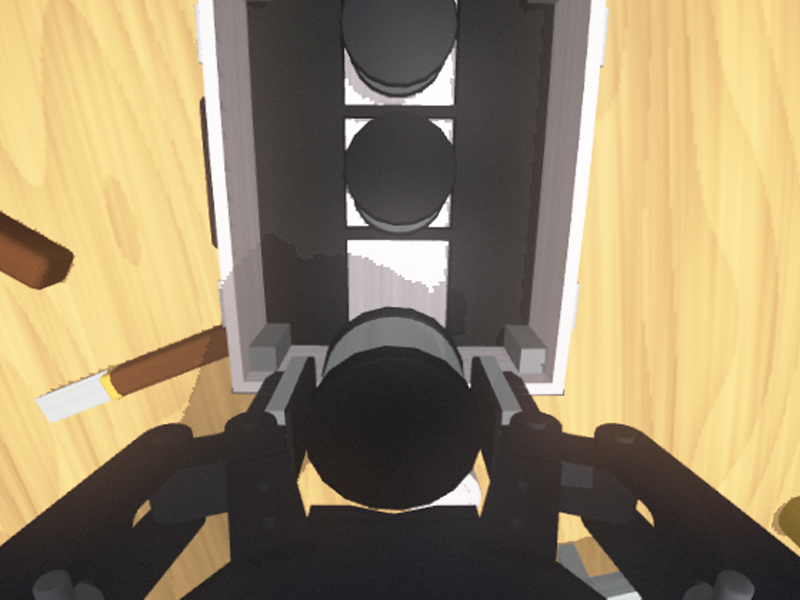

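Core B stands in the middle pocket (400,173). Core C is held centred at 394,427, over the last pocket.

>>> step_arm(commands=[40, 0.001, 0.001, -0.08, 0, 0, 0, 40, 0.001, 0.001, -0.14, 0, 0, 0, 40, 0.001, 0.001, -0.17, 0, 0, 0, 40, 0.001, 0.001, -0.179, 0, 0, 0, 40, 0.001, 0.001, -0.179, 0, 0, 0, 40, 0.001, 0.001, -0.179, 0, 0, 0, 68, 0.001, 0.001, -0.179, 0, 0, 0, 68, 0.001, 0.001, -0.179, 0, 0, 0, 68, 0.001, 0.001, -0.179, 0, 0, 0, 68, 0.001, 0.001, -0.179, 0, 0, 0])

```text
clock: 19.25
position: [0.5257, 0.3172, 0.0296]
ee_rot: [0.759, 0.651, -0.0, 0.0]
ft_force: [-0.6, -0.2, 0.2]
grip_width: 0.795
grasp_force: 0.0
```

>>> step_arm(commands=[68, 0, 0, 0.1, 0, 0, 0, 68, 0, 0, 0.2, 0, 0, 0, 68, 0, -0.1, 0.27, 0, 0, 0, 68, 0, -0.2, 0.27, 0, 0, 0.02, 60, 0, -0.3, 0.27, 0, 0, 0.04, 50, 0.01, -0.4, 0.27, 0, 0, 0.06, 50, 0.01, -0.5, 0.27, 0, 0, 0.08, 50, 0.015, -0.6, 0.27, 0, 0, 0.1, 50, 0.02, -0.7, 0.27, 0, 0, 0.114, 50, 0.02, -0.8, 0.27, 0, 0, 0.114])

```text
clock: 20.5
position: [0.5374, -0.1645, 0.1918]
ee_rot: [0.63, 0.776, -0.0, 0.0]
ft_force: [0.3, 0.1, -0.1]
grip_width: 0.586
grasp_force: 0.0
```

>>> step_arm(commands=[50, 0, -0.1, 0, 0, 0, 0, 50, 0, -0.2, 0, 0, 0, 0, 50, 0, -0.28, 0, 0, 0, 0, 50, 0, -0.32, 0, 0, 0, 0, 50, 0, -0.338, 0, 0, 0, 0, 50, 0, -0.338, 0, 0, 0, 0, 50, 0, -0.338, 0, 0, 0, 0, 50, 0, -0.338, 0, 0, 0, 0, 50, 0, -0.338, 0, 0, 0, 0, 50, 0, -0.338, 0, 0, 0, 0])

```text
clock: 21.75
position: [0.5377, -0.365, 0.1918]
ee_rot: [0.631, 0.776, 0.0, 0.0]
ft_force: [0.7, -0.4, 0.2]
grip_width: 0.588
grasp_force: 0.0
```

```bash
python3 -c "
from h import *
snap('w9')"
```

```text
21.8 [ 0.53764686 -0.3650637   0.1917877 ] [0.97880525 0.20479328]
```

View pics/w9.png

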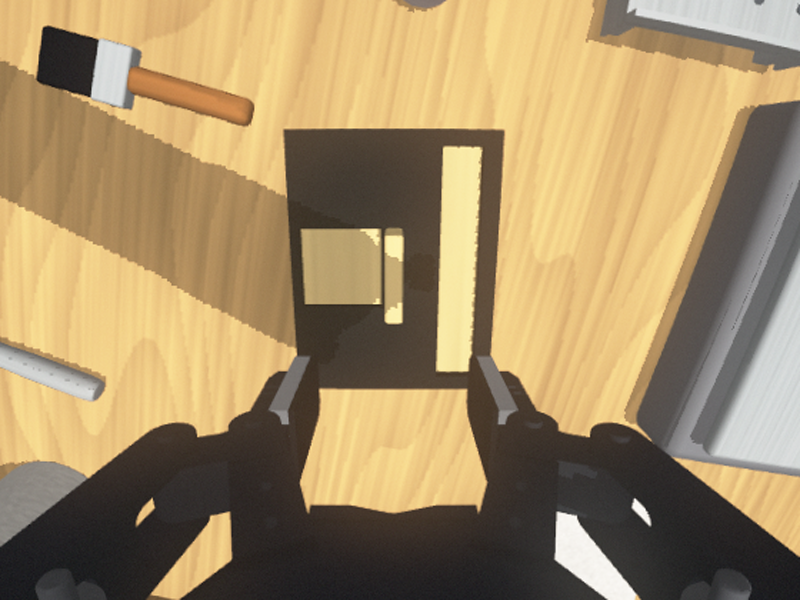

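The divider's foam corners are at 285,129 / 504,129 / 490,387 / 299,385. Its finger board top spans 385–404 by 229–323, the long recess is on the right, and the brush is clear at upper left.

Run:
```python
from h import *
np.set_printoptions(precision=4,suppress=True)
c=pickle.load(open("w9.pk","rb"))
for z in (.012,):
    C=np.array([onz(c,p,z) for p in [(285,129),(504,129),(490,387),(299,385)]]); print(C,C.mean(0),np.linalg.norm(C-np.roll(C,1,0),axis=1))
x=C[1]-C[0]+C[2]-C[3]; y=C[0]-C[3]+C[1]-C[2]; print(np.degrees([np.arctan2(x[1],x[0]),np.arctan2(-y[0],y[1])]))
print("board",onz(c,(395,279),.046),onz(c,(394.5,232),.046),onz(c,(395,323),.046))
a=pickle.load(open("w1.pk","rb"))
for p,q in [((285,129),(362,360)),((504,129),(488,320)),((490,387),(530,464)),((395,325),(462,455))]: print(tri(ray(c,p),ray(a,q)))
```

```text
[[ 0.4472 -0.288   0.012 ]
 [ 0.5911 -0.258   0.012 ]
 [ 0.6317 -0.4449  0.012 ]
 [ 0.4849 -0.4739  0.012 ]] [ 0.5387 -0.3662  0.012 ] [0.1896 0.1469 0.1913 0.1496]
[11.4749 11.8709]
board [ 0.5389 -0.3661  0.046 ] [ 0.5323 -0.3362  0.046 ] [ 0.5452 -0.3959  0.046 ]
[ 0.4471 -0.2878  0.0082]
[ 0.5907 -0.2575  0.0087]
[ 0.6281 -0.4412  0.0189]
[ 0.5455 -0.3973  0.0458]
```

>>> step_arm(commands=[50, 0.002, -0.002, -0.1, 0, 0, 0, 50, 0.002, -0.002, -0.2, 0, 0, 0, 50, 0.002, -0.002, -0.26, 0, 0, 0, 50, 0.002, -0.002, -0.29, 0, 0, 0, 40, 0.002, -0.002, -0.29, 0, 0, 0, 5, 0.002, -0.002, -0.29, 0, 0, 0, 5, 0.002, -0.002, -0.29, 0, 0, 0, 5, 0.002, -0.002, -0.29, 0, 0, 0, 5, 0.002, -0.002, -0.29, 0, 0, 0, 5, 0.002, -0.002, -0.29, 0, 0, 0], squeeze=70)

```text
clock: 23.05
position: [0.54, -0.3671, 0.0199]
ee_rot: [0.631, 0.776, 0.0, 0.002]
ft_force: [-0.3, 0.8, 6.1]
grip_width: 0.127
grasp_force: 71.1
```

>>> step_arm(commands=[5, 0, 0, 0.1, 0, 0, 0, 5, 0, 0, 0.2, 0, 0, 0, 5, 0, 0.08, 0.25, 0, 0, 0, 5, 0, 0.17, 0.25, 0, 0, -0.02, 5, 0, 0.26, 0.25, 0, 0, -0.04, 5, 0, 0.35, 0.25, 0, 0, -0.06, 5, 0, 0.44, 0.25, 0, 0, -0.08, 5, 0, 0.53, 0.25, 0, 0, -0.1, 5, 0, 0.62, 0.25, 0, 0, -0.1145, 5, 0, 0.7, 0.25, 0, 0, -0.1145])

```text
clock: 24.3
position: [0.5386, 0.0557, 0.1685]
ee_rot: [0.759, 0.651, 0.0, 0.001]
ft_force: [0.5, -0.1, -2.3]
grip_width: 0.131
grasp_force: 69.7
```

>>> step_arm(commands=[5, 0, 0.08, 0, 0, 0, 0, 5, 0, 0.16, 0, 0, 0, 0, 5, -0.002, 0.24, 0, 0, 0, 0, 5, -0.004, 0.32, 0, 0, 0, 0, 5, -0.006, 0.4, 0, 0, 0, 0, 5, -0.006, 0.46, 0, 0, 0, 0, 5, -0.006, 0.5, 0, 0, 0, 0, 5, -0.006, 0.53, 0, 0, 0, 0, 5, -0.006, 0.5517, 0, 0, 0, 0, 5, -0.006, 0.5517, 0, 0, 0, 0])

```text
clock: 25.55
position: [0.5348, 0.3855, 0.1679]
ee_rot: [0.759, 0.651, 0.0, -0.0]
ft_force: [-0.1, -1.1, -2.3]
grip_width: 0.124
grasp_force: 69.7
```

```bash
python3 -c "
from h import *
snap('w10'); o=get_obs(); print(o['ft_force'],o['torque'])"
```

```text
25.6 [0.53525119 0.38447171 0.1678262 ] [ 0.98826091 -0.15277546]
[-0.38751579 -0.77976728 -3.07117088] [-0.04708911 -0.00812204  0.05197014]
```

View pics/w10.png

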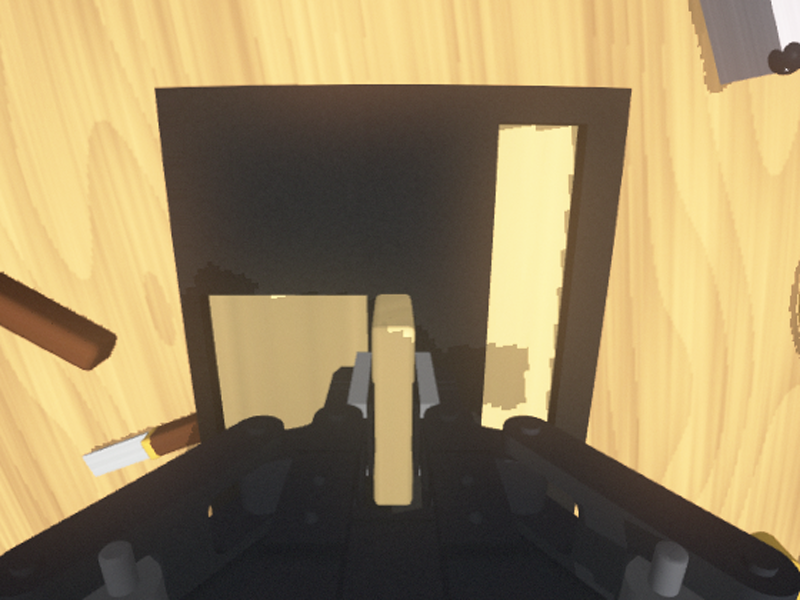

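The divider hangs level in the grip. Its far foam corners are at 156,88 and 631,88.

Run:
```python
from h import *
np.set_printoptions(precision=4,suppress=True)
c=pickle.load(open("w10.pk","rb")); K,d,E=c; print("cam tcp",np.linalg.inv(E)[:3,3])
A,B=onz(c,(156,88),.160),onz(c,(631,88),.160); v=(B-A)/np.linalg.norm(B-A); print(A,B,np.linalg.norm(B-A),np.degrees(np.arctan2(v[1],v[0])))
m=(A+B)/2; print("centre from far edge",m+.096*np.array([v[1],-v[0],0]))
print("left edge lower, right",onz(c,(201,440),.16),onz(c,(588,440),.16))
L=onz(c,(201,440),.16)-A; print(np.degrees(np.arctan2(L[0],-L[1])))
print("board ends",onz(c,(394,326),.194),onz(c,(393,506),.194))
```

```text
cam tcp [0.5451 0.4579 0.3117]
[0.4751 0.4916 0.16  ] [0.622 0.469 0.16 ] 0.1485675260130082 -8.757967688528938
centre from far edge [0.5339 0.3854 0.16  ]
left edge lower, right [0.4558 0.367  0.16  ] [0.6038 0.3443 0.16  ]
-8.805569054860662
board ends [0.5387 0.4148 0.194 ] [0.5293 0.3553 0.194 ]
```

>>> step_arm(commands=[5, 0.003, -0.001, -0.05, 0, 0, 0, 5, 0.003, -0.001, -0.09, 0, 0, 0, 5, 0.003, -0.001, -0.1, 0, 0, 0, 5, 0.003, -0.001, -0.1, 0, 0, 0, 5, 0.003, -0.001, -0.11, 0, 0, 0, 5, 0.003, -0.001, -0.12, 0, 0, 0, 5, 0.003, -0.001, -0.13, 0, 0, 0, 5, 0.003, -0.001, -0.138, 0, 0, 0, 5, 0.003, -0.001, -0.142, 0, 0, 0, 5, 0.003, -0.001, -0.142, 0, 0, 0])

```text
clock: 26.85
position: [0.5383, 0.3862, 0.0862]
ee_rot: [0.759, 0.651, 0.003, 0.0]
ft_force: [-2.1, -0.5, 19.6]
grip_width: 0.125
grasp_force: 74.2
```

>>> step_arm(commands=[5, 0, 0, 0.012, 0, 0, 0, 5, -0.002, -0.004, 0.012, 0, 0, 0, 5, -0.002, -0.004, 0.012, 0, 0, 0, 5, -0.002, -0.004, 0.012, 0, 0, 0, 5, -0.002, -0.004, 0.008, 0, 0, 0, 5, -0.002, -0.004, 0.004, 0, 0, 0, 5, -0.002, -0.004, 0, 0, 0, 0, 5, -0.002, -0.004, -0.003, 0, 0, 0, 5, -0.002, -0.004, -0.004, 0, 0, 0, 5, -0.002, -0.004, -0.004, 0, 0, 0])

```text
clock: 28.1
position: [0.5376, 0.3828, 0.0857]
ee_rot: [0.76, 0.65, 0.003, 0.001]
ft_force: [-7.1, -10.0, 37.5]
grip_width: 0.127
grasp_force: 77.1
```

```bash
python3 -c "
from h import *
snap('w11'); o=get_obs(); print(o['ft_force'],o['torque'])"
```

```text
28.15 [0.53757238 0.38284209 0.08570671] [ 0.98810545 -0.15369196]
[-6.93462021 -9.80088441 38.25083566] [-2.49468414  1.81471869  0.01271431]
```

View pics/w11.png

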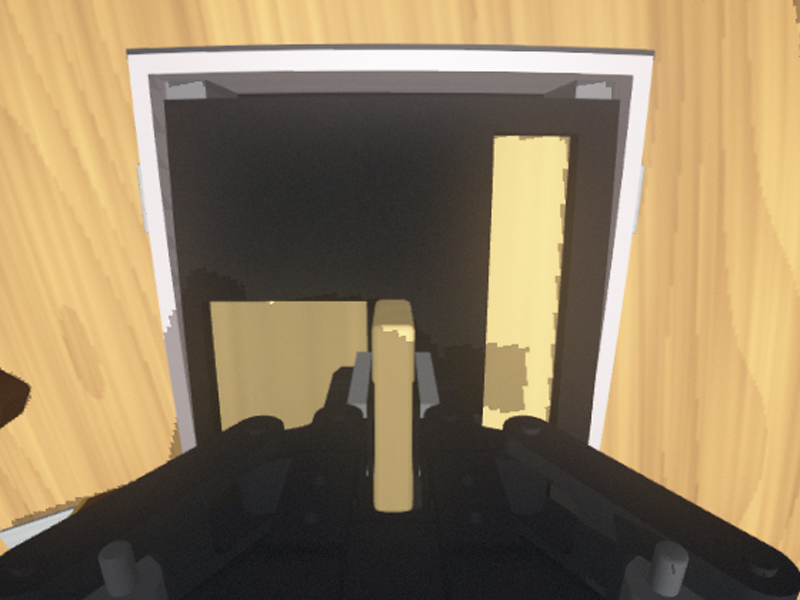

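The divider sits too far towards −y: its far edge is at row 97, against the rim's inner edge at row 74. The gaps left and right are about equal.

Run:
```python
from h import *
np.set_printoptions(precision=4,suppress=True)
c=pickle.load(open("w11.pk","rb"))
ang=np.radians(-8.75); X=np.array([np.cos(ang),np.sin(ang)]);Y=np.array([-X[1],X[0]])
for n,p,z in [("divL",(165,97),.078),("divR",(620,98),.078),("divL2",(195,445),.078),("divR2",(591,445),.078),("rimL",(149,74),.072),("rimR",(634,76),.072),("outL",(127,50),.072),("outR",(654,52),.072),("wallL2",(178,400),.072),("wallR2",(603,400),.072)]:
    P=onz(c,p,z)[:2]; q=P-[.5363,.3837]; print(n,P,"case frame",q@X,q@Y)
```

```text
divL [0.4805 0.4859] case frame -0.07068000927414064 0.0925050314733847
divR [0.6215 0.4636] case frame 0.07200786710314543 0.09197274626961875
divL2 [0.456  0.3631] case frame -0.07622042105299137 -0.03258622237747206
divR2 [0.6077 0.339 ] case frame 0.07739133711802625 -0.03330387598044823
rimL [0.4745 0.4949] case frame -0.07804102462390582 0.10052683335954443
rimR [0.6294 0.4702] case frame 0.07884481077949433 0.099661452625339
outL [0.4692 0.5034] case frame -0.08455703815025066 0.10806999580087169
outR [0.6364 0.4767] case frame 0.08476888880489716 0.10718937323030851
wallL2 [0.4516 0.3801] case frame -0.08320804523623675 -0.016401630836764033
wallR2 [0.6153 0.3543] case frame 0.08251482365646676 -0.017063225381496412
```

>>> step_arm(commands=[5, 0, 0, 0.05, 0, 0, 0, 5, 0, 0, 0.1, 0, 0, 0, 5, 0, 0, 0.15, 0, 0, 0, 5, 0, -0.08, 0.15, 0, 0, 0, 5, 0, -0.16, 0.15, 0, 0, 0, 5, 0, -0.24, 0.15, 0, 0, 0, 5, 0, -0.32, 0.15, 0, 0, 0, 5, 0, -0.4, 0.15, 0, 0, 0, 5, 0, -0.45, 0.15, 0, 0, 0, 5, 0, -0.45, 0.15, 0, 0, 0])

```text
clock: 29.4
position: [0.5362, 0.1084, 0.1698]
ee_rot: [0.761, 0.649, -0.001, 0.001]
ft_force: [-0.2, 0.4, -2.8]
grip_width: 0.127
grasp_force: 71.1
```

Run:
```python
from h import *
t=camera("top")[:,:,::-1]; s=camera("scene")[:,:,::-1]; snap("w12"); w=cv2.imread("raw_w12.png")
cv2.imwrite("raw_top1.png",t); cv2.imwrite("raw_scene1.png",s)
A=cv2.resize(t[150:240,75:195],(400,300),interpolation=cv2.INTER_CUBIC); B=cv2.resize(s[270:405,330:480],(400,360)[:2],interpolation=cv2.INTER_CUBIC)
M=np.zeros((600,800,3),np.uint8); M[:300,:400]=A; M[:360,400:]=B
M[300:,:400]=cv2.resize(w,(400,300)); M[360:,400:]=cv2.resize(t[150:310,180:446],(400,240)); cv2.imwrite("pics/m1.png",M); print(get_obs()["position"])
```

```text
29.55 [0.53567313 0.11268482 0.17017833] [ 0.98839947 -0.15187653]
[0.53567313 0.11268482 0.17017833]
```

View pics/m1.png

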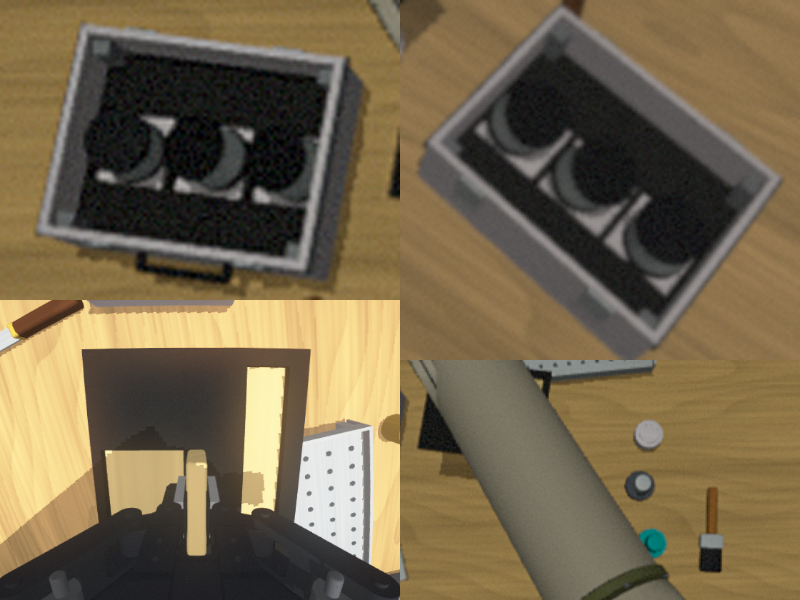

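Top-view (upper left) and scene (upper right) crops show three cores in their pockets. The wrist crop (lower left) shows the divider now tipped in the grip, its far edge low. I'll check numerically whether core C stands high.

Run:
```python
from h import *
ang=np.radians(-8.75); X=np.array([np.cos(ang),np.sin(ang),0]);Y=np.array([-X[1],X[0],0]); O=np.array([.5363,.3837,0]); Z=np.array([0,0,1])
th=np.linspace(0,2*np.pi,60)
def mask(pts,shape,k=8):
    m=np.zeros((420*k//1,560*k//1),np.uint8); h=cv2.convexHull((pts*k).astype(np.int32)); cv2.fillConvexPoly(m,h,1); return m
for n in("top","scene"):
    c=ext(n); im=cv2.imread(f"raw_{n}1.png").max(2)
    for i,nm in ((1,"A"),(0,"B"),(-1,"C")):
        P=O+Y*.066*i
        sq=np.array([P+X*a*.03+Y*b*.03+Z*.01 for a,b in((1,1),(1,-1),(-1,-1),(-1,1))])
        f=mask(proj(c,sq,1),im.shape)
        up=np.array([O+Z*.024])
        out=[]
        for z0 in(.010,.024):
            cyl=np.array([P+.0265*(np.cos(t)*X+np.sin(t)*Y)+Z*z for t in th for z in(z0,z0+.046)])
            out.append((f&~mask(proj(c,cyl,1),im.shape)&1).sum()/64)
        x,y=np.int32(proj(c,[P+Z*.03],1)[0]); w=im[y-16:y+16,x-16:x+16]
        print(n,nm,"pred floor px seated/raised",np.round(out),"bright",[(w>t).sum() for t in(110,125,140)])
        # cap: centre prediction
        print("   cap centre seated/raised",proj(c,[P+Z*.056,P+Z*.07],1).round(1).tolist())
```

```text
top A pred floor px seated/raised [118. 160.] bright [np.int64(49), np.int64(40), np.int64(34)]
   cap centre seated/raised [[107.4, 191.3], [105.3, 190.1]]
top B pred floor px seated/raised [120. 156.] bright [np.int64(51), np.int64(37), np.int64(29)]
   cap centre seated/raised [[131.7, 194.5], [129.9, 193.4]]
top C pred floor px seated/raised [124. 155.] bright [np.int64(132), np.int64(102), np.int64(76)]
   cap centre seated/raised [[156.3, 197.7], [154.8, 196.6]]
scene A pred floor px seated/raised [192. 260.] bright [np.int64(59), np.int64(36), np.int64(11)]
   cap centre seated/raised [[430.8, 355.0], [433.0, 352.7]]
scene B pred floor px seated/raised [180. 246.] bright [np.int64(65), np.int64(31), np.int64(9)]
   cap centre seated/raised [[404.5, 333.0], [406.2, 330.5]]
scene C pred floor px seated/raised [176. 240.] bright [np.int64(89), np.int64(51), np.int64(23)]
   cap centre seated/raised [[379.3, 312.0], [380.6, 309.3]]
```

Run:
```python
from h import *
np.set_printoptions(precision=4,suppress=True)
ang=np.radians(-8.75); X=np.array([np.cos(ang),np.sin(ang)]);Y=np.array([-X[1],X[0]])
for k,ps in (("w8",[(232,394,.072),(564,394,.072),(345,244,.01),(448,240,.01)]),("w4",[(387,73,.072),(737,82,.072)]),("w3",[(281,295,.072),(491,298,.072),(271,3,.072),(511,7,.072)]),("w6",[(199,77,.072),(596,78,.072)]),
 ("w12",[(164,97,.155),(620,99,.155)])):
    c=pickle.load(open(k+".pk","rb"))
    for u,v,z in ps:
        P=onz(c,(u,v),z)[:2]; q=P-[.5363,.3837]; print(k,(u,v),P,"case",q@X,q@Y)
```

```text
w8 (232, 394) [0.4352 0.2905] case -0.08570241914658902 -0.10751942061188914
w8 (564, 394) [0.6037 0.2652] case 0.08461348408560716 -0.10683406211801488
w8 (345, 244) [0.4984 0.3482] case -0.032075528953704135 -0.040884586325432855
w8 (448, 240) [0.5595 0.3414] case 0.0293311034405845 -0.03823314958974677
w4 (387, 73) [0.4364 0.2906] case -0.08456848477059282 -0.10716439775756607
w4 (737, 82) [0.6039 0.2649] case 0.08493105571518668 -0.10716503889854664
w3 (281, 295) [0.4354 0.2909] case -0.08566371294713546 -0.10703322868562709
w3 (491, 298) [0.6043 0.2654] case 0.08516373054922037 -0.10662044512741077
w3 (271, 3) [0.4697 0.502 ] case -0.08386397419001229 0.10677425549541458
w3 (511, 7) [0.6363 0.4765] case 0.08467945303868545 0.10689797620611055
w6 (199, 77) [0.4692 0.5023] case -0.0843852377325964 0.10698871702815871
w6 (596, 78) [0.636  0.4763] case 0.08448139433214993 0.10672962455488899
w12 (164, 97) [0.4749 0.2166] case -0.035279268838455155 -0.1745273356686016
w12 (620, 99) [0.6229 0.1929] case 0.11458867564478543 -0.17540942195437903
```

>>> step_arm(commands=[5, 0, 0.08, 0, 0, 0, 0, 5, 0, 0.16, 0, 0, 0, 0, 5, 0, 0.24, 0, 0, 0, 0, 5, 0, 0.32, 0, 0, 0, 0, 5, 0, 0.4, 0, 0, 0, 0, 5, 0, 0.455, 0, 0, 0, 0, 5, 0, 0.455, -0.04, 0, 0, 0, 5, 0, 0.455, -0.08, 0, 0, 0, 5, 0, 0.455, -0.11, 0, 0, 0, 5, 0, 0.455, -0.115, 0, 0, 0])

```text
clock: 30.8
position: [0.535, 0.3848, 0.0998]
ee_rot: [0.759, 0.651, -0.001, -0.0]
ft_force: [0.2, 0.5, -2.9]
grip_width: 0.128
grasp_force: 71.0
```

>>> step_arm(commands=[5, 0, 0, 0, 0, 0, 0, 5, 0, 0, 0, 0, 0, 0, 5, 0, 0, -0.002, 0, 0, 0, 5, 0, 0, -0.004, 0, 0, 0, 5, 0, 0, -0.006, 0, 0, 0, 5, 0, 0, -0.008, 0, 0, 0, 5, 0, 0, -0.01, 0, 0, 0, 5, 0, 0, -0.012, 0, 0, 0, 5, 0, 0, -0.012, 0, 0, 0, 5, 0, 0, -0.012, 0, 0, 0])

```text
clock: 32.05
position: [0.5359, 0.3847, 0.094]
ee_rot: [0.759, 0.651, 0.0, 0.0]
ft_force: [0.5, -0.1, -2.4]
grip_width: 0.126
grasp_force: 70.9
```

```bash
python3 -c "
from h import *
snap('w13'); o=get_obs(); print(o['ft_force'],o['torque'])"
```

```text
32.1 [0.53587799 0.38467491 0.09399648] [ 0.98822706 -0.15299432]
[-1.07456362  0.00510407 -2.14264993] [-0.0059372  -0.03572881 -0.00839895]
```

Run:
```python
from h import *
im=cv2.imread("pics/w13.png").max(2)
for x in (250,400,550): print(x,im[40:140:4,x].tolist())
for y in (150,250,330): print(y,"L",im[y,110:230:5].tolist(),"R",im[y,570:690:5].tolist())
```

```text
250 [243, 244, 243, 245, 123, 121, 250, 249, 249, 249, 224, 127, 125, 122, 105, 70, 69, 66, 65, 64, 61, 65, 61, 60, 57]
400 [241, 243, 243, 247, 126, 219, 253, 253, 253, 253, 158, 130, 129, 130, 74, 76, 73, 73, 66, 65, 64, 62, 63, 60, 55]
550 [230, 231, 230, 232, 182, 120, 255, 252, 252, 252, 255, 128, 133, 134, 124, 89, 90, 90, 91, 88, 90, 88, 89, 81, 249]
150 L [235, 228, 232, 239, 235, 235, 241, 239, 232, 226, 245, 252, 71, 70, 67, 64, 65, 65, 66, 65, 60, 60, 56, 60] R [118, 82, 88, 88, 88, 88, 88, 89, 89, 88, 191, 249, 248, 249, 231, 228, 232, 227, 225, 223, 222, 219, 228, 227]
250 L [242, 241, 237, 240, 242, 236, 237, 239, 240, 239, 234, 232, 245, 231, 74, 73, 71, 68, 66, 67, 66, 61, 60, 60] R [90, 95, 96, 95, 95, 92, 91, 92, 248, 248, 248, 246, 242, 233, 233, 240, 233, 229, 229, 223, 226, 229, 226, 227]
330 L [239, 244, 242, 242, 238, 238, 235, 226, 239, 241, 241, 233, 233, 240, 203, 93, 73, 70, 68, 64, 62, 196, 195, 195] R [95, 93, 91, 92, 91, 94, 168, 247, 248, 242, 245, 244, 240, 233, 228, 233, 229, 229, 228, 230, 229, 231, 226, 222]
```

Run:
```python
from h import *
c=pickle.load(open("w13.pk","rb"))
ang=np.radians(-8.75); X=np.array([np.cos(ang),np.sin(ang)]);Y=np.array([-X[1],X[0]])
for p,z in [((400,80),.072),((250,82),.072),((400,95.5),.080),((250,97),.080),((550,98.5),.080),((168,150),.0835),((619,150),.0835),((177,250),.087),((608,250),.087),((184,330),.0885),((599,330),.0885)]:
    for zz in (z,) if z==.072 else (z-.003,z,z+.003):
        q=onz(c,p,zz)[:2]-[.5363,.3837]; print(p,round(zz,4),(q@X).round(4),(q@Y).round(4))
q=get_obs()["position"][:2]-[.5363,.3837]; print("tcp",q@X,q@Y)
```

```text
(400, 80) 0.072 0.0009 0.1001
(250, 82) 0.072 -0.0496 0.1
(400, 95.5) 0.077 0.0009 0.0946
(400, 95.5) 0.08 0.0008 0.0942
(400, 95.5) 0.083 0.0008 0.0938
(250, 97) 0.077 -0.0485 0.0946
(250, 97) 0.08 -0.0476 0.0942
(250, 97) 0.083 -0.0467 0.0938
(550, 98.5) 0.077 0.0503 0.094
(550, 98.5) 0.08 0.0494 0.0937
(550, 98.5) 0.083 0.0484 0.0933
(168, 150) 0.0805 -0.0765 0.0781
(168, 150) 0.0835 -0.075 0.078
(168, 150) 0.0865 -0.0736 0.0779
(619, 150) 0.0805 0.0739 0.0779
(619, 150) 0.0835 0.0724 0.0778
(619, 150) 0.0865 0.071 0.0777
(177, 250) 0.084 -0.0758 0.0448
(177, 250) 0.087 -0.0744 0.0454
(177, 250) 0.09 -0.0729 0.046
(608, 250) 0.084 0.0724 0.0447
(608, 250) 0.087 0.071 0.0452
(608, 250) 0.09 0.0696 0.0458
(184, 330) 0.0855 -0.0764 0.016
(184, 330) 0.0885 -0.0749 0.0172
(184, 330) 0.0915 -0.0735 0.0183
(599, 330) 0.0855 0.0722 0.0159
(599, 330) 0.0885 0.0708 0.0171
(599, 330) 0.0915 0.0693 0.0182
tcp -0.0005654088869169407 0.0008993691629127834
```

>>> step_arm(commands=[5, 0, 0, 0.015, 0, 0, 0, 5, 0.0036, 0.002, 0.015, 0.024, -0.004, 0, 5, 0.0036, 0.002, 0.015, 0.024, -0.004, 0, 5, 0.0036, 0.002, 0.015, 0.024, -0.004, 0, 5, 0.0036, 0.002, 0.01, 0.024, -0.004, 0, 5, 0.0036, 0.002, 0.005, 0.024, -0.004, 0, 5, 0.0036, 0.002, 0, 0.024, -0.004, 0, 5, 0.0036, 0.002, -0.004, 0.024, -0.004, 0, 5, 0.0036, 0.002, -0.004, 0.024, -0.004, 0, 5, 0.0036, 0.002, -0.004, 0.024, -0.004, 0])

```text
clock: 33.35
position: [0.5381, 0.3859, 0.0916]
ee_rot: [0.759, 0.65, 0.029, -0.024]
ft_force: [-0.9, 0.1, -2.8]
grip_width: 0.124
grasp_force: 71.1
```

Run:
```python
from h import *
snap("w14"); o=get_obs(); print(o["ft_force"],o["torque"]); c=pickle.load(open("w14.pk","rb"))
im=cv2.imread("pics/w14.png").max(2)
for x in (250,400,550): print(x,im[40:140:4,x].tolist())
for y in (150,250,330): print(y,"L",im[y,110:230:5].tolist(),"R",im[y,570:690:5].tolist())
```

```text
33.4 [0.53807821 0.38591531 0.09166877] [ 0.98821803 -0.15304879]
[ 0.75418777 -0.29762446 -2.32575905] [-0.10084753  0.0475322   0.00083746]
250 [241, 242, 243, 242, 244, 244, 244, 242, 110, 247, 250, 249, 249, 230, 113, 78, 78, 77, 76, 74, 72, 72, 71, 64, 63]
400 [241, 240, 241, 241, 241, 242, 243, 214, 138, 253, 253, 253, 253, 204, 87, 82, 83, 82, 78, 76, 75, 73, 72, 71, 66]
550 [240, 240, 239, 239, 238, 240, 239, 241, 118, 238, 251, 251, 251, 255, 126, 94, 97, 96, 95, 95, 92, 95, 94, 87, 193]
150 L [229, 231, 239, 237, 233, 239, 239, 234, 228, 231, 245, 252, 72, 71, 72, 70, 65, 67, 66, 67, 65, 65, 64, 61] R [122, 82, 89, 90, 89, 90, 89, 86, 90, 86, 249, 247, 232, 230, 222, 227, 224, 224, 223, 221, 227, 227, 220, 224]
250 L [240, 237, 241, 239, 240, 238, 240, 238, 235, 229, 244, 246, 246, 234, 76, 76, 74, 73, 73, 69, 67, 67, 66, 68] R [89, 94, 96, 96, 94, 93, 90, 91, 249, 249, 237, 242, 231, 236, 238, 232, 229, 227, 221, 227, 228, 226, 225, 217]
330 L [242, 241, 238, 237, 232, 237, 239, 241, 240, 234, 233, 238, 242, 247, 247, 128, 83, 83, 86, 75, 73, 253, 251, 251] R [91, 94, 92, 95, 91, 90, 168, 248, 242, 245, 246, 242, 239, 230, 236, 231, 228, 230, 226, 232, 231, 229, 227, 219]
```

Run:
```python
from h import *
c=pickle.load(open("w14.pk","rb"))
ang=np.radians(-8.75); X=np.array([np.cos(ang),np.sin(ang)]);Y=np.array([-X[1],X[0]])
for p,z in [((400,92.5),.072),((400,95.5),.084),((250,97.5),.084),((550,97.5),.084),((168,150),.084),((619,150),.084),((178,250),.084),((608,250),.084),((185,330),.084),((599,330),.084)]:
    q=onz(c,p,z)[:2]-[.5363,.3837]; print(p,z,(q@X).round(4),(q@Y).round(4))
```

```text
(400, 92.5) 0.072 0.003 0.1002
(400, 95.5) 0.084 0.0029 0.0967
(250, 97.5) 0.084 -0.0458 0.0965
(550, 97.5) 0.084 0.0516 0.0965
(168, 150) 0.084 -0.0744 0.0805
(619, 150) 0.084 0.0759 0.0803
(178, 250) 0.084 -0.0738 0.047
(608, 250) 0.084 0.0749 0.0468
(185, 330) 0.084 -0.0741 0.0182
(599, 330) 0.084 0.0744 0.018
```

>>> step_arm(commands=[5, 0, 0, -0.002, 0, 0, 0, 5, 0, 0, -0.004, 0, 0, 0, 5, 0, 0, -0.006, 0, 0, 0, 5, 0, 0, -0.008, 0, 0, 0, 5, 0, 0, -0.01, 0, 0, 0, 5, 0, 0, -0.013, 0, 0, 0, 5, 0, 0, -0.016, 0, 0, 0, 5, 0, 0, -0.018, 0, 0, 0, 5, 0, 0, -0.018, 0, 0, 0, 5, 0, 0, -0.018, 0, 0, 0])

```text
clock: 34.65
position: [0.5395, 0.3886, 0.0853]
ee_rot: [0.758, 0.65, 0.033, -0.025]
ft_force: [-1.9, 0.1, 25.0]
grip_width: 0.126
grasp_force: 76.5
```

```bash
python3 -c "
from h import *
o=get_obs(); print(o['position'],o['ft_force'],o['torque'])"
```

```text
[0.53951294 0.38863679 0.08528871] [-1.86497543  0.06955487 24.96374417] [-0.44623939  0.75840396 -0.05043399]
```

Run:
```python
from h import *
def wid(k,y,x0,x1):
    c=pickle.load(open(k+".pk","rb"))
    print(k,[(z,round(float(np.linalg.norm(onz(c,(x0,y),z)-onz(c,(x1,y),z))),4)) for z in(.05,.056,.062,.068)])
wid("w6",168,341,449); wid("w8",165,344,456); wid("w8",20,342,457)
im=cv2.imread("pics/w8.png").max(2)
for y in (150,165,180): print(im[y,330:360:2].tolist(),im[y,440:470:2].tolist())
im=cv2.imread("pics/w6.png").max(2)
for y in (155,168,180): print(im[y,330:360:2].tolist(),im[y,436:466:2].tolist())
```

```text
w6 [(0.05, 0.0525), (0.056, 0.0511), (0.062, 0.0498), (0.068, 0.0484)]
w8 [(0.05, 0.0546), (0.056, 0.0532), (0.062, 0.0518), (0.068, 0.0503)]
w8 [(0.05, 0.0525), (0.056, 0.0511), (0.062, 0.0498), (0.068, 0.0484)]
[59, 58, 59, 59, 60, 62, 54, 59, 84, 51, 53, 57, 53, 57, 55] [61, 64, 61, 63, 62, 63, 57, 52, 67, 67, 68, 66, 66, 64, 66]
[61, 58, 58, 58, 58, 60, 59, 47, 56, 57, 55, 57, 56, 57, 59] [62, 62, 62, 61, 62, 62, 61, 59, 55, 65, 64, 65, 61, 63, 63]
[60, 65, 62, 62, 61, 61, 60, 47, 50, 58, 59, 57, 55, 59, 61] [66, 66, 65, 62, 64, 63, 63, 55, 64, 64, 65, 64, 64, 66, 63]
[72, 71, 71, 70, 72, 66, 66, 76, 78, 79, 79, 79, 78, 81, 81] [88, 89, 90, 91, 90, 82, 101, 80, 65, 74, 73, 72, 72, 75, 73]
[66, 67, 67, 65, 64, 63, 70, 71, 73, 73, 73, 75, 76, 76, 75] [86, 85, 86, 85, 86, 85, 70, 60, 67, 71, 73, 71, 70, 71, 72]
[61, 68, 65, 68, 66, 64, 60, 70, 70, 72, 71, 74, 71, 74, 74] [82, 84, 85, 82, 85, 77, 70, 55, 71, 71, 70, 70, 73, 70, 68]
```

Run:
```python
from h import *
snap("w15"); cv2.imwrite("raw_scene2.png",camera("scene")[:,:,::-1]); cv2.imwrite("raw_top2.png",camera("top")[:,:,::-1])
o=get_obs(); print(o["position"],o["joint_pos"])
```

```text
34.7 [0.53953037 0.388628   0.08529734] [ 0.98826094 -0.1526757 ]
[0.53952635 0.38861768 0.08529253] [-0.0300735   0.66165448 -0.89365065  1.53229741  0.5075784   1.13111156
 -1.15567553]
```

>>> step_arm(commands=[5, 0, 0, 0.05, 0, 0, 0, 5, 0, 0, 0.1, 0, 0, 0, 5, 0, 0, 0.15, 0, 0, 0, 5, 0, -0.08, 0.15, 0, 0, 0, 5, 0, -0.17, 0.15, 0, 0, 0, 5, 0, -0.26, 0.15, 0, 0, 0, 5, 0, -0.35, 0.15, 0, 0, 0, 5, 0, -0.44, 0.15, 0, 0, 0.03, 5, 0, -0.53, 0.15, 0, 0, 0.06, 5, 0, -0.62, 0.15, 0, 0, 0.09])

```text
clock: 36.05
position: [0.5378, 0.012, 0.1708]
ee_rot: [0.658, 0.752, 0.026, -0.028]
ft_force: [0.8, 0.4, -2.2]
grip_width: 0.129
grasp_force: 72.3
```

>>> step_arm(commands=[5, 0, -0.09, 0, 0, 0, 0.025, 5, 0, -0.18, 0, 0, 0, 0.025, 5, 0, -0.27, 0, 0, 0, 0.025, 5, 0, -0.36, 0, 0, 0, 0.025, 5, 0, -0.45, 0, 0, 0, 0.025, 5, 0, -0.54, 0, 0, 0, 0.025, 5, 0, -0.6, 0, 0, 0, 0.025, 5, 0, -0.64, 0, 0, 0, 0.025, 5, 0, -0.64, 0, 0, 0, 0.025, 5, 0, -0.64, 0, 0, 0, 0.025])

```text
clock: 37.3
position: [0.5383, -0.369, 0.1706]
ee_rot: [0.629, 0.776, 0.025, -0.03]
ft_force: [-0.0, 0.9, -2.0]
grip_width: 0.128
grasp_force: 72.2
```

>>> step_arm(commands=[5, 0, 0, -0.1, 0, 0, 0, 5, 0, 0, -0.18, 0, 0, 0, 5, 0, 0, -0.225, 0, 0, 0, 5, 0, 0, -0.24, 0, 0, 0, 5, 0, 0, -0.25, 0, 0, 0, 5, 0, 0, -0.25, 0, 0, 0, 40, 0, 0, -0.25, 0, 0, 0, 40, 0, 0, -0.25, 0, 0, 0, 40, 0, 0, -0.25, 0, 0, 0, 40, 0, 0, -0.25, 0, 0, 0])

```text
clock: 38.55
position: [0.5381, -0.3702, 0.0208]
ee_rot: [0.63, 0.776, 0.024, -0.029]
ft_force: [-0.2, -0.5, -0.6]
grip_width: 0.467
grasp_force: 0.0
```

>>> step_arm(commands=[40, 0, 0, 0.1, 0, 0, 0, 40, 0, 0, 0.2, 0, 0, 0, 40, 0, 0, 0.28, -0.024, -0.005, 0, 40, 0, 0.09, 0.28, -0.024, -0.005, -0.02, 50, 0, 0.19, 0.28, -0.024, -0.005, -0.04, 60, 0, 0.29, 0.28, -0.024, -0.005, -0.06, 65, 0, 0.39, 0.28, -0.024, -0.005, -0.08, 65, 0, 0.49, 0.28, -0.024, -0.005, -0.1, 65, 0, 0.59, 0.28, -0.024, -0.005, -0.114, 65, 0, 0.69, 0.28, -0.024, -0.005, -0.114])

```text
clock: 39.8
position: [0.5378, 0.0456, 0.1891]
ee_rot: [0.758, 0.652, 0.005, 0.006]
ft_force: [1.3, 0.7, -0.8]
grip_width: 0.761
grasp_force: 0.0
```

>>> step_arm(commands=[65, 0, 0.1, 0, 0, 0, 0, 65, 0, 0.2, 0, 0, 0, 0, 65, 0, 0.3, 0, 0, 0, 0, 65, 0, 0.36, 0, 0, 0, 0, 65, 0, 0.41, 0, 0, 0, 0, 65, 0, 0.41, 0, 0, 0, 0, 65, 0, 0.41, 0, 0, 0, 0, 65, 0, 0.41, 0, 0, 0, 0, 65, 0, 0.41, 0, 0, 0, 0, 65, 0, 0.41, 0, 0, 0, 0])

```text
clock: 41.05
position: [0.5382, 0.2893, 0.1888]
ee_rot: [0.758, 0.652, 0.005, 0.005]
ft_force: [0.4, -0.3, 0.0]
grip_width: 0.761
grasp_force: 0.0
```

Run:
```python
from h import *
snap("w16"); t=camera("top")[:,:,::-1]; s=camera("scene")[:,:,::-1]; cv2.imwrite("raw_top3.png",t)
w=cv2.imread("raw_w16.png"); s2=cv2.imread("raw_scene2.png"); w15=cv2.imread("raw_w15.png")
ang=np.radians(-8.75); c=pickle.load(open("w16.pk","rb")); print("case centre px raw",proj(c,[[.5363,.3837,.06]],1))
C=lambda a,sz: cv2.resize(cv2.convertScaleAbs(a,alpha=1.3,beta=20),sz,interpolation=cv2.INTER_CUBIC)
u,v=proj(c,[[.5363,.3837,.06]],1)[0].astype(int); y0=max(0,v-110)
M=np.zeros((600,800,3),np.uint8); M[:,:460]=C(w[y0:y0+215,max(0,u-82):max(0,u-82)+165],(460,600)); M[:300,460:]=C(s2[270:405,330:480],(340,300)); M[300:,460:]=C(s[270:405,330:480],(340,300)); cv2.imwrite("pics/m2.png",M); print(u,v,y0)
```

```text
41.1 [0.53815376 0.28946292 0.18880043] [ 0.98857638 -0.15000939]
case centre px raw [[253.90428137  86.52039342]]
253 86 0
```

View pics/m2.png

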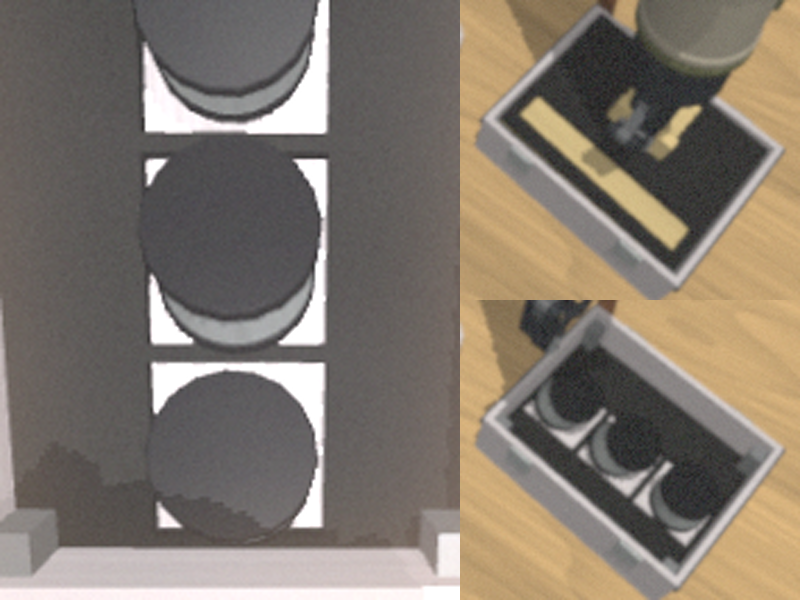

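m2 shows all three cores inside their pockets with equal cap heights. In the contact picture (upper right) the divider looks nearly flush inside the rim. I'll measure its foam height in w15.

Run:
```python
from h import *
im=cv2.imread("pics/w15.png").max(2)
for x in (250,400,550): print(x,im[50:130:3,x].tolist())
for y in (150,250,330): print(y,"L",im[y,110:230:4].tolist(),"R",im[y,570:690:4].tolist())
c=pickle.load(open("w15.pk","rb"))
ang=np.radians(-8.75); X=np.array([np.cos(ang),np.sin(ang),0]);Y=np.array([-X[1],X[0],0]);O=np.array([.5363,.3837,0])
for z in(.072,): print("rim inner L/R far corners, outer",proj(c,[O+X*s*.078+Y*.1+[0,0,z] for s in(-1,1)]+[O+X*s*.084+Y*.106+[0,0,z] for s in(-1,1)]).round())
for yy in (.085,.05,.02): print(yy,"inner rim",proj(c,[O+X*s*.078+Y*yy+[0,0,.072] for s in(-1,1)]).round().tolist(),"outer",proj(c,[O+X*s*.084+Y*yy+[0,0,.072] for s in(-1,1)]).round().tolist())
```

```text
250 [231, 231, 231, 232, 234, 234, 236, 238, 179, 107, 233, 247, 248, 248, 248, 248, 204, 120, 125, 127, 75, 75, 71, 70, 70, 70, 67]
400 [237, 237, 237, 237, 238, 238, 238, 243, 151, 117, 251, 252, 252, 252, 252, 253, 188, 130, 130, 117, 84, 82, 83, 80, 78, 76, 74]
550 [235, 235, 234, 235, 235, 235, 233, 235, 230, 124, 167, 250, 250, 250, 250, 250, 253, 131, 128, 130, 93, 87, 86, 86, 85, 84, 86]
150 L [235, 233, 228, 231, 236, 235, 231, 225, 227, 242, 242, 242, 244, 136, 118, 128, 127, 66, 64, 68, 67, 65, 63, 61, 61, 60, 62, 60, 60, 61] R [76, 84, 84, 83, 86, 85, 86, 84, 83, 85, 119, 164, 246, 246, 246, 247, 232, 224, 219, 225, 221, 218, 220, 219, 212, 224, 225, 224, 218, 217]
250 L [237, 238, 241, 236, 234, 236, 233, 233, 226, 225, 206, 242, 243, 242, 243, 136, 129, 128, 69, 69, 67, 67, 68, 66, 62, 65, 63, 61, 61, 58] R [93, 93, 92, 90, 89, 88, 90, 88, 88, 176, 247, 246, 246, 239, 214, 234, 228, 235, 235, 229, 224, 224, 222, 218, 210, 224, 224, 224, 223, 213]
330 L [232, 233, 228, 229, 234, 237, 239, 237, 235, 226, 233, 240, 239, 244, 244, 245, 245, 122, 128, 86, 80, 81, 81, 80, 73, 71, 240, 250, 250, 250] R [93, 90, 90, 87, 90, 91, 90, 112, 248, 247, 246, 245, 242, 243, 239, 236, 231, 227, 233, 230, 225, 224, 226, 223, 228, 225, 227, 225, 223, 217]
rim inner L/R far corners, outer [[159. 102.]
 [617. 102.]
 [141.  84.]
 [635.  84.]]
0.085 inner rim [[162.0, 147.0], [614.0, 147.0]] outer [[146.0, 148.0], [630.0, 147.0]]
0.05 inner rim [[171.0, 248.0], [606.0, 248.0]] outer [[155.0, 248.0], [622.0, 248.0]]
0.02 inner rim [[179.0, 329.0], [598.0, 328.0]] outer [[163.0, 329.0], [614.0, 328.0]]
```

Run:
```python
from h import *
c=pickle.load(open("w15.pk","rb"))
ang=np.radians(-8.75); X=np.array([np.cos(ang),np.sin(ang)]);Y=np.array([-X[1],X[0]])
for z in(.066,.070,.074,.078):
    print(z,[(y,*(((onz(c,(x,y),z)[:2]-[.5363,.3837])@X).round(4) for x in (l,r)),((onz(c,(l,y),z)[:2]-[.5363,.3837])@Y).round(4)) for y,l,r in((150,177,609),(250,181,604.5),(330,186,597.5))],"far y",((onz(c,(400,109),z)[:2]-[.5363,.3837])@Y).round(4))
```

```text
0.066 [(150, np.float64(-0.0756), np.float64(0.0792), np.float64(0.0846)), (250, np.float64(-0.0771), np.float64(0.0805), np.float64(0.0487)), (330, np.float64(-0.078), np.float64(0.0805), np.float64(0.0179))] far y 0.0978
0.07 [(150, np.float64(-0.0738), np.float64(0.0774), np.float64(0.0842)), (250, np.float64(-0.0752), np.float64(0.0786), np.float64(0.0491)), (330, np.float64(-0.0762), np.float64(0.0787), np.float64(0.019))] far y 0.097
0.074 [(150, np.float64(-0.072), np.float64(0.0755), np.float64(0.0838)), (250, np.float64(-0.0734), np.float64(0.0767), np.float64(0.0496)), (330, np.float64(-0.0743), np.float64(0.0768), np.float64(0.0202))] far y 0.0963
0.078 [(150, np.float64(-0.0702), np.float64(0.0737), np.float64(0.0833)), (250, np.float64(-0.0715), np.float64(0.0748), np.float64(0.05)), (330, np.float64(-0.0724), np.float64(0.0749), np.float64(0.0214))] far y 0.0955
```

Run:
```python
from h import *
c=pickle.load(open("w16.pk","rb"))
ang=np.radians(-8.75); X=np.array([np.cos(ang),np.sin(ang)]);Y=np.array([-X[1],X[0]])
g=cv2.imread("raw_w16.png").max(2)
k=[(171+cx*165/460,cy*215/600) for cx,cy in((35,540),(437,540),(230,548))]; print(k)
for p in k:
    print([(z,*[((onz(c,p,z,1)[:2]-[.5363,.3837])@a).round(4) for a in(X,Y)]) for z in(.024,.05,.06,.066,.072)])
print("near rim proj: inner z.072, outer",proj(c,[[*(np.array([.5363,.3837])-Y*d),.072] for d in(.1,.106)],1).round(1).tolist(), "wall base z.024",proj(c,[[*(np.array([.5363,.3837])-Y*.1),.024]],1).round(1).tolist())
print("col centre rows 190-240",g[186:246:2,254].tolist()); print("col 175",g[176:240:2,176].tolist()); print("row 200",g[200,150:200:2].tolist())
o=get_obs(); print(o["joint_pos"])
```

```text
[(183.55434782608697, 193.5), (327.75, 193.5), (253.5, 196.36666666666667)]
[(0.024, np.float64(-0.0729), np.float64(-0.0974)), (0.05, np.float64(-0.0657), np.float64(-0.0909)), (0.06, np.float64(-0.0629), np.float64(-0.0884)), (0.066, np.float64(-0.0612), np.float64(-0.0869)), (0.072, np.float64(-0.0595), np.float64(-0.0854))]
[(0.024, np.float64(0.0699), np.float64(-0.0977)), (0.05, np.float64(0.0651), np.float64(-0.0912)), (0.06, np.float64(0.0633), np.float64(-0.0887)), (0.066, np.float64(0.0622), np.float64(-0.0871)), (0.072, np.float64(0.0611), np.float64(-0.0856))]
[(0.024, np.float64(-0.0037), np.float64(-0.1005)), (0.05, np.float64(-0.0023), np.float64(-0.0937)), (0.06, np.float64(-0.0017), np.float64(-0.0911)), (0.066, np.float64(-0.0014), np.float64(-0.0896)), (0.072, np.float64(-0.0011), np.float64(-0.088))]
near rim proj: inner z.072, outer [[255.0, 210.1], [255.1, 216.8]] wall base z.024 [[257.3, 195.8]]
col centre rows 190-240 [57, 57, 54, 57, 58, 97, 141, 142, 140, 140, 143, 141, 155, 186, 182, 181, 92, 167, 169, 169, 170, 171, 175, 177, 178, 178, 241, 227, 240, 239]
col 175 [77, 93, 93, 107, 93, 94, 93, 93, 114, 115, 113, 114, 113, 112, 113, 122, 142, 153, 178, 179, 175, 98, 171, 168, 173, 171, 172, 174, 178, 179, 176, 173]
row 200 [135, 134, 221, 181, 182, 182, 129, 126, 117, 115, 113, 112, 113, 113, 114, 114, 84, 84, 86, 117, 140, 140, 139, 140, 141]
[ 0.17407406  0.50414231 -1.0025521   1.52948186  0.44308193  1.3368457
 -1.02216626]
```

>>> step_arm(commands=[65, 0, -0.1, 0, 0, 0, 0, 65, 0, -0.2, 0, 0, 0, 0.02, 60, 0, -0.3, 0, 0, 0, 0.04, 50, 0, -0.4, 0, 0, 0, 0.06, 50, 0, -0.5, 0, 0, 0, 0.08, 50, 0, -0.6, 0, 0, 0, 0.1, 50, 0, -0.7, 0, 0, 0, 0.114, 50, 0, -0.8, 0, 0, 0, 0.114, 50, 0, -0.88, 0, 0, 0, 0.114, 50, 0, -0.88, 0, 0, 0, 0.114])

```text
clock: 42.45
position: [0.537, -0.2431, 0.188]
ee_rot: [0.633, 0.774, 0.006, 0.004]
ft_force: [-0.1, -0.9, 0.3]
grip_width: 0.585
grasp_force: 0.0
```

```bash
cat >> h.py <<'E'
def need(yaw,pos=None):
    """shift and turn (in command units) from the measured pose to pos with tool straight down, tool y at yaw (deg)"""
    o=get_obs(); a=np.radians(yaw); y=np.array([np.cos(a),np.sin(a),0]); z=np.array([0,0,-1.]); T=np.column_stack([np.cross(y,z),y,z])
    r=(R.from_matrix(T)*R.from_quat(o["ee_rot"]).inv()).as_rotvec()/np.pi
    print("pos",o["position"].round(4),"turn",r.round(4),"shift",None if pos is None else ((np.array(pos)-o["position"])/.6).round(4))
E
python3 -c "
from h import *
need(11.8,[.5385,-.370,.19])"
```

```text
pos [ 0.537  -0.2431  0.188 ] turn [-0.0012  0.0042  0.0016] shift [ 0.0026 -0.2116  0.0033]
```

>>> step_arm(commands=[50, 0.003, -0.08, 0, -0.001, 0.004, 0, 50, 0.003, -0.16, 0, -0.001, 0.004, 0, 50, 0.003, -0.21, 0, -0.001, 0.004, 0, 50, 0.003, -0.21, 0, -0.001, 0.004, 0, 50, 0.003, -0.21, 0, -0.001, 0.004, 0, 50, 0.003, -0.21, 0, -0.001, 0.004, 0, 50, 0.003, -0.21, 0, -0.001, 0.004, 0, 50, 0.003, -0.21, 0, -0.001, 0.004, 0, 50, 0.003, -0.21, 0, -0.001, 0.004, 0, 50, 0.003, -0.21, 0, -0.001, 0.004, 0])

```text
clock: 43.7
position: [0.5398, -0.3642, 0.1887]
ee_rot: [0.63, 0.777, 0.001, 0.0]
ft_force: [-0.7, 0.0, -0.9]
grip_width: 0.585
grasp_force: 0.0
```

Run:
```python
from h import *
snap("w17"); need(11.8)
c=pickle.load(open("w17.pk","rb")); im=cv2.imread("pics/w17.png"); g=im.max(2)
# bright recess blobs (long recess, square) and the board
m=cv2.inRange(im,(60,140,160),(255,255,255)); 
hsv=cv2.cvtColor(im,cv2.COLOR_BGR2HSV)
d=(g<80).astype(np.uint8); d[:, :270]=0; d[:,530:]=0; d[395:]=0; 
cn=max(cv2.findContours(d,0,2)[0],key=cv2.contourArea); r=cv2.minAreaRect(cn); q=cv2.approxPolyDP(cv2.convexHull(cn),12,True)[:,0]; print(q.tolist())
P=np.array([onz(c,p,.012) for p in q.astype(float)]); print(P[:,:2].round(4).tolist(),"mean",P.mean(0).round(4))
for x in (360,460): print(g[100:160:3,x].tolist(), g[340:420:4,x].tolist())
print(g[200,270:310:2].tolist(),g[200,480:530:2].tolist())
```

```text
43.75 [ 0.53981257 -0.36413652  0.1887339 ] [0.97843336 0.20655732]
pos [ 0.5398 -0.3641  0.1887] turn [-0.0003  0.0004 -0.0007] shift None
[[397, 155], [434, 222], [416, 353], [369, 393], [295, 394], [282, 163], [333, 145]]
[[0.5265, -0.2886], [0.5611, -0.3273], [0.5705, -0.4261], [0.5422, -0.4666], [0.4859, -0.4796], [0.4515, -0.3094], [0.4833, -0.291]] mean [ 0.5173 -0.3698  0.012 ]
[243, 242, 242, 241, 240, 240, 240, 239, 237, 237, 236, 234, 235, 201, 82, 84, 80, 81, 79, 76] [69, 69, 67, 70, 72, 68, 72, 72, 74, 75, 74, 78, 78, 79, 81, 238, 244, 241, 241, 241]
[241, 241, 239, 239, 240, 239, 240, 239, 240, 241, 241, 242, 242, 189, 98, 96, 95, 95, 82, 240] [249, 250, 250, 250, 249, 250, 250, 250, 250, 249, 253, 77, 85, 84, 86, 239, 240, 239, 237, 238]
[167, 164, 163, 159, 160, 164, 73, 68, 71, 70, 72, 71, 72, 69, 70, 70, 67, 66, 69, 68] [94, 93, 95, 95, 99, 95, 97, 97, 104, 254, 236, 237, 238, 235, 236, 240, 242, 244, 243, 238, 237, 236, 238, 238, 237]
```

Run:
```python
from h import *
c=pickle.load(open("w17.pk","rb")); g=cv2.imread("pics/w17.png").max(2)
a=np.radians(11.92); X=np.array([np.cos(a),np.sin(a)]);Y=np.array([-X[1],X[0]]); T=np.array([.5398,-.3642])
f=lambda p,z=.012:(lambda q:((q@X).round(4),(q@Y).round(4)))(onz(c,p,z)[:2]-T)
print("top",f((340,140.5)),f((460,140)),"bottom",f((360,398)),f((460,398)),"L",f((282,200)),"R",f((497.5,200)))
for y in (250,300): print(y,f((278+[i for i,v in enumerate(g[y,278:310]) if v<85][0],y)))
b=g[290,370:425]; print(b.tolist()); print(g[220:350:4,394].tolist())
```

```text
top (np.float64(-0.0354), np.float64(0.0862)) (np.float64(0.0446), np.float64(0.0865)) bottom (np.float64(-0.0259), np.float64(-0.1051)) (np.float64(0.0523), np.float64(-0.1052)) L (np.float64(-0.0766), np.float64(0.0471)) R (np.float64(0.072), np.float64(0.047))
250 (np.float64(-0.076), np.float64(0.0121))
300 (np.float64(-0.0761), np.float64(-0.025))
[196, 195, 194, 193, 194, 187, 166, 127, 82, 80, 138, 179, 195, 196, 197, 197, 196, 197, 198, 198, 197, 196, 196, 197, 198, 197, 190, 170, 129, 92, 76, 72, 75, 76, 75, 75, 77, 76, 77, 78, 75, 71, 71, 73, 77, 79, 77, 78, 78, 77, 78, 78, 77, 75, 74]
[71, 67, 69, 71, 70, 163, 158, 255, 252, 252, 205, 199, 197, 198, 200, 198, 199, 198, 200, 197, 199, 199, 196, 253, 252, 252, 252, 252, 255, 72, 73, 75, 74]
```

>>> step_arm(commands=[50, 0, -0.016, -0.1, 0, 0, 0, 50, 0, -0.016, -0.2, 0, 0, 0, 50, 0, -0.016, -0.26, 0, 0, 0, 50, 0, -0.016, -0.286, 0, 0, 0, 40, 0, -0.016, -0.286, 0, 0, 0, 5, 0, -0.016, -0.286, 0, 0, 0, 5, 0, -0.016, -0.286, 0, 0, 0, 5, 0, -0.016, -0.286, 0, 0, 0, 5, 0, -0.016, -0.286, 0, 0, 0, 5, 0, -0.016, -0.286, 0, 0, 0], squeeze=115)

```text
clock: 45.0
position: [0.5409, -0.3743, 0.0194]
ee_rot: [0.63, 0.777, 0.001, 0.002]
ft_force: [-1.2, 0.5, 6.6]
grip_width: 0.118
grasp_force: 112.9
```

>>> step_arm(commands=[5, 0, 0, 0.1, 0, 0, 0, 5, 0, 0, 0.2, 0, 0, 0, 5, 0, 0.08, 0.25, 0, 0, 0, 5, 0, 0.17, 0.25, 0, 0, -0.02, 5, 0, 0.26, 0.25, 0, 0, -0.04, 5, 0, 0.35, 0.25, 0, 0, -0.06, 5, 0, 0.44, 0.25, 0, 0, -0.08, 5, 0, 0.53, 0.25, 0, 0, -0.1, 5, 0, 0.62, 0.25, 0, 0, -0.1145, 5, 0, 0.7, 0.25, 0, 0, -0.1145])

```text
clock: 46.25
position: [0.5396, 0.0483, 0.1679]
ee_rot: [0.759, 0.652, 0.001, 0.001]
ft_force: [1.2, -1.6, -2.2]
grip_width: 0.117
grasp_force: 113.0
```

```bash
python3 -c "
from h import *
need(-8.75,[.5363,.3837,.0935])"
```

```text
pos [0.5396 0.0483 0.1679] turn [ 0.0002  0.0009 -0.0004] shift [-0.0054  0.559  -0.1241]
```

>>> step_arm(commands=[5, 0, 0.08, 0, 0, 0, 0, 5, -0.002, 0.17, 0, 0, 0, 0, 5, -0.003, 0.26, 0, 0, 0, 0, 5, -0.005, 0.35, 0, 0, 0, 0, 5, -0.005, 0.44, 0, 0, 0, 0, 5, -0.005, 0.52, 0, 0, 0, 0, 5, -0.005, 0.556, 0, 0, 0, 0, 5, -0.005, 0.556, -0.05, 0, 0, 0, 5, -0.005, 0.556, -0.1, 0, 0, 0, 5, -0.005, 0.556, -0.12, 0, 0, 0])

```text
clock: 47.5
position: [0.5364, 0.3792, 0.0939]
ee_rot: [0.759, 0.652, -0.0, 0.0]
ft_force: [-0.6, -0.2, -2.3]
grip_width: 0.113
grasp_force: 113.0
```

>>> step_arm(commands=[5, 0, 0, 0, 0, 0, 0, 5, 0, 0, 0, 0, 0, 0, 5, 0, 0, 0, 0, 0, 0, 5, 0, 0, 0, 0, 0, 0, 5, 0, 0, 0, 0, 0, 0, 5, 0, 0, 0, 0, 0, 0, 5, 0, 0, 0, 0, 0, 0, 5, 0, 0, 0, 0, 0, 0, 5, 0, 0, 0, 0, 0, 0, 5, 0, 0, 0, 0, 0, 0])

```text
clock: 48.75
position: [0.5368, 0.3798, 0.0951]
ee_rot: [0.759, 0.652, 0.001, 0.0]
ft_force: [-0.8, -0.8, -3.4]
grip_width: 0.115
grasp_force: 113.0
```

```bash
cat >> h.py <<'E'
def fit(k,off=.0194):
    """divider's place in the case from its foam edges in wrist picture k"""
    c=pickle.load(open(k+".pk","rb")); g=cv2.GaussianBlur(cv2.imread(f"pics/{k}.png").max(2),(3,3),0)
    ang=np.radians(-8.75); X=np.array([np.cos(ang),np.sin(ang)]);Y=np.array([-X[1],X[0]])
    T=np.linalg.inv(c[2]@np.eye(4)); o=get_obs()["position"]; zf=o[2]-off+.012
    f=lambda p,z:(lambda q:((q@X).round(4),(q@Y).round(4)))(onz(c,p,z)[:2]-[.5363,.3837])
    print("tcp",o.round(4),"foam z",round(zf,4))
    for y in (150,200,250,320):
        l=next(x for x in range(230,100,-1) if g[y,x]>100); r=next(x for x in range(585,720) if g[y,x]>(g[y,580:590].min()+40))
        print(y,"x edges px",l,r,[(z.round(4),f((l,y),z)[0],f((r,y),z)[0]) for z in (zf-.004,zf,zf+.004)])
    for x in (250,400,480):
        v=next(y for y in range(135,40,-1) if g[y,x]>105); print(x,"far row",v,f((x,v),zf))
E
python3 -c "
from h import *
snap('w18'); need(-8.75); fit('w18')"
```

```text
48.8 [0.53681677 0.37984876 0.09513665] [ 0.98851947 -0.15108647]
pos [0.5368 0.3798 0.0951] turn [-0.0001  0.0005 -0.0003] shift None
tcp [0.5368 0.3798 0.0951] foam z 0.0877
150 x edges px 161 624 [(np.float64(0.0837), np.float64(-0.0763), np.float64(0.0762)), (np.float64(0.0877), np.float64(-0.0743), np.float64(0.0742)), (np.float64(0.0917), np.float64(-0.0723), np.float64(0.0723))]
200 x edges px 167 619 [(np.float64(0.0837), np.float64(-0.0762), np.float64(0.0765)), (np.float64(0.0877), np.float64(-0.0742), np.float64(0.0745)), (np.float64(0.0917), np.float64(-0.0723), np.float64(0.0725))]
250 x edges px 173 613 [(np.float64(0.0837), np.float64(-0.0763), np.float64(0.0766)), (np.float64(0.0877), np.float64(-0.0743), np.float64(0.0746)), (np.float64(0.0917), np.float64(-0.0723), np.float64(0.0726))]
320 x edges px 230 603 [(np.float64(0.0837), np.float64(-0.0586), np.float64(0.0763)), (np.float64(0.0877), np.float64(-0.0571), np.float64(0.0744)), (np.float64(0.0917), np.float64(-0.0556), np.float64(0.0724))]
250 far row 80 (np.float64(-0.0438), np.float64(0.0936))
400 far row 79 (np.float64(0.0022), np.float64(0.0935))
480 far row 80 (np.float64(0.0267), np.float64(0.0934))
```

>>> step_arm(commands=[5, 0.0006, 0.004, 0, 0, 0, 0, 5, 0.0006, 0.004, 0, 0, 0, 0, 5, 0.0006, 0.004, 0, 0, 0, 0, 5, 0.0006, 0.004, -0.003, 0, 0, 0, 5, 0.0006, 0.004, -0.006, 0, 0, 0, 5, 0.0006, 0.004, -0.009, 0, 0, 0, 5, 0.0006, 0.004, -0.012, 0, 0, 0, 5, 0.0006, 0.004, -0.014, 0, 0, 0, 5, 0.0006, 0.004, -0.014, 0, 0, 0, 5, 0.0006, 0.004, -0.014, 0, 0, 0])

```text
clock: 50.05
position: [0.5376, 0.3824, 0.0878]
ee_rot: [0.759, 0.651, 0.001, 0.001]
ft_force: [-0.7, -1.4, 5.6]
grip_width: 0.118
grasp_force: 114.2
```

```bash
python3 -c "
from h import *
snap('w19'); o=get_obs(); print(o['ft_force'],o['torque']); fit('w19')"
```

```text
50.1 [0.53757893 0.38240344 0.08774427] [ 0.98849215 -0.15124961]
[-0.50698343 -1.52461251  6.07518538] [-0.7034763   0.25122897 -0.0257499 ]
tcp [0.5376 0.3824 0.0877] foam z 0.0803
150 x edges px 160 624 [(np.float64(0.0763), np.float64(-0.0762), np.float64(0.0766)), (np.float64(0.0803), np.float64(-0.0742), np.float64(0.0747)), (np.float64(0.0843), np.float64(-0.0723), np.float64(0.0727))]
200 x edges px 166 618 [(np.float64(0.0763), np.float64(-0.0762), np.float64(0.0766)), (np.float64(0.0803), np.float64(-0.0742), np.float64(0.0746)), (np.float64(0.0843), np.float64(-0.0722), np.float64(0.0727))]
250 x edges px 172 612 [(np.float64(0.0763), np.float64(-0.0762), np.float64(0.0767)), (np.float64(0.0803), np.float64(-0.0743), np.float64(0.0747)), (np.float64(0.0843), np.float64(-0.0723), np.float64(0.0727))]
320 x edges px 230 603 [(np.float64(0.0763), np.float64(-0.0582), np.float64(0.0768)), (np.float64(0.0803), np.float64(-0.0567), np.float64(0.0748)), (np.float64(0.0843), np.float64(-0.0552), np.float64(0.0728))]
250 far row 81 (np.float64(-0.0435), np.float64(0.096))
400 far row 80 (np.float64(0.0026), np.float64(0.0959))
480 far row 81 (np.float64(0.0272), np.float64(0.0957))
```

Run:
```python
from h import *
c=pickle.load(open("w16.pk","rb"))
ang=np.radians(-8.75); X=np.array([np.cos(ang),np.sin(ang)]);Y=np.array([-X[1],X[0]])
cr=lambda x,y:(171+x*165/460,y*215/600)
f=lambda p,z:(lambda q:np.array([q@X,q@Y]))(onz(c,p,z,1)[:2]-[.5363,.3837])
for n,x0,x1,yc,y0,y1 in(("B",140,321,228,137,319),("C",148,318,456,370,541)):
    for z in(.048,.056,.064,.07):
        a,b,u,d=f(cr(x0,yc),z),f(cr(x1,yc),z),f(cr((x0+x1)/2,y0),z),f(cr((x0+x1)/2,y1),z)
        print(n,z,"w",round(np.linalg.norm(b-a),4),"h",round(np.linalg.norm(u-d),4),"centre",((a+b)/2).round(4),((u+d)/2).round(4))
for n,p in(("pockB",(238.5,251.5)),("pockC",(241.5,445))): print(n,f(cr(*p),.01))
```

```text
B 0.048 w 0.0542 h 0.052 centre [-0.0007  0.0048] [-0.0007  0.0042]
B 0.056 w 0.0527 h 0.0506 centre [-0.0003  0.0041] [-0.0003  0.0035]
B 0.064 w 0.0512 h 0.0491 centre [0.0001 0.0034] [0.     0.0029]
B 0.07 w 0.05 h 0.048 centre [0.0004 0.0029] [0.0003 0.0024]
C 0.048 w 0.0541 h 0.0548 centre [-0.0009 -0.064 ] [-0.001  -0.0645]
C 0.056 w 0.0526 h 0.0532 centre [-0.0005 -0.0628] [-0.0006 -0.0633]
C 0.064 w 0.0511 h 0.0517 centre [-0.0001 -0.0615] [-0.0002 -0.062 ]
C 0.07 w 0.05 h 0.0505 centre [ 0.0002 -0.0606] [ 0.0001 -0.0611]
pockB [3.72219424e-05 3.71004425e-04]
pockC [ 0.00026705 -0.0659434 ]
```

Run:
```python
from h import *
ang=np.radians(-8.75); X=np.array([np.cos(ang),np.sin(ang)]);Y=np.array([-X[1],X[0]])
def f(k,p,z,s=S):
    c=pickle.load(open(k+".pk","rb")); q=onz(c,p,z,s)[:2]-[.5363,.3837]; return np.array([q@X,q@Y]).round(4)
cr=lambda x,y:(171+x*165/460,y*215/600)
print("w16 B cap near edge z.056",f("w16",cr(232,319),.056,1)," bottom near edge z.01",f("w16",cr(235,349),.01,1),"far cap edge",f("w16",cr(232,137),.056,1))
print("w16 A cap near edge",f("w16",cr(232,95),.056,1)," bottom near",f("w16",cr(235,121),.01,1))
print("w8 B near bottom",f("w8",(400,233),.01),"cap near",f("w8",(400,222),.056),"cap far",f("w8",(400,112),.056))
for k in("w6","w8","w16"): print(k,np.linalg.inv(pickle.load(open(k+".pk","rb"))[2])[:3,3])
g=cv2.imread("raw_w16.png"); print("col254",g[40:200:2,254].max(1).tolist())
```

```text
w16 B cap near edge z.056 [-0.0002 -0.0217]  bottom near edge z.01 [-0.0016 -0.0322] far cap edge [0.0004 0.0288]
w16 A cap near edge [0.0006 0.04  ]  bottom near [-0.0007  0.0419]
w8 B near bottom [ 0.0007 -0.0342] cap near [-0.     -0.0217] cap far [-0.0004  0.0292]
w6 [0.54557201 0.4553061  0.28038623]
w8 [0.53416869 0.39166026 0.28142725]
w16 [0.54639153 0.36201073 0.33260352]
col254 [97, 36, 155, 160, 51, 45, 45, 48, 47, 44, 46, 47, 48, 48, 47, 49, 47, 46, 46, 45, 50, 48, 50, 46, 49, 46, 51, 51, 51, 52, 49, 51, 49, 53, 53, 55, 49, 45, 108, 114, 117, 118, 52, 41, 55, 176, 170, 54, 57, 56, 54, 59, 59, 58, 55, 59, 59, 60, 60, 61, 62, 60, 63, 63, 61, 64, 64, 65, 68, 68, 69, 65, 53, 57, 57, 54, 57, 58, 97, 141]
```

Conclusion: cores B and C were left leaning. B's lower near edge rests on the foam lip (y −32 mm against the pocket edge at −30 mm). I'll set the divider aside and reseat both.

>>> step_arm(commands=[5, 0, 0, 0.05, 0, 0, 0, 5, 0, 0, 0.1, 0, 0, 0, 5, 0, 0, 0.14, 0, 0, 0, 5, 0, -0.08, 0.14, 0, 0, 0, 5, 0, -0.17, 0.14, 0, 0, 0, 5, 0, -0.26, 0.14, 0, 0, 0, 5, 0, -0.35, 0.14, 0, 0, 0, 5, 0, -0.44, 0.14, 0, 0, 0.03, 5, 0, -0.53, 0.14, 0, 0, 0.06, 5, 0, -0.62, 0.14, 0, 0, 0.09])

```text
clock: 51.35
position: [0.5369, 0.0084, 0.1708]
ee_rot: [0.658, 0.753, 0.001, 0.001]
ft_force: [0.5, -0.9, -2.4]
grip_width: 0.116
grasp_force: 113.0
```

>>> step_arm(commands=[5, 0, -0.09, 0, 0, 0, 0.0245, 5, 0, -0.18, 0, 0, 0, 0.0245, 5, 0, -0.27, 0, 0, 0, 0.0245, 5, 0, -0.36, 0, 0, 0, 0.0245, 5, 0, -0.45, 0, 0, 0, 0.0245, 5, 0, -0.54, 0, 0, 0, 0.0245, 5, 0, -0.6, 0, 0, 0, 0.0245, 5, 0, -0.64, 0, 0, 0, 0.0245, 5, 0, -0.64, 0, 0, 0, 0.0245, 5, 0, -0.64, 0, 0, 0, 0.0245])

```text
clock: 52.6
position: [0.5375, -0.3726, 0.1707]
ee_rot: [0.629, 0.777, 0.001, 0.0]
ft_force: [0.2, -0.0, -2.7]
grip_width: 0.118
grasp_force: 113.0
```

>>> step_arm(commands=[5, 0, 0, -0.1, 0, 0, 0, 5, 0, 0, -0.18, 0, 0, 0, 5, 0, 0, -0.225, 0, 0, 0, 5, 0, 0, -0.24, 0, 0, 0, 5, 0, 0, -0.252, 0, 0, 0, 5, 0, 0, -0.252, 0, 0, 0, 40, 0, 0, -0.252, 0, 0, 0, 40, 0, 0, -0.252, 0, 0, 0, 40, 0, 0, -0.252, 0, 0, 0, 40, 0, 0, -0.252, 0, 0, 0])

```text
clock: 53.85
position: [0.5373, -0.3738, 0.0197]
ee_rot: [0.63, 0.777, 0.001, 0.0]
ft_force: [-0.5, -0.1, 0.5]
grip_width: 0.473
grasp_force: 0.0
```

>>> step_arm(commands=[40, 0, 0, 0.1, 0, 0, 0, 40, 0, 0, 0.2, 0, 0, 0, 40, 0, 0.08, 0.25, 0, 0, 0, 50, 0, 0.17, 0.25, 0, 0, -0.02, 60, 0, 0.27, 0.25, 0, 0, -0.04, 68, 0, 0.37, 0.25, 0, 0, -0.06, 68, 0, 0.47, 0.25, 0, 0, -0.08, 68, 0, 0.57, 0.25, 0, 0, -0.1, 68, 0, 0.67, 0.25, 0, 0, -0.1145, 68, 0, 0.77, 0.25, 0, 0, -0.1145])

```text
clock: 55.1
position: [0.537, 0.09, 0.1699]
ee_rot: [0.759, 0.651, 0.001, 0.001]
ft_force: [0.3, -0.2, 0.4]
grip_width: 0.796
grasp_force: 0.0
```

```bash
python3 -c "
from h import *
need(-8.75,[.5367,.3862,.12])"
```

```text
pos [0.537  0.09   0.1699] turn [ 0.0001  0.0008 -0.    ] shift [-0.0005  0.4937 -0.0831]
```

>>> step_arm(commands=[68, 0, 0.1, 0, 0, 0, 0, 68, 0, 0.2, 0, 0, 0, 0, 68, -0.002, 0.3, 0, 0, 0, 0, 68, -0.002, 0.4, -0.04, 0, 0, 0, 68, -0.002, 0.47, -0.083, 0, 0, 0, 68, -0.002, 0.491, -0.083, 0, 0, 0, 68, -0.002, 0.491, -0.083, 0, 0, 0, 68, -0.002, 0.491, -0.083, 0, 0, 0, 68, -0.002, 0.491, -0.083, 0, 0, 0, 68, -0.002, 0.491, -0.083, 0, 0, 0])

```text
clock: 56.35
position: [0.5366, 0.3819, 0.1202]
ee_rot: [0.759, 0.651, 0.001, 0.001]
ft_force: [-1.5, 0.1, -0.2]
grip_width: 0.797
grasp_force: 0.0
```

>>> step_arm(commands=[68, 0, 0, -0.06, 0, 0, 0, 68, 0, 0, -0.11, 0, 0, 0, 68, 0, 0, -0.14, 0, 0, 0, 68, 0, 0, -0.151, 0, 0, 0, 68, 0, 0, -0.151, 0, 0, 0, 40, 0, 0, -0.151, 0, 0, 0, 40, 0, 0, -0.151, 0, 0, 0, 40, 0, 0, -0.151, 0, 0, 0, 40, 0, 0, -0.151, 0, 0, 0, 40, 0, 0, -0.151, 0, 0, 0], squeeze=35)

```text
clock: 57.6
position: [0.5365, 0.3835, 0.0304]
ee_rot: [0.759, 0.652, 0.002, 0.0]
ft_force: [-1.1, 0.9, 5.3]
grip_width: 0.61
grasp_force: 36.4
```

>>> step_arm(commands=[40, 0, 0, 0.025, 0, 0, 0, 40, 0, 0, 0.025, 0, 0, 0, 40, 0.001, 0.008, 0.025, 0, 0, 0, 40, 0.001, 0.008, 0.025, 0, 0, 0, 40, 0.001, 0.008, 0.015, 0, 0, 0, 40, 0.001, 0.008, 0.005, 0, 0, 0, 40, 0.001, 0.008, -0.003, 0, 0, 0, 40, 0.001, 0.008, -0.007, 0, 0, 0, 40, 0.001, 0.008, -0.007, 0, 0, 0, 40, 0.001, 0.008, -0.007, 0, 0, 0])

```text
clock: 58.85
position: [0.5371, 0.3881, 0.0294]
ee_rot: [0.759, 0.651, 0.001, 0.001]
ft_force: [-12.0, -14.7, 39.6]
grip_width: 0.609
grasp_force: 41.4
```

```bash
python3 -c "
from h import *
o=get_obs(); print(o['ft_force'],o['torque'])"
```

```text
[-11.99942491 -14.73771877  39.60677037] [-2.93122316  2.7960491   0.13810738]
```

>>> step_arm(commands=[68, 0, 0, 0, 0, 0, 0, 68, 0, 0, 0, 0, 0, 0, 68, 0, 0, 0, 0, 0, 0, 68, 0, 0, 0.1, 0, 0, 0, 68, 0, 0, 0.2, 0, 0, 0, 68, 0, -0.05, 0.27, 0, 0, 0, 68, 0, -0.1, 0.27, 0, 0, 0, 68, 0, -0.16, 0.27, 0, 0, 0, 68, 0, -0.16, 0.27, 0, 0, 0, 68, 0, -0.16, 0.27, 0, 0, 0])

```text
clock: 60.1
position: [0.5364, 0.292, 0.1868]
ee_rot: [0.759, 0.652, 0.001, 0.0]
ft_force: [-0.4, -0.3, 1.1]
grip_width: 0.798
grasp_force: 0.0
```

Run:
```python
from h import *
snap("w20"); need(-8.75)
c=pickle.load(open("w20.pk","rb")); g=cv2.imread("raw_w20.png").max(2)
O=np.array([.5363,.3837]);ang=np.radians(-8.75); X=np.array([np.cos(ang),np.sin(ang)]);Y=np.array([-X[1],X[0]])
# sample a line in case-y through each pocket on the floor plane z=.01, at x=0 and x=+-.025
for x in(-.022,0,.022):
    ys=np.arange(-.102,.102,.002); P=np.array([[*(O+X*x+Y*y),.01] for y in ys]); uv=proj(c,P,1)
    print(x,[(int(round(y*1000)),int(g[int(round(v)),int(round(u))])) for y,(u,v) in zip(ys,uv) if 0<=v<420])
```

```text
60.15 [0.53618091 0.29259498 0.18685833] [ 0.98869227 -0.1499548 ]
pos [0.5362 0.2926 0.1869] turn [-0.0003  0.0004 -0.0007] shift None
-0.022 [(-102, 58), (-100, 56), (-98, 52), (-96, 49), (-94, 54), (-92, 55), (-90, 55), (-88, 56), (-86, 56), (-84, 55), (-82, 53), (-80, 62), (-78, 62), (-76, 61), (-74, 60), (-72, 63), (-70, 63), (-68, 64), (-66, 62), (-64, 61), (-62, 61), (-60, 59), (-58, 60), (-56, 59), (-54, 62), (-52, 61), (-50, 60), (-48, 58), (-46, 135), (-44, 252), (-42, 252), (-40, 252), (-38, 252), (-36, 111), (-34, 64), (-32, 62), (-30, 196), (-28, 243), (-26, 181), (-24, 81), (-22, 68), (-20, 69), (-18, 67), (-16, 69), (-14, 67), (-12, 65), (-10, 68), (-8, 65), (-6, 68), (-4, 68), (-2, 69), (0, 68), (2, 70), (4, 71), (6, 70), (8, 68), (10, 73), (12, 71), (14, 70), (16, 72), (18, 70), (20, 71), (22, 71), (24, 252), (26, 253), (28, 253), (30, 188), (32, 48), (34, 61), (36, 61), (38, 91), (40, 252), (42, 252), (44, 188), (46, 187), (48, 189), (50, 168), (52, 57), (54, 82), (56, 49), (58, 56), (60, 66), (62, 62), (64, 66), (66, 63), (68, 58), (70, 64), (72, 60), (74, 61), (76
[... 1308 characters left out ...]
52), (-48, 252), (-46, 252), (-44, 252), (-42, 252), (-40, 252), (-38, 250), (-36, 88), (-34, 69), (-32, 71), (-30, 184), (-28, 252), (-26, 253), (-24, 253), (-22, 253), (-20, 250), (-18, 157), (-16, 78), (-14, 82), (-12, 82), (-10, 80), (-8, 83), (-6, 82), (-4, 81), (-2, 84), (0, 84), (2, 84), (4, 85), (6, 83), (8, 85), (10, 84), (12, 84), (14, 84), (16, 200), (18, 251), (20, 253), (22, 253), (24, 252), (26, 252), (28, 252), (30, 128), (32, 58), (34, 72), (36, 72), (38, 91), (40, 252), (42, 252), (44, 252), (46, 252), (48, 252), (50, 252), (52, 251), (54, 252), (56, 154), (58, 57), (60, 73), (62, 100), (64, 78), (66, 45), (68, 68), (70, 75), (72, 72), (74, 73), (76, 69), (78, 69), (80, 67)]
```

>>> step_arm(commands=[68, -0.0165, 0.043, -0.08, 0, 0, 0, 68, -0.0165, 0.043, -0.12, 0, 0, 0, 68, -0.0165, 0.043, -0.17, 0, 0, 0, 68, -0.0165, 0.043, -0.22, 0, 0, 0, 68, -0.0165, 0.043, -0.25, 0, 0, 0, 68, -0.0165, 0.043, -0.262, 0, 0, 0, 40, -0.0165, 0.043, -0.262, 0, 0, 0, 40, -0.0165, 0.043, -0.262, 0, 0, 0, 40, -0.0165, 0.043, -0.262, 0, 0, 0, 40, -0.0165, 0.043, -0.262, 0, 0, 0])

```text
clock: 61.4
position: [0.527, 0.3175, 0.0302]
ee_rot: [0.759, 0.651, 0.001, 0.001]
ft_force: [0.6, 1.2, -1.6]
grip_width: 0.611
grasp_force: 37.0
```

>>> step_arm(commands=[40, 0, 0, 0.027, 0, 0, 0, 40, 0, 0, 0.027, 0, 0, 0, 40, 0.002, 0.0125, 0.027, 0, 0, 0, 40, 0.002, 0.0125, 0.027, 0, 0, 0, 40, 0.002, 0.0125, 0.015, 0, 0, 0, 40, 0.002, 0.0125, 0.005, 0, 0, 0, 40, 0.002, 0.0125, 0, 0, 0, 0, 40, 0.002, 0.0125, -0.003, 0, 0, 0, 40, 0.002, 0.0125, -0.005, 0, 0, 0, 40, 0.002, 0.0125, -0.005, 0, 0, 0])

```text
clock: 62.65
position: [0.5278, 0.3245, 0.0293]
ee_rot: [0.759, 0.651, 0.0, 0.001]
ft_force: [-10.1, -12.5, 30.4]
grip_width: 0.609
grasp_force: 41.1
```

>>> step_arm(commands=[68, 0, 0, 0, 0, 0, 0, 68, 0, 0, 0, 0, 0, 0, 68, 0, 0, 0, 0, 0, 0, 68, 0, 0, 0.1, 0, 0, 0, 68, 0, 0, 0.2, 0, 0, 0, 68, 0, 0, 0.27, 0, 0, 0, 68, 0, 0.06, 0.27, 0, 0, 0, 68, 0, 0.1, 0.27, 0, 0, 0, 68, 0, 0.1, 0.27, 0, 0, 0, 68, 0, 0.1, 0.27, 0, 0, 0])

```text
clock: 63.9
position: [0.528, 0.3844, 0.1884]
ee_rot: [0.759, 0.651, 0.0, 0.0]
ft_force: [0.6, -0.1, 0.1]
grip_width: 0.795
grasp_force: 0.0
```

```bash
cat > prof.py <<'E'
from h import *
import sys
def prof(k):
    c=pickle.load(open(k+".pk","rb")); g=cv2.imread(f"raw_{k}.png").max(2)
    O=np.array([.5363,.3837]);ang=np.radians(-8.75); X=np.array([np.cos(ang),np.sin(ang)]);Y=np.array([-X[1],X[0]])
    cam=np.linalg.inv(c[2])[:3,3]; q=cam[:2]-O; print("cam case",(q@X).round(4),(q@Y).round(4),cam[2].round(4))
    for x in(-.012,0,.012):
        ys=np.arange(-.1,.1,.002); uv=proj(c,np.array([[*(O+X*x+Y*y),.01] for y in ys]),1)
        s=[(int(round(y*1000)),int(g[int(round(v)),int(round(u))])) for y,(u,v) in zip(ys,uv) if 0<=v<420]
        print(x,"bright/steel:",[(a,b) for a,b in s if b>=90])
E
python3 -c "
from prof import *
snap('w21'); prof('w21'); prof('w16')"
```

```text
63.95 [0.52828417 0.38396742 0.18843529] [ 0.9883833  -0.15197452]
cam case -0.0093 0.0726 0.3321
-0.012 bright/steel: [(-60, 117), (-58, 120), (-56, 122), (-54, 119), (-52, 121), (-46, 250), (-44, 252), (-42, 105), (16, 132), (18, 105), (22, 254), (24, 254), (26, 254), (28, 254), (36, 93), (38, 254), (70, 91), (72, 93), (74, 94), (76, 95), (78, 95), (80, 95), (82, 99), (84, 98), (86, 102), (88, 102), (90, 105), (92, 105), (94, 95), (96, 173), (98, 92)]
0 bright/steel: [(-58, 119), (-56, 124), (-54, 127), (-52, 129), (-50, 130), (18, 135), (20, 136), (24, 254), (26, 254), (28, 249), (60, 90), (64, 91), (66, 91), (68, 93), (70, 91), (72, 96), (74, 96), (76, 98), (78, 99), (80, 98), (82, 100), (84, 101), (86, 103), (88, 105), (90, 106), (92, 106), (94, 109), (96, 93), (98, 92)]
0.012 bright/steel: [(-62, 112), (-60, 127), (-58, 129), (-56, 131), (-54, 130), (-52, 117), (-46, 253), (-44, 253), (16, 134), (18, 107), (20, 146), (22, 254), (24, 254), (26, 254), (28, 249), (36, 101), (38, 253), (62, 92), (64, 90), (66, 92), (68, 91), (70, 93), (72, 95), (74, 97), (76, 98), (78, 98), (80, 100), (82, 101), (84, 102), (86, 103), (88, 107), (90, 107), (92, 109), (94, 97), (96, 135), (98, 94)]
cam case 0.0133 -0.0199 0.3326
-0.012 bright/steel: [(-40, 197), (-38, 249), (-26, 111), (-24, 108), (-22, 93), (40, 162), (42, 184), (48, 99), (50, 94)]
0 bright/steel: [(-38, 250), (-28, 112), (-26, 112), (-24, 106), (40, 160), (46, 98), (48, 97)]
0.012 bright/steel: [(-42, 250), (-40, 253), (-38, 251), (-26, 119), (-24, 117), (-22, 117), (-20, 114), (40, 247), (42, 252), (44, 241), (46, 132), (50, 100), (52, 99)]
```

>>> step_arm(commands=[68, 0, -0.1, 0, 0, 0, 0, 68, 0, -0.2, 0, 0, 0, 0, 68, 0, -0.3, 0, 0, 0, 0.02, 60, 0.005, -0.4, 0, 0, 0, 0.04, 50, 0.01, -0.5, 0, 0, 0, 0.06, 50, 0.015, -0.6, 0, 0, 0, 0.08, 50, 0.015, -0.7, 0, 0, 0, 0.1, 50, 0.015, -0.8, 0, 0, 0, 0.1145, 50, 0.015, -0.9, 0, 0, 0, 0.1145, 50, 0.015, -1, 0, 0, 0, 0.1145])

```text
clock: 65.2
position: [0.5359, -0.2183, 0.1889]
ee_rot: [0.631, 0.776, 0.0, 0.001]
ft_force: [1.5, 0.6, -0.6]
grip_width: 0.586
grasp_force: 0.0
```

>>> step_arm(commands=[50, 0, -0.08, 0, 0, 0, 0, 50, 0, -0.16, 0, 0, 0, 0, 50, 0, -0.22, 0, 0, 0, 0, 50, 0, -0.25, 0, 0, 0, 0, 50, 0, -0.263, 0, 0, 0, 0, 50, 0, -0.263, 0, 0, 0, 0, 50, 0, -0.263, 0, 0, 0, 0, 50, 0, -0.263, 0, 0, 0, 0, 50, 0, -0.263, 0, 0, 0, 0, 50, 0, -0.263, 0, 0, 0, 0])

```text
clock: 66.45
position: [0.5369, -0.3727, 0.1888]
ee_rot: [0.63, 0.777, 0.001, 0.0]
ft_force: [-0.1, 0.4, -0.1]
grip_width: 0.584
grasp_force: 0.0
```

Run:
```python
from h import *
snap("w22"); need(11.8,[.5373,-.3738,.017])
c=pickle.load(open("w22.pk","rb")); g=cv2.imread("pics/w22.png").max(2)
a=np.radians(11.8); X=np.array([np.cos(a),np.sin(a)]);Y=np.array([-X[1],X[0]]); T=get_obs()["position"][:2]
f=lambda p,z=.012:(lambda q:((q@X).round(4),(q@Y).round(4)))(onz(c,p,z)[:2]-T)
for x in(330,350,460):
    t=[y for y in range(100,200) if g[y,x]<110]; b=[y for y in range(330,450) if g[y,x]>200]; print(x,t[0],b[0] if b else None,"top",f((x,t[0])),"bot",f((x,b[0])) if b else None)
for y in (180,200): 
    l=next(x for x in range(330,240,-1) if g[y,x]>110); r=next(x for x in range(485,560) if g[y,x]>150); print(y,l,r,f((l,y)),f((r,y)))
```

```text
66.5 [ 0.53692723 -0.37275456  0.18879096] [0.9784094  0.20667049]
pos [ 0.5369 -0.3728  0.1888] turn [-0.0002  0.0004 -0.0007] shift [ 0.0006 -0.0017 -0.2863]
330 126 389 top (np.float64(-0.042), np.float64(0.0954)) bot (np.float64(-0.0488), np.float64(-0.0974))
350 126 389 top (np.float64(-0.0287), np.float64(0.0953)) bot (np.float64(-0.0332), np.float64(-0.0973))
460 127 330 top (np.float64(0.0441), np.float64(0.0949)) bot (np.float64(0.0499), np.float64(-0.0483))
180 285 502 (np.float64(-0.0739), np.float64(0.0604)) (np.float64(0.0742), np.float64(0.0607))
200 285 501 (np.float64(-0.0747), np.float64(0.0469)) (np.float64(0.0743), np.float64(0.0472))
```

>>> step_arm(commands=[50, 0, -0.002, -0.1, 0, 0, 0, 50, 0, -0.002, -0.2, 0, 0, 0, 50, 0, -0.002, -0.26, 0, 0, 0, 50, 0, -0.002, -0.286, 0, 0, 0, 40, 0, -0.002, -0.286, 0, 0, 0, 5, 0, -0.002, -0.286, 0, 0, 0, 5, 0, -0.002, -0.286, 0, 0, 0, 5, 0, -0.002, -0.286, 0, 0, 0, 5, 0, -0.002, -0.286, 0, 0, 0, 5, 0, -0.002, -0.286, 0, 0, 0], squeeze=115)

```text
clock: 67.75
position: [0.538, -0.3746, 0.0193]
ee_rot: [0.63, 0.777, 0.001, 0.002]
ft_force: [-1.1, 0.9, 7.6]
grip_width: 0.119
grasp_force: 112.8
```

>>> step_arm(commands=[5, 0, 0, 0.1, 0, 0, 0, 5, 0, 0, 0.2, 0, 0, 0, 5, 0, 0.08, 0.25, 0, 0, 0, 5, 0, 0.17, 0.25, 0, 0, -0.02, 5, 0, 0.26, 0.25, 0, 0, -0.04, 5, 0, 0.35, 0.25, 0, 0, -0.06, 5, 0, 0.44, 0.25, 0, 0, -0.08, 5, 0, 0.53, 0.25, 0, 0, -0.1, 5, 0, 0.62, 0.25, 0, 0, -0.1145, 5, 0, 0.7, 0.25, 0, 0, -0.1145])

```text
clock: 69.0
position: [0.5366, 0.048, 0.1679]
ee_rot: [0.759, 0.652, 0.001, 0.001]
ft_force: [-0.1, 0.8, -1.5]
grip_width: 0.122
grasp_force: 113.0
```

```bash
python3 -c "
from h import *
need(-8.75,[.5363,.3837,.0945])"
```

```text
pos [0.5366 0.048  0.1679] turn [ 0.0002  0.0009 -0.0004] shift [-5.000e-04  5.596e-01 -1.223e-01]
```

>>> step_arm(commands=[5, 0, 0.08, 0, 0, 0, 0, 5, 0, 0.17, 0, 0, 0, 0, 5, 0, 0.26, 0, 0, 0, 0, 5, 0, 0.35, 0, 0, 0, 0, 5, 0, 0.44, 0, 0, 0, 0, 5, 0, 0.52, 0, 0, 0, 0, 5, 0, 0.561, 0, 0, 0, 0, 5, 0, 0.561, -0.05, 0, 0, 0, 5, 0, 0.561, -0.1, 0, 0, 0, 5, 0, 0.561, -0.12, 0, 0, 0])

```text
clock: 70.25
position: [0.5364, 0.3819, 0.0939]
ee_rot: [0.759, 0.652, -0.0, 0.001]
ft_force: [-0.1, 0.1, -2.6]
grip_width: 0.119
grasp_force: 113.1
```

>>> step_arm(commands=[5, 0, 0, 0, 0, 0, 0, 5, 0, 0, 0, 0, 0, 0, 5, 0, 0, 0, 0, 0, 0, 5, 0, 0, 0, 0, 0, 0, 5, 0, 0, 0, 0, 0, 0, 5, 0, 0, 0, 0, 0, 0, 5, 0, 0, 0, 0, 0, 0, 5, 0, 0, 0, 0, 0, 0, 5, 0, 0, 0, 0, 0, 0, 5, 0, 0, 0, 0, 0, 0])

```text
clock: 71.5
position: [0.5369, 0.3825, 0.0951]
ee_rot: [0.759, 0.651, 0.001, 0.0]
ft_force: [-0.3, -0.1, -2.2]
grip_width: 0.115
grasp_force: 113.1
```

```bash
python3 -c "
from h import *
snap('w23'); need(-8.75); fit('w23')" | cut -c1-230
```

```text
71.55 [0.53687873 0.38254749 0.09513884] [ 0.98852121 -0.15107481]
pos [0.5369 0.3825 0.0951] turn [-0.0001  0.0005 -0.0003] shift None
tcp [0.5369 0.3825 0.0951] foam z 0.0877
150 x edges px 161 624 [(np.float64(0.0837), np.float64(-0.0766), np.float64(0.0759)), (np.float64(0.0877), np.float64(-0.0746), np.float64(0.0739)), (np.float64(0.0917), np.float64(-0.0727), np.float64(0.0719))]
200 x edges px 167 619 [(np.float64(0.0837), np.float64(-0.0765), np.float64(0.0762)), (np.float64(0.0877), np.float64(-0.0746), np.float64(0.0742)), (np.float64(0.0917), np.float64(-0.0726), np.float64(0.0722))]
250 x edges px 173 613 [(np.float64(0.0837), np.float64(-0.0766), np.float64(0.0762)), (np.float64(0.0877), np.float64(-0.0746), np.float64(0.0743)), (np.float64(0.0917), np.float64(-0.0727), np.float64(0.0723))]
320 x edges px 230 603 [(np.float64(0.0837), np.float64(-0.059), np.float64(0.076)), (np.float64(0.0877), np.float64(-0.0574), np.float64(0.074)), (np.float64(0.0917), np.float64(-0.0559), np.float64(0.0721))]
250 far row 78 (np.float64(-0.0441), np.float64(0.0968))
400 far row 78 (np.float64(0.0019), np.float64(0.0964))
480 far row 78 (np.float64(0.0264), np.float64(0.0966))
```

>>> step_arm(commands=[5, 0, 0, -0.003, 0, 0, 0, 5, 0, 0, -0.006, 0, 0, 0, 5, 0, 0, -0.009, 0, 0, 0, 5, 0, 0, -0.012, 0, 0, 0, 5, 0, 0, -0.015, 0, 0, 0, 5, 0, 0, -0.018, 0, 0, 0, 5, 0, 0, -0.021, 0, 0, 0, 5, 0, 0, -0.024, 0, 0, 0, 5, 0, 0, -0.024, 0, 0, 0, 5, 0, 0, -0.024, 0, 0, 0])

```text
clock: 72.8
position: [0.5369, 0.3826, 0.0808]
ee_rot: [0.759, 0.652, 0.001, 0.0]
ft_force: [-0.1, -0.0, -2.9]
grip_width: 0.119
grasp_force: 113.1
```

```bash
python3 -c "
from h import *
o=get_obs(); print(o['position'],o['ft_force'],o['torque'])"
```

```text
[0.53690441 0.38257241 0.08080786] [-0.0709389  -0.03545054 -2.90904526] [-0.02307257  0.01488547 -0.01320303]
```

>>> step_arm(commands=[5, 0, 0, -0.002, 0, 0, 0, 5, 0, 0, -0.003, 0, 0, 0, 5, 0, 0, -0.003, 0, 0, 0, 30, 0, 0, -0.003, 0, 0, 0, 30, 0, 0, -0.003, 0, 0, 0, 30, 0, 0, -0.003, 0, 0, 0, 30, 0, 0, 0.05, 0, 0, 0, 30, 0, 0, 0.15, 0, 0, 0, 30, 0, 0, 0.2, 0, 0, 0, 30, 0, 0, 0.2, 0, 0, 0])

```text
clock: 74.05
position: [0.5375, 0.3837, 0.2036]
ee_rot: [0.759, 0.651, 0.003, 0.0]
ft_force: [-0.4, -0.2, 0.2]
grip_width: 0.348
grasp_force: 0.0
```

Run:
```python
from h import *
snap("w24"); c=pickle.load(open("w24.pk","rb")); g=cv2.GaussianBlur(cv2.imread("pics/w24.png").max(2),(3,3),0)
O=np.array([.5363,.3837]);ang=np.radians(-8.75); X=np.array([np.cos(ang),np.sin(ang)]);Y=np.array([-X[1],X[0]])
f=lambda p,z:(lambda q:((q@X).round(4),(q@Y).round(4)))(onz(c,p,z)[:2]-O)
print(proj(c,[[*(O+X*a+Y*b),.072] for a,b in((-.078,.1),(.078,.1),(.078,-.05),(-.078,-.05))]).round())
# profiles across the foam (z .072) along case x at several y, and along y
def line(x0,x1,fix,ax):
    s=np.arange(x0,x1,.001); P=[[*(O+(X*a+Y*fix if ax=="x" else X*fix+Y*a)),.072] for a in s]; uv=proj(c,P)
    return [(int(round(a*1000)),int(g[int(v),int(u)])) for a,(u,v) in zip(s,uv) if 0<=v<600]
for y in(.08,.045): print("y",y,line(-.086,-.068,y,"x"),line(.068,.086,y,"x"))
print(line(.088,.108,0.01,"y"),line(-.108,-.088,0.02,"y"))
print("long recess x edges z.064..",line(.028,.066,.06,"x")); print("sq y",line(-.04,.04,-.045,"y"))
need(-8.75)
```

```text
74.1 [0.5371256  0.38285416 0.20149494] [ 0.98851463 -0.15109928]
[[254. 113.]
 [529. 113.]
 [511. 357.]
 [272. 357.]]
y 0.08 [(-86, 238), (-85, 240), (-84, 246), (-83, 250), (-82, 250), (-81, 250), (-80, 250), (-79, 239), (-78, 209), (-77, 143), (-76, 142), (-75, 136), (-74, 103), (-73, 86), (-72, 86), (-71, 86), (-70, 86), (-69, 85)] [(68, 98), (69, 97), (70, 98), (71, 97), (72, 96), (73, 97), (74, 114), (75, 136), (76, 140), (77, 140), (78, 179), (79, 248), (80, 253), (81, 253), (82, 253), (83, 254), (84, 252), (85, 245)]
y 0.045 [(-86, 238), (-85, 241), (-84, 250), (-83, 250), (-82, 250), (-81, 250), (-80, 251), (-79, 231), (-78, 153), (-77, 138), (-76, 142), (-75, 122), (-74, 100), (-73, 84), (-72, 84), (-71, 85), (-70, 84), (-69, 83)] [(68, 98), (69, 97), (70, 96), (71, 98), (72, 99), (73, 103), (74, 114), (75, 138), (76, 140), (77, 142), (78, 199), (79, 235), (80, 253), (81, 252), (82, 252), (83, 252), (84, 247), (85, 242)]
[(88, 86), (89, 85), (90, 87), (91, 88), (92, 89), (93, 89), (94, 89), (95, 90), (96, 98), (97, 134), (98, 136), (99, 159), (100, 198), (101, 252), (102, 2
[... 1028 characters left out ...]
86), (-18, 185), (-17, 185), (-16, 185), (-15, 186), (-14, 187), (-13, 188), (-12, 187), (-11, 187), (-10, 187), (-9, 187), (-8, 188), (-7, 187), (-6, 188), (-5, 188), (-4, 188), (-3, 189), (-2, 189), (-1, 190), (0, 190), (1, 189), (2, 189), (3, 189), (4, 189), (5, 188), (6, 189), (7, 190), (8, 190), (9, 190), (10, 190), (11, 189), (12, 190), (13, 190), (14, 191), (15, 190), (16, 190), (17, 190), (18, 190), (19, 230), (20, 249), (21, 249), (22, 249), (23, 249), (24, 249), (25, 249), (26, 249), (27, 251), (28, 244), (29, 128), (30, 85), (31, 77), (32, 76), (33, 76), (34, 77), (35, 77), (36, 77), (37, 75), (38, 75), (39, 75)]
pos [0.5371 0.3829 0.2015] turn [-0.0003  0.001  -0.0003] shift None
```

>>> step_arm(commands=[50, 0, -0.08, 0, 0, 0, 0.05, 50, -0.02, -0.18, 0, 0, 0, 0.1, 50, -0.04, -0.28, 0, 0, 0, 0.15, 50, -0.06, -0.38, 0, 0, 0, 0.2, 50, -0.08, -0.48, 0, 0, 0, 0.25, 50, -0.1, -0.58, 0, 0, 0, 0.3, 50, -0.12, -0.68, 0, 0, 0, 0.35, 50, -0.14, -0.78, 0, 0, 0, 0.4, 50, -0.16, -0.85, 0, 0, 0, 0.45, 50, -0.177, -0.892, 0, 0, 0, 0.5])

```text
clock: 75.35
position: [0.4388, -0.1271, 0.2]
ee_rot: [0.124, 0.992, 0.001, -0.001]
ft_force: [1.1, -1.0, 0.4]
grip_width: 0.587
grasp_force: 0.0
```

>>> step_arm(commands=[50, 0, 0, 0, 0, 0, 0, 50, 0, 0, 0, 0, 0, 0, 50, 0, 0, 0, 0, 0, 0, 50, 0, 0, 0, 0, 0, 0, 50, 0, 0, 0, 0, 0, 0, 50, 0, 0, 0, 0, 0, 0, 50, 0, 0, 0, 0, 0, 0, 50, 0, 0, 0, 0, 0, 0, 50, 0, 0, 0, 0, 0, 0, 50, 0, 0, 0, 0, 0, 0])

```text
clock: 76.6
position: [0.4399, -0.1255, 0.2009]
ee_rot: [0.126, 0.992, 0.001, -0.0]
ft_force: [0.2, 0.4, -0.3]
grip_width: 0.581
grasp_force: 0.0
```

Run:
```python
from h import *
snap("w25"); need(81.25)
c=pickle.load(open("w25.pk","rb")); im=cv2.imread("pics/w25.png")
print("expected head px",proj(c,[[.4314,-.152,.053],[.4314,-.152,0.018]]).round())
u,v=proj(c,[[.4314,-.152,.03]])[0].astype(int)
hsv=cv2.cvtColor(im,cv2.COLOR_BGR2HSV); s=hsv[:,:,1]; val=hsv[:,:,2]
m=((s<60)&(val<235)&(val>60)).astype(np.uint8); m=cv2.morphologyEx(m,cv2.MORPH_OPEN,np.ones((7,7)))
n,l,st,ce=cv2.connectedComponentsWithStats(m)
for i in range(1,n):
    if 1500<st[i,4]<40000: print(st[i].tolist(),ce[i].round(),im[int(ce[i][1]),int(ce[i][0])], onz(c,ce[i],.03).round(4))
for d in range(-90,91,6): print((u+d,im[v,min(799,max(0,u+d))].tolist()),end=" ")
```

```text
76.65 [ 0.43997727 -0.12551354  0.20087694] [0.25022089 0.96818765]
pos [ 0.44   -0.1255  0.2009] turn [-0.0005 -0.0001  0.0319] shift None
expected head px [[347. 273.]
 [352. 261.]]
[118, 142, 64, 43, 2103] [150. 163.] [185 186 185] [ 0.3294 -0.2639  0.03  ]
[630, 162, 80, 74, 4743] [670. 198.] [206 215 221] [0.4405 0.0742 0.03  ]
[316, 222, 69, 69, 3854] [350. 256.] [129 131 132] [ 0.4251 -0.1504  0.03  ]
[754, 253, 46, 68, 2431] [780. 285.] [101 102 110] [0.5249 0.1532 0.03  ]
[270, 309, 87, 116, 2968] [307. 360.] [ 98 101 107] [ 0.4929 -0.2033  0.03  ]
[624, 398, 114, 105, 6062] [692. 442.] [170 173 170] [0.6431 0.0776 0.03  ]
[381, 465, 105, 48, 3253] [438. 491.] [93 95 97] [ 0.6331 -0.135   0.03  ]
[554, 512, 71, 81, 3070] [583. 555.] [183 184 179] [ 0.7366 -0.0248  0.03  ]
(np.int64(260), [113, 172, 218]) (np.int64(266), [114, 173, 217]) (np.int64(272), [114, 174, 218]) (np.int64(278), [116, 176, 220]) (np.int64(284), [119, 180, 223]) (np.int64(290), [119, 178, 221]) (np.int64(296), [114, 171, 214]) (np.int64(302), [111, 168, 211]) (np.int64(308), [112, 167, 210]) (np.int64(314), [106, 158, 194]) (np.int64(320), [94, 95, 97]) (np.int64(326), [125, 127, 129]) (np.int64(332), [127, 131, 133]) (np.int64(338), [125, 129, 131]) (np.int64(344), [127, 129, 131]) (np.int64(350), [128, 131, 132]) (np.int64(356), [126, 130, 131]) (np.int64(362), [125, 128, 130]) (np.int64(368), [87, 90, 95]) (np.int64(374), [99, 100, 101]) (np.int64(380), [96, 96, 98]) (np.int64(386), [105, 159, 197]) (np.int64(392), [105, 159, 198]) (np.int64(398), [103, 155, 196]) (np.int64(404), [101, 153, 191]) (np.int64(410), [104, 155, 194]) (np.int64(416), [106, 161, 200]) (np.int64(422), [112, 172, 215]) (np.int64(428), [117, 177, 220]) (np.int64(434), [116, 175, 218]) (np.int64(440), [116, 174, 218])
```

Run:
```python
from h import *
c=pickle.load(open("w25.pk","rb")); im=cv2.imread("pics/w25.png")
g=cv2.cvtColor(im,cv2.COLOR_BGR2GRAY)[215:300,305:395]; s=cv2.cvtColor(im,cv2.COLOR_BGR2HSV)[215:300,305:395,1]
m=((g>115)&(s<40)).astype(np.uint8); m=cv2.morphologyEx(m,cv2.MORPH_OPEN,np.ones((5,5)))
for cn in cv2.findContours(m,0,2)[0]:
    if cv2.contourArea(cn)>200: (u,v),r=cv2.minEnclosingCircle(cn); print("bright",u+305,v+215,r,onz(c,(u+305,v+215),.053).round(4),cv2.boundingRect(cn))
f=onz(c,(350.5,256.5),.012); print("foot",f.round(4))
need(81.25,[*f[:2],.12])
```

```text
bright 344.5 268.5 20.700340270996094 [ 0.4282 -0.1529  0.053 ] (20, 34, 40, 40)
foot [ 0.4288 -0.1527  0.012 ]
pos [ 0.44   -0.1255  0.2009] turn [-0.0005 -0.0001  0.0319] shift [-0.0187 -0.0453 -0.1348]
```

>>> step_arm(commands=[50, -0.01, -0.025, 0, 0, 0, 0.02, 50, -0.019, -0.0455, -0.06, 0, 0, 0.032, 50, -0.019, -0.0455, -0.13, 0, 0, 0.032, 50, -0.019, -0.0455, -0.2, 0, 0, 0.032, 50, -0.019, -0.0455, -0.27, 0, 0, 0.032, 50, -0.019, -0.0455, -0.298, 0, 0, 0.032, 15, -0.019, -0.0455, -0.298, 0, 0, 0.032, 15, -0.019, -0.0455, -0.298, 0, 0, 0.032, 15, -0.019, -0.0455, -0.298, 0, 0, 0.032, 15, -0.019, -0.0455, -0.298, 0, 0, 0.032], squeeze=70)

```text
clock: 77.9
position: [0.4291, -0.1533, 0.0229]
ee_rot: [0.076, 0.997, 0.0, 0.0]
ft_force: [-1.6, -0.2, 4.7]
grip_width: 0.309
grasp_force: 69.5
```

>>> step_arm(commands=[15, 0, 0, 0.1, 0, 0, 0, 15, 0, 0, 0.2, 0, 0, 0, 15, 0.01, 0.08, 0.3, 0, 0, 0, 15, 0.02, 0.16, 0.3, 0, 0, 0, 15, 0.03, 0.25, 0.3, 0, 0, 0, 15, 0.04, 0.34, 0.3, 0, 0, 0, 15, 0.05, 0.43, 0.3, 0, 0, 0, 15, 0.07, 0.52, 0.3, 0, 0, 0, 15, 0.09, 0.61, 0.3, 0, 0, 0, 15, 0.1, 0.7, 0.3, 0, 0, 0])

```text
clock: 79.15
position: [0.4885, 0.2596, 0.2019]
ee_rot: [0.077, 0.997, 0.0, -0.0]
ft_force: [1.7, -0.9, -3.1]
grip_width: 0.306
grasp_force: 70.7
```

```bash
python3 -c "
from h import *
need(81.25,[.4987,.3895,.14])"
```

```text
pos [0.4885 0.2596 0.2019] turn [-0.0003 -0.0002  0.0006] shift [ 0.017   0.2165 -0.1032]
```

>>> step_arm(commands=[15, 0.005, 0.08, 0, 0, 0, 0, 15, 0.01, 0.15, 0, 0, 0, 0, 15, 0.017, 0.19, 0, 0, 0, 0, 15, 0.017, 0.204, -0.05, 0, 0, 0, 15, 0.017, 0.204, -0.1, 0, 0, 0, 15, 0.017, 0.204, -0.103, 0, 0, 0, 15, 0.017, 0.204, -0.103, 0, 0, 0, 15, 0.017, 0.204, -0.103, 0, 0, 0, 15, 0.017, 0.204, -0.103, 0, 0, 0, 15, 0.017, 0.204, -0.103, 0, 0, 0])

```text
clock: 80.4
position: [0.4981, 0.3814, 0.141]
ee_rot: [0.076, 0.997, 0.001, 0.0]
ft_force: [-0.1, -0.1, -3.1]
grip_width: 0.309
grasp_force: 70.7
```

Run:
```python
from h import *
snap("w26"); need(81.25,[.4987,.3895,.088])
c=pickle.load(open("w26.pk","rb")); im=cv2.imread("pics/w26.png"); g=cv2.cvtColor(im,cv2.COLOR_BGR2GRAY); z=get_obs()["position"][2]-.0229
print("neck top exp, foot exp",proj(c,[[*get_obs()["position"][:2],z+.053],[*get_obs()["position"][:2],z+.018]]).round())
O=np.array([.5363,.3837]);ang=np.radians(-8.75); X=np.array([np.cos(ang),np.sin(ang)]);Y=np.array([-X[1],X[0]])
u,v=proj(c,[[*get_obs()["position"][:2],z+.018]])[0].astype(int)
for d in (0,-20,-40): print("row",v+d,[(x,int(g[v+d,x])) for x in range(u-130,u+131,5)])
print("sq recess corners px",proj(c,[[*(O+X*(-.038+a)+Y*b),.072] for a,b in((-.029,-.029),(.029,-.029),(.029,.029),(-.029,.029))]).round().tolist())
```

```text
80.45 [0.49802794 0.38136207 0.14086523] [0.1516346  0.98843456]
pos [0.498  0.3814 0.1409] turn [-0.0006  0.     -0.0002] shift [ 0.0011  0.0136 -0.0881]
neck top exp, foot exp [[387. 426.]
 [388. 371.]]
row 371 [(257, 63), (262, 63), (267, 64), (272, 61), (277, 58), (282, 58), (287, 57), (292, 56), (297, 55), (302, 57), (307, 56), (312, 46), (317, 44), (322, 43), (327, 95), (332, 119), (337, 119), (342, 116), (347, 44), (352, 50), (357, 120), (362, 122), (367, 120), (372, 122), (377, 125), (382, 128), (387, 127), (392, 127), (397, 128), (402, 127), (407, 126), (412, 125), (417, 123), (422, 123), (427, 119), (432, 95), (437, 46), (442, 83), (447, 120), (452, 121), (457, 125), (462, 48), (467, 48), (472, 47), (477, 59), (482, 60), (487, 57), (492, 55), (497, 57), (502, 55), (507, 55), (512, 54), (517, 55)]
row 351 [(257, 64), (262, 61), (267, 60), (272, 60), (277, 59), (282, 55), (287, 57), (292, 55), (297, 58), (302, 58), (307, 56), (312, 55), (317, 58), (322, 61), (327, 74), (332, 75), (337, 76), (342, 77), (347, 76), (352, 79), (357, 77), (362, 88), (367, 121), (372, 120), (377, 1
[... 301 characters left out ...]
512, 57), (517, 56)]
row 331 [(257, 65), (262, 60), (267, 58), (272, 57), (277, 57), (282, 56), (287, 59), (292, 55), (297, 55), (302, 54), (307, 55), (312, 56), (317, 49), (322, 49), (327, 43), (332, 64), (337, 77), (342, 77), (347, 77), (352, 76), (357, 79), (362, 76), (367, 76), (372, 79), (377, 76), (382, 79), (387, 79), (392, 78), (397, 81), (402, 82), (407, 82), (412, 81), (417, 82), (422, 83), (427, 80), (432, 82), (437, 82), (442, 86), (447, 82), (452, 71), (457, 222), (462, 188), (467, 64), (472, 60), (477, 61), (482, 60), (487, 61), (492, 60), (497, 60), (502, 59), (507, 61), (512, 59), (517, 60)]
sq recess corners px [[344.0, 254.0], [348.0, 367.0], [462.0, 367.0], [467.0, 254.0]]
```

>>> step_arm(commands=[15, 0.002, 0.0117, -0.01, 0, 0, 0, 15, 0.002, 0.0117, -0.02, 0, 0, 0, 15, 0.002, 0.0117, -0.03, 0, 0, 0, 15, 0.002, 0.0117, -0.045, 0, 0, 0, 15, 0.002, 0.0117, -0.06, 0, 0, 0, 15, 0.002, 0.0117, -0.07, 0, 0, 0, 15, 0.002, 0.0117, -0.08, 0, 0, 0, 15, 0.002, 0.0117, -0.086, 0, 0, 0, 15, 0.002, 0.0117, -0.0885, 0, 0, 0, 15, 0.002, 0.0117, -0.0885, 0, 0, 0])

```text
clock: 81.7
position: [0.4992, 0.3884, 0.0875]
ee_rot: [0.076, 0.997, 0.001, -0.0]
ft_force: [0.5, -0.5, -3.0]
grip_width: 0.303
grasp_force: 70.7
```

>>> step_arm(commands=[15, 0, 0, -0.001, 0, 0, 0, 42, 0, 0, -0.001, 0, 0, 0, 42, 0, 0, -0.001, 0, 0, 0, 42, 0, 0, -0.001, 0, 0, 0, 42, 0, 0, 0.05, 0, 0, 0, 42, 0, 0, 0.13, 0, 0, 0, 42, -0.05, -0.04, 0.16, 0, 0, 0.03, 42, -0.12, -0.1, 0.16, 0, 0, 0.08, 42, -0.18, -0.15, 0.16, 0, 0, 0.113, 42, -0.212, -0.165, 0.16, 0, 0, 0.113])

```text
clock: 82.95
position: [0.3706, 0.2877, 0.1827]
ee_rot: [-0.102, 0.995, -0.0, -0.001]
ft_force: [-0.2, -0.7, 1.4]
grip_width: 0.493
grasp_force: 0.0
```

>>> step_arm(commands=[42, 0, 0, 0, 0, 0, 0, 42, 0, 0, 0, 0, 0, 0, 42, 0, 0, 0, 0, 0, 0, 42, 0, 0, 0, 0, 0, 0, 42, 0, 0, 0, 0, 0, 0, 42, 0, 0, 0, 0, 0, 0, 42, 0, 0, 0, 0, 0, 0, 42, 0, 0, 0, 0, 0, 0, 42, 0, 0, 0, 0, 0, 0, 42, 0, 0, 0, 0, 0, 0])

```text
clock: 84.2
position: [0.372, 0.2893, 0.1835]
ee_rot: [-0.101, 0.995, 0.001, -0.0]
ft_force: [0.4, -0.5, -0.6]
grip_width: 0.492
grasp_force: 0.0
```

Run:
```python
from h import *
snap("w27"); need(101.6,[.370,.2894,.12])
c=pickle.load(open("w27.pk","rb")); im=cv2.imread("pics/w27.png"); hsv=cv2.cvtColor(im,cv2.COLOR_BGR2HSV)
print("expected end,joint,tip",proj(c,[[.4218,.300,.02],[.3338,.2826,.02],[.269,.2687,.006]]).round().tolist())
b,g_,r=[im[:,:,i].astype(int) for i in range(3)]
m=((r>45)&(r<150)&(r-b>25)&(r-g_>18)).astype(np.uint8); m=cv2.morphologyEx(m,cv2.MORPH_OPEN,np.ones((5,5)))
for cn in cv2.findContours(m,0,2)[0]:
    if cv2.contourArea(cn)>800:
        rc=cv2.minAreaRect(cn); bx=cv2.boxPoints(rc); print(cv2.contourArea(cn),np.round(rc[0]),np.round(rc[1]),rc[2],bx.round().tolist())
        P=np.array([onz(c,p,.022)[:2] for p in bx]); print(P.round(4).tolist(),P.mean(0).round(4))
```

```text
84.25 [0.3719552  0.28928469 0.18343558] [-0.20129838  0.9795284 ]
pos [0.372  0.2893 0.1834] turn [-0.0005 -0.0003 -0.0001] shift [-0.0033  0.0002 -0.1057]
expected end,joint,tip [[390.0, 338.0], [391.0, 211.0], [390.0, 108.0]]
3087.0 [ 73. 281.] [77. 63.] 58.172550201416016 [[26.0, 265.0], [79.0, 232.0], [120.0, 298.0], [67.0, 331.0]]
[[0.42, 0.0364], [0.3886, 0.0757], [0.4302, 0.1064], [0.4641, 0.0669]] [0.4257 0.0714]
4781.0 [367. 272.] [ 93. 127.] 7.594643592834473 [[312.0, 328.0], [329.0, 202.0], [421.0, 215.0], [404.0, 341.0]]
[[0.4251, 0.2445], [0.336, 0.2418], [0.3318, 0.3024], [0.4212, 0.3101]] [0.3785 0.2747]
810.5 [319. 118.] [108.  10.] 11.888657569885254 [[265.0, 112.0], [267.0, 102.0], [373.0, 124.0], [371.0, 134.0]]
[[0.2881, 0.1928], [0.2819, 0.1932], [0.2822, 0.2605], [0.2884, 0.2603]] [0.2851 0.2267]
7938.5 [582. 155.] [ 48. 197.] 49.859619140625 [[492.0, 200.0], [642.0, 73.0], [673.0, 110.0], [523.0, 237.0]]
[[0.3127, 0.3459], [0.2159, 0.4195], [0.2322, 0.4467], [0.332, 0.3727]] [0.2732 0.3962]
5436.0 [228.  33.] [ 66. 212.] 90.0 [[122.0, 0.0], [334.0, 0.0], [334.0, 66.0], [122.0, 66.0]]
[[0.239, 0.096], [0.2167, 0.2241], [0.2534, 0.2307], [0.2772, 0.0994]] [0.2466 0.1625]
```

Run:
```python
from h import *
c=pickle.load(open("w27.pk","rb")); im=cv2.imread("pics/w27.png")
for y in (235,280,320): print(y,[(x,im[y,x].tolist()) for x in range(352,432,5)])
print([(y,im[y,390].tolist()) for y in range(90,230,8)]); print([(y,im[y,390].tolist()) for y in range(320,352,4)])
```

```text
235 [(352, [77, 115, 145]), (357, [75, 116, 143]), (362, [77, 116, 146]), (367, [78, 118, 146]), (372, [79, 118, 147]), (377, [66, 100, 128]), (382, [39, 62, 88]), (387, [40, 61, 87]), (392, [41, 62, 87]), (397, [41, 64, 89]), (402, [40, 64, 88]), (407, [80, 121, 151]), (412, [79, 118, 150]), (417, [80, 121, 152]), (422, [81, 123, 154]), (427, [80, 121, 151])]
280 [(352, [125, 192, 232]), (357, [127, 192, 233]), (362, [122, 188, 229]), (367, [123, 187, 228]), (372, [120, 183, 226]), (377, [115, 176, 219]), (382, [50, 79, 113]), (387, [49, 80, 117]), (392, [53, 82, 119]), (397, [50, 81, 119]), (402, [46, 73, 107]), (407, [116, 179, 221]), (412, [118, 180, 223]), (417, [120, 184, 225]), (422, [122, 185, 227]), (427, [124, 188, 228])]
320 [(352, [123, 190, 229]), (357, [121, 185, 228]), (362, [124, 189, 229]), (367, [125, 190, 232]), (372, [124, 188, 230]), (377, [126, 192, 231]), (382, [42, 66, 98]), (387, [56, 88, 127]), (392, [54, 82, 125]), (397, [54, 83, 123]), (402, [49, 75, 111]), (407, [111, 170, 213]), (412, [117, 176, 220]), (417, [116, 175, 218]), (422, [119, 180, 221]), (427, [117, 178, 222])]
[(90, [83, 124, 154]), (98, [88, 131, 161]), (106, [87, 130, 162]), (114, [144, 146, 146]), (122, [142, 146, 146]), (130, [145, 145, 147]), (138, [141, 146, 144]), (146, [141, 143, 142]), (154, [141, 145, 145]), (162, [140, 142, 144]), (170, [142, 143, 144]), (178, [140, 141, 142]), (186, [139, 142, 143]), (194, [136, 140, 140]), (202, [100, 123, 134]), (210, [64, 139, 172]), (218, [43, 60, 86]), (226, [41, 64, 89])]
[(320, [55, 86, 124]), (324, [54, 83, 124]), (328, [55, 86, 124]), (332, [56, 83, 125]), (336, [51, 79, 117]), (340, [87, 128, 160]), (344, [90, 134, 168]), (348, [95, 129, 156])]
```

>>> step_arm(commands=[42, -0.003, 0, -0.08, 0, 0, 0, 42, -0.003, 0, -0.17, 0, 0, 0, 42, -0.003, 0, -0.25, 0, 0, 0, 42, -0.003, 0, -0.285, 0, 0, 0, 42, -0.003, 0, -0.294, 0, 0, 0, 42, -0.003, 0, -0.294, 0, 0, 0, 8, -0.003, 0, -0.294, 0, 0, 0, 8, -0.003, 0, -0.294, 0, 0, 0, 8, -0.003, 0, -0.294, 0, 0, 0, 8, -0.003, 0, -0.294, 0, 0, 0], squeeze=60)

```text
clock: 85.5
position: [0.371, 0.2898, 0.0082]
ee_rot: [-0.101, 0.995, 0.001, 0.001]
ft_force: [-1.7, -0.6, 8.0]
grip_width: 0.194
grasp_force: 59.1
```

>>> step_arm(commands=[8, 0, 0, 0.08, 0, 0, 0, 8, 0, 0, 0.18, 0, 0, 0, 8, 0, 0, 0.28, 0, 0, 0, 8, 0.03, 0.01, 0.3, 0, 0, -0.05, 8, 0.06, 0.02, 0.3, 0, 0, -0.1, 8, 0.1, 0.03, 0.3, 0, 0, -0.15, 8, 0.14, 0.04, 0.3, 0, 0, -0.2, 8, 0.18, 0.05, 0.3, 0, 0, -0.25, 8, 0.22, 0.06, 0.3, 0, 0, -0.3, 8, 0.26, 0.07, 0.3, 0, 0, -0.35])

```text
clock: 86.75
position: [0.527, 0.3314, 0.1876]
ee_rot: [0.436, 0.9, 0.001, 0.0]
ft_force: [-0.3, -0.6, -0.3]
grip_width: 0.194
grasp_force: 59.1
```

>>> step_arm(commands=[8, 0.02, 0.01, 0, 0, 0, -0.05, 8, 0.04, 0.01, 0, 0, 0, -0.1, 8, 0.06, 0.01, 0, 0, 0, -0.15, 8, 0.08, 0.01, 0, 0, 0, -0.2, 8, 0.09, 0.01, 0, 0, 0, -0.25, 8, 0.09, 0.01, 0, 0, 0, -0.265, 8, 0.09, 0.01, 0, 0, 0, -0.265, 8, 0.09, 0.01, 0, 0, 0, -0.265, 8, 0.09, 0.01, 0, 0, 0, -0.265, 8, 0.09, 0.01, 0, 0, 0, -0.265])

```text
clock: 88.0
position: [0.5801, 0.3373, 0.1871]
ee_rot: [0.761, 0.649, 0.001, 0.0]
ft_force: [-0.6, -0.2, -0.3]
grip_width: 0.193
grasp_force: 59.0
```

```bash
python3 -c "
from h import *
O=np.array([.5363,.3837]);ang=np.radians(-8.75); X=np.array([np.cos(ang),np.sin(ang)]);Y=np.array([-X[1],X[0]])
t=O+X*.0478-Y*.0245; print('target',t); need(-8.75,[*t,.12]); print(get_obs()['joint_pos'].round(2))"
```

```text
target [0.57981666 0.35221365]
pos [0.5801 0.3373 0.1871] turn [-0.0001  0.0006  0.0017] shift [-0.0005  0.0249 -0.1118]
[-0.08  0.56 -0.75  1.35  0.38  1.37 -0.99]
```

>>> step_arm(commands=[8, 0, 0.025, 0, 0, 0, 0.0017, 8, 0, 0.025, -0.05, 0, 0, 0.0017, 8, 0, 0.025, -0.1, 0, 0, 0.0017, 8, 0, 0.025, -0.112, 0, 0, 0.0017, 8, 0, 0.025, -0.112, 0, 0, 0.0017, 8, 0, 0.025, -0.112, 0, 0, 0.0017, 8, 0, 0.025, -0.112, 0, 0, 0.0017, 8, 0, 0.025, -0.112, 0, 0, 0.0017, 8, 0, 0.025, -0.112, 0, 0, 0.0017, 8, 0, 0.025, -0.112, 0, 0, 0.0017])

```text
clock: 89.25
position: [0.5801, 0.3523, 0.1199]
ee_rot: [0.759, 0.651, 0.001, 0.0]
ft_force: [-0.3, -0.3, -0.1]
grip_width: 0.191
grasp_force: 59.0
```

Run:
```python
from h import *
snap("w28"); o=get_obs()["position"]; z=o[2]-.0082
O=np.array([.5363,.3837]);ang=np.radians(-8.75); X=np.array([np.cos(ang),np.sin(ang)]);Y=np.array([-X[1],X[0]])
t=O+X*.0478-Y*.0245; need(-8.75,[*t,.0735])
c=pickle.load(open("w28.pk","rb")); im=cv2.imread("pics/w28.png")
q=o[:2]-O; print("tcp case",q@X,q@Y)
P=[[*(o[:2]+Y*a),z+h] for a,h in((.102,.006),(.042,.022),(-.053,.022))]; print("exp tip,joint,end",proj(c,P).round().tolist())
print("recess far corners (z .072)",proj(c,[[*(O+X*(.047+a)+Y*.085),.072] for a in(-.014,.014)]).round().tolist())
u=int(proj(c,P)[0][0])
print([(y,im[y,u].tolist()) for y in range(20,300,10)])
f=lambda p,h:(lambda r:((r@X).round(4),(r@Y).round(4)))(onz(c,p,h)[:2]-O)
for y in(140,180,230): print(y,[(x,int(im[y,x].max())) for x in range(u-70,u+90,5)])
```

```text
89.3 [0.58014548 0.35234714 0.11987574] [ 0.98829643 -0.15253462]
pos [0.5801 0.3523 0.1199] turn [-0.0001  0.0006  0.0001] shift [-0.0005 -0.0002 -0.0773]
tcp case 0.0481046890811639 -0.024318036213342352
exp tip,joint,end [[396.0, 59.0], [396.0, 271.0], [396.0, 532.0]]
recess far corners (z .072) [[356.0, 63.0], [429.0, 63.0]]
[(20, [224, 223, 230]), (30, [99, 96, 100]), (40, [77, 77, 78]), (50, [239, 239, 236]), (60, [239, 239, 236]), (70, [240, 241, 238]), (80, [239, 240, 238]), (90, [241, 241, 239]), (100, [243, 242, 240]), (110, [242, 242, 240]), (120, [242, 242, 239]), (130, [241, 241, 239]), (140, [241, 241, 240]), (150, [241, 241, 239]), (160, [241, 240, 238]), (170, [240, 239, 237]), (180, [239, 238, 235]), (190, [239, 238, 235]), (200, [236, 236, 233]), (210, [235, 234, 232]), (220, [232, 233, 231]), (230, [231, 231, 230]), (240, [230, 229, 228]), (250, [227, 227, 226]), (260, [70, 122, 149]), (270, [101, 213, 243]), (280, [102, 217, 246]), (290, [67, 115, 153])]
140 [(325, 62), (330, 63), (335, 66), (340, 67), (345, 72), (350, 73), (355, 140), (360, 237), (365, 240), (370
[... 317 characters left out ...]
45, 67), (350, 71), (355, 87), (360, 234), (365, 237), (370, 237), (375, 240), (380, 239), (385, 236), (390, 238), (395, 239), (400, 241), (405, 239), (410, 240), (415, 237), (420, 242), (425, 141), (430, 87), (435, 89), (440, 88), (445, 89), (450, 88), (455, 89), (460, 129), (465, 128), (470, 251), (475, 250), (480, 251)]
230 [(325, 61), (330, 65), (335, 64), (340, 67), (345, 65), (350, 66), (355, 59), (360, 223), (365, 229), (370, 231), (375, 233), (380, 233), (385, 229), (390, 230), (395, 231), (400, 234), (405, 232), (410, 232), (415, 230), (420, 235), (425, 110), (430, 85), (435, 85), (440, 86), (445, 85), (450, 87), (455, 90), (460, 129), (465, 157), (470, 249), (475, 249), (480, 248)]
```

>>> step_arm(commands=[8, 0, -0.0025, -0.015, 0, 0, 0, 8, 0, -0.0025, -0.03, 0, 0, 0, 8, 0, -0.0025, -0.045, 0, 0, 0, 8, 0, -0.0025, -0.055, 0, 0, 0, 8, 0, -0.0025, -0.062, 0, 0, 0, 8, 0, -0.0025, -0.068, 0, 0, 0, 8, 0, -0.0025, -0.073, 0, 0, 0, 8, 0, -0.0025, -0.0755, 0, 0, 0, 8, 0, -0.0025, -0.0755, 0, 0, 0, 8, 0, -0.0025, -0.0755, 0, 0, 0])

```text
clock: 90.55
position: [0.5802, 0.3509, 0.0747]
ee_rot: [0.759, 0.651, 0.001, 0.001]
ft_force: [0.9, 0.1, -1.6]
grip_width: 0.189
grasp_force: 59.0
```

Free; release and lift, then go towards the tins.

>>> step_arm(commands=[28, 0, 0, 0, 0, 0, 0, 28, 0, 0, 0, 0, 0, 0, 28, 0, 0, 0, 0, 0, 0, 28, 0, 0, 0.03, 0, 0, 0, 28, 0, 0, 0.1, 0, 0, 0, 28, 0, 0, 0.2, 0, 0, 0, 40, 0, 0, 0.23, 0, 0, 0, 55, 0, 0, 0.23, 0, 0, 0, 66, 0, 0, 0.23, 0, 0, 0, 66, 0, 0, 0.23, 0, 0, 0])

```text
clock: 91.8
position: [0.5797, 0.3503, 0.2108]
ee_rot: [0.759, 0.651, -0.0, 0.0]
ft_force: [-0.1, -0.9, 0.1]
grip_width: 0.771
grasp_force: 0.0
```

Run:
```python
from h import *
snap("w29"); c=pickle.load(open("w29.pk","rb")); im=cv2.imread("pics/w29.png")
O=np.array([.5363,.3837]);ang=np.radians(-8.75); X=np.array([np.cos(ang),np.sin(ang)]);Y=np.array([-X[1],X[0]])
def line(fix,x0,x1,ax,z,st=.004):
    s=np.arange(x0,x1,st); uv=proj(c,[[*(O+(X*a+Y*fix if ax=="x" else X*fix+Y*a)),z] for a in s]); return [(int(round(a*1000)),im[int(v),int(u)].tolist()) for a,(u,v) in zip(s,uv) if 0<=v<600 and 0<=u<800]
print("knife along",line(.047,-.09,.092,"y",.072,.006)); print("knife across handle",line(-.03,.026,.068,"x",.08,.003)); print("blade across",line(.05,.026,.068,"x",.068,.003))
print("head across",line(0,-.08,0,"x",.09,.004))
r=lambda n:print(n)
# tins
hsv=cv2.cvtColor(im,cv2.COLOR_BGR2HSV); print("tinA exp",proj(c,[[.535,.177,.032]]).round(), "tinB n/a"); need(-8.75,[.535,.178,.15])
```

```text
91.85 [0.57975349 0.35047797 0.21109034] [ 0.98831605 -0.15241837]
knife along [(-90, [62, 70, 83]), (-84, [49, 58, 73]), (-78, [57, 79, 118]), (-72, [52, 70, 96]), (-66, [51, 66, 96]), (-60, [47, 63, 90]), (-54, [47, 64, 89]), (-48, [45, 63, 89]), (-42, [47, 64, 90]), (-36, [44, 63, 87]), (-30, [49, 66, 92]), (-24, [57, 82, 118]), (-18, [57, 83, 121]), (-12, [61, 86, 124]), (-6, [64, 89, 127]), (0, [66, 91, 130]), (6, [69, 93, 133]), (12, [115, 233, 252]), (18, [179, 194, 204]), (24, [242, 243, 242]), (30, [244, 244, 243]), (36, [244, 244, 243]), (42, [246, 246, 245]), (48, [245, 246, 244]), (54, [246, 247, 245]), (60, [246, 247, 246]), (66, [246, 247, 245]), (72, [246, 246, 245]), (78, [237, 245, 246]), (84, [101, 132, 149]), (90, [74, 83, 94])]
knife across handle [(26, [38, 47, 54]), (29, [41, 50, 57]), (32, [42, 50, 58]), (35, [109, 156, 180]), (38, [100, 145, 167]), (41, [41, 60, 86]), (44, [47, 66, 92]), (47, [48, 65, 91]), (50, [49, 67, 92]), (53, [49, 68, 94]), (56, [50, 68, 91]), (59, [111, 160, 184]), (62, [55, 64, 75]), (65, [55, 66, 78]), (68, [54, 65, 79])]
blade across
[... 228 characters left out ...]
, [251, 249, 248]), (59, [174, 235, 249]), (62, [80, 84, 91]), (65, [82, 89, 96]), (68, [80, 89, 98])]
head across [(-80, [139, 207, 242]), (-76, [217, 218, 227]), (-72, [248, 248, 252]), (-68, [130, 132, 142]), (-64, [67, 72, 83]), (-60, [225, 227, 225]), (-56, [222, 223, 223]), (-52, [224, 224, 223]), (-48, [226, 226, 225]), (-44, [230, 232, 229]), (-40, [231, 231, 230]), (-36, [230, 232, 230]), (-32, [109, 111, 114]), (-28, [104, 108, 110]), (-24, [103, 108, 111]), (-20, [80, 83, 87]), (-16, [78, 80, 84]), (-12, [76, 78, 85]), (-8, [172, 241, 255]), (-4, [178, 242, 252])]
tinA exp [[373. 473.]] tinB n/a
pos [0.5798 0.3505 0.2111] turn [0.0002 0.     0.0001] shift [-0.0746 -0.2875 -0.1018]
```

>>> step_arm(commands=[66, -0.03, -0.09, -0.02, 0, 0, 0, 66, -0.06, -0.18, -0.05, 0, 0, 0, 66, -0.075, -0.26, -0.085, 0, 0, 0, 66, -0.075, -0.287, -0.085, 0, 0, 0, 66, -0.075, -0.287, -0.085, 0, 0, 0, 66, -0.075, -0.287, -0.085, 0, 0, 0, 66, -0.075, -0.287, -0.085, 0, 0, 0, 66, -0.075, -0.287, -0.085, 0, 0, 0, 66, -0.075, -0.287, -0.085, 0, 0, 0, 66, -0.075, -0.287, -0.085, 0, 0, 0])

```text
clock: 93.1
position: [0.5351, 0.1788, 0.1615]
ee_rot: [0.759, 0.651, 0.001, 0.0]
ft_force: [0.0, 0.5, 1.0]
grip_width: 0.772
grasp_force: 0.0
```

```bash
cat >> h.py <<'E'
def tin(k,exp,z=.032):
    """lid centre near the expected world point"""
    c=pickle.load(open(k+".pk","rb")); im=cv2.imread(f"pics/{k}.png"); u,v=proj(c,[[*exp,z]])[0].astype(int)
    hsv=cv2.cvtColor(im,cv2.COLOR_BGR2HSV); m=((hsv[:,:,1]<45)&(hsv[:,:,2]>150)).astype(np.uint8)
    x0,y0=max(0,u-110),max(0,v-110); m=cv2.morphologyEx(m[y0:v+110,x0:u+110],cv2.MORPH_OPEN,np.ones((5,5)))
    for cn in cv2.findContours(m,0,2)[0]:
        if cv2.contourArea(cn)>1500:
            (a,b),r=cv2.minEnclosingCircle(cn); P=onz(c,(a+x0,b+y0),z); print("px",a+x0,b+y0,r,"fill",cv2.contourArea(cn)/(np.pi*r*r),P.round(4),"diam",np.linalg.norm(P-onz(c,(a+x0+r,b+y0),z))*2)
E
python3 -c "
from h import *
snap('w30'); tin('w30',(.535,.178)); need(-8.75,[.535,.178,.01])"
```

```text
93.15 [0.53514238 0.17872633 0.16155744] [ 0.98831042 -0.15244377]
pos [0.5351 0.1787 0.1616] turn [-0.0001  0.0006  0.0001] shift [-2.000e-04 -1.200e-03 -2.526e-01]
```

Run:
```python
from h import *
def blobs(n,c,im,z):
    hsv=cv2.cvtColor(im,cv2.COLOR_BGR2HSV); m=((hsv[:,:,1]<60)&(hsv[:,:,2]>140)).astype(np.uint8); m=cv2.morphologyEx(m,cv2.MORPH_OPEN,np.ones((5,5)))
    for cn in cv2.findContours(m,0,2)[0]:
        (a,b),r=cv2.minEnclosingCircle(cn)
        if 8<r<80: 
            P=onz(c,(a,b),z); d=2*np.linalg.norm(P-onz(c,(a+r,b),z)); f=cv2.contourArea(cn)/(np.pi*r*r)
            if .03<d<.075 and f>.5: print(n,[round(a),round(b),round(r)],"fill",round(f,2),P.round(4),"diam",round(d,3))
blobs("w30",pickle.load(open("w30.pk","rb")),cv2.imread("pics/w30.png"),.032)
t=camera("top")[:,:,::-1]; cv2.imwrite("raw_top4.png",t); blobs("top",ext("top"),cv2.resize(t,(800,600)),.032)
im=cv2.imread("pics/w30.png"); u,v=proj(pickle.load(open("w30.pk","rb")),[[.535,.178,.032]])[0].astype(int); print(u,v,[im[v,x].tolist() for x in range(u-90,u+91,15)])
```

```text
w30 [396, 286, 39] fill 0.92 [0.5356 0.1768 0.032 ] diam 0.049
top [502, 306, 13] fill 0.87 [ 0.4755 -0.1903  0.032 ] diam 0.049
394 284 [[64, 100, 125], [75, 113, 143], [73, 108, 135], [78, 115, 142], [130, 132, 141], [141, 142, 152], [143, 144, 153], [141, 142, 151], [140, 141, 150], [74, 106, 133], [110, 166, 207], [112, 169, 212], [106, 163, 202]]
```

>>> step_arm(commands=[66, 0.001, -0.003, -0.1, 0, 0, 0, 66, 0.001, -0.003, -0.18, 0, 0, 0, 66, 0.001, -0.003, -0.23, 0, 0, 0, 66, 0.001, -0.003, -0.254, 0, 0, 0, 66, 0.001, -0.003, -0.254, 0, 0, 0, 38, 0.001, -0.003, -0.254, 0, 0, 0, 38, 0.001, -0.003, -0.254, 0, 0, 0, 38, 0.001, -0.003, -0.254, 0, 0, 0, 38, 0.001, -0.003, -0.254, 0, 0, 0, 38, 0.001, -0.003, -0.254, 0, 0, 0], squeeze=35)

```text
clock: 94.45
position: [0.5368, 0.1773, 0.0108]
ee_rot: [0.759, 0.651, 0.002, 0.001]
ft_force: [-0.3, -0.3, 6.9]
grip_width: 0.575
grasp_force: 36.8
```

>>> step_arm(commands=[38, 0, 0, 0.1, 0, 0, 0, 38, 0, 0, 0.2, 0, 0, 0, 38, 0.03, -0.05, 0.22, 0, 0, 0.02, 38, 0.08, -0.11, 0.22, 0, 0, 0.04, 38, 0.13, -0.17, 0.22, 0, 0, 0.06, 38, 0.18, -0.22, 0.22, 0, 0, 0.071, 38, 0.22, -0.27, 0.22, 0, 0, 0.071, 38, 0.255, -0.313, 0.22, 0, 0, 0.071, 38, 0.255, -0.313, 0.22, 0, 0, 0.071, 38, 0.255, -0.313, 0.22, 0, 0, 0.071])

```text
clock: 95.7
position: [0.6885, -0.0101, 0.1414]
ee_rot: [0.682, 0.732, 0.001, 0.0]
ft_force: [0.4, 0.1, -0.4]
grip_width: 0.567
grasp_force: 37.2
```

Run:
```python
from h import *
snap("w31"); need(4,[.689,-.011,.053]); print(get_obs()["ft_force"])
c=pickle.load(open("w31.pk","rb")); g=cv2.imread("pics/w31.png").max(2)
O=np.array([.691,-.041]);a=np.radians(4); X=np.array([np.cos(a),np.sin(a)]);Y=np.array([-X[1],X[0]])
def line(fix,x0,x1,ax,z,st=.002):
    s=np.arange(x0,x1,st); uv=proj(c,[[*(O+(X*t+Y*fix if ax=="x" else X*fix+Y*t)),z] for t in s]); return [(int(round(t*1000)),int(g[int(v),int(u)])) for t,(u,v) in zip(s,uv) if 0<=v<600 and 0<=u<800]
for y in(.05,.11): print("near edge",y,line(y,-.08,-.05,"x",.042)); print("far rim",y,line(y,.048,.08,"x",.054))
print("+y end",line(0,.12,.156,"y",.054),line(-.04,.12,.156,"y",.054))
```

```text
95.75 [ 0.68835261 -0.00965842  0.14156171] [0.99745376 0.07128688]
pos [ 0.6884 -0.0097  0.1416] turn [-0.0004  0.0006 -0.0005] shift [ 0.0011 -0.0022 -0.1476]
[-0.96838628  1.09890345 -1.26418439]
near edge 0.05 [(-80, 137), (-78, 141), (-76, 137), (-74, 131), (-72, 135), (-70, 131), (-68, 134), (-66, 138), (-64, 120), (-62, 119), (-60, 117), (-58, 118), (-56, 119), (-54, 119), (-52, 122)]
far rim 0.05 [(48, 205), (50, 199), (52, 200), (54, 204), (56, 207), (58, 127), (60, 97), (62, 174), (64, 201), (66, 206), (68, 202), (70, 203), (72, 202), (74, 199), (76, 194), (78, 210)]
near edge 0.11 [(-80, 202), (-78, 192), (-76, 189), (-74, 213), (-72, 209), (-70, 200), (-68, 207), (-66, 191), (-64, 187), (-62, 186), (-60, 188), (-58, 186), (-56, 188), (-54, 190), (-52, 189)]
far rim 0.11 [(48, 216), (50, 212), (52, 211), (54, 214), (56, 186), (58, 108), (60, 89), (62, 214), (64, 208), (66, 199), (68, 218), (70, 217), (72, 211), (74, 207), (76, 208), (78, 209)]
+y end [(120, 214), (122, 212), (124, 214), (126, 212), (128, 214), (130, 213), (132, 214), (134, 178), (136, 218), (138, 220), (140, 185), (142, 188), (144, 187), (146, 186), (148, 188), (150, 189), (152, 188), (154, 190)] [(120, 194), (122, 193), (124, 195), (126, 194), (128, 193), (130, 194), (132, 194), (134, 93), (136, 215), (138, 204), (140, 210), (142, 208), (144, 209), (146, 209), (148, 209), (150, 208), (152, 208), (154, 206)]
```

>>> step_arm(commands=[38, 0.001, -0.002, -0.05, 0, 0, 0, 38, 0.001, -0.002, -0.1, 0, 0, 0, 38, 0.001, -0.002, -0.13, 0, 0, 0, 38, 0.001, -0.002, -0.142, 0, 0, 0, 38, 0.001, -0.002, -0.147, 0, 0, 0, 38, 0.001, -0.002, -0.148, 0, 0, 0, 38, 0.001, -0.002, -0.148, 0, 0, 0, 64, 0.001, -0.002, -0.148, 0, 0, 0, 64, 0.001, -0.002, -0.148, 0, 0, 0, 64, 0.001, -0.002, -0.148, 0, 0, 0])

```text
clock: 97.0
position: [0.6894, -0.0122, 0.0525]
ee_rot: [0.682, 0.731, 0.001, 0.0]
ft_force: [0.3, 0.5, -0.5]
grip_width: 0.75
grasp_force: 0.0
```

>>> step_arm(commands=[66, 0, 0, 0.08, 0, 0, 0, 66, 0, 0, 0.17, 0, 0, 0, 66, -0.06, -0.05, 0.17, 0, 0, 0, 66, -0.12, -0.1, 0.17, 0, 0, 0, 66, -0.18, -0.15, 0.17, 0, 0, 0, 66, -0.24, -0.2, 0.17, 0, 0, 0, 66, -0.3, -0.25, 0.17, 0, 0, 0, 66, -0.335, -0.29, 0.17, 0, 0, 0, 66, -0.355, -0.3, 0.17, 0, 0, 0, 66, -0.355, -0.3, 0.17, 0, 0, 0])

```text
clock: 98.25
position: [0.4762, -0.192, 0.1545]
ee_rot: [0.682, 0.731, 0.001, 0.001]
ft_force: [-0.2, 0.5, 0.2]
grip_width: 0.771
grasp_force: 0.0
```

Run:
```python
from h import *
snap("w32"); c=pickle.load(open("w32.pk","rb")); im=cv2.imread("pics/w32.png"); hsv=cv2.cvtColor(im,cv2.COLOR_BGR2HSV)
for vmin in(120,150,200):
    m=((hsv[:,:,1]<60)&(hsv[:,:,2]>vmin)).astype(np.uint8); m=cv2.morphologyEx(m,cv2.MORPH_OPEN,np.ones((5,5)))
    for cn in cv2.findContours(m,0,2)[0]:
        (a,b),r=cv2.minEnclosingCircle(cn); f=cv2.contourArea(cn)/(np.pi*r*r)
        if 20<r<70 and f>.5: P=onz(c,(a,b),.032); print(vmin,round(a),round(b),round(r,1),round(f,2),P.round(4),round(2*np.linalg.norm(P-onz(c,(a+r,b),.032)),4))
need(4,[.4755,-.19,.16])
```

```text
98.3 [ 0.47692363 -0.19123719  0.15459635] [0.99749771 0.07065679]
120 171 380 30.5 0.55 [ 0.3362 -0.2645  0.032 ] 0.0407
120 392 272 41.6 0.95 [ 0.4744 -0.183   0.032 ] 0.0495
150 170 380 29.8 0.52 [ 0.3359 -0.2649  0.032 ] 0.0398
pos [ 0.4769 -0.1912  0.1546] turn [-0.0003  0.0008 -0.0003] shift [-0.0024  0.0021  0.009 ]
```

>>> step_arm(commands=[66, -0.004, 0.0135, -0.08, 0, 0, 0, 66, -0.004, 0.0135, -0.16, 0, 0, 0, 66, -0.004, 0.0135, -0.22, 0, 0, 0, 66, -0.004, 0.0135, -0.242, 0, 0, 0, 66, -0.004, 0.0135, -0.242, 0, 0, 0, 38, -0.004, 0.0135, -0.242, 0, 0, 0, 38, -0.004, 0.0135, -0.242, 0, 0, 0, 38, -0.004, 0.0135, -0.242, 0, 0, 0, 38, -0.004, 0.0135, -0.242, 0, 0, 0, 38, -0.004, 0.0135, -0.242, 0, 0, 0])

```text
clock: 99.55
position: [0.4753, -0.1842, 0.0108]
ee_rot: [0.682, 0.731, 0.001, 0.002]
ft_force: [-0.2, 2.2, 7.7]
grip_width: 0.574
grasp_force: 36.7
```

>>> step_arm(commands=[38, 0, 0, 0.1, 0, 0, 0, 38, 0, 0, 0.2, 0, 0, 0, 38, 0.06, 0.03, 0.22, 0, 0, 0, 38, 0.13, 0.06, 0.22, 0, 0, 0, 38, 0.2, 0.1, 0.22, 0, 0, 0, 38, 0.27, 0.14, 0.22, 0, 0, 0, 38, 0.33, 0.17, 0.22, 0, 0, 0, 38, 0.364, 0.186, 0.22, 0, 0, 0, 38, 0.364, 0.186, 0.22, 0, 0, 0, 38, 0.364, 0.186, 0.22, 0, 0, 0])

```text
clock: 100.8
position: [0.692, -0.0731, 0.1415]
ee_rot: [0.682, 0.731, 0.001, 0.001]
ft_force: [0.2, -0.3, -0.4]
grip_width: 0.57
grasp_force: 37.1
```

Run:
```python
from h import *
snap("w33"); need(4,[.693,-.071,.053]); c=pickle.load(open("w33.pk","rb")); im=cv2.imread("pics/w33.png"); hsv=cv2.cvtColor(im,cv2.COLOR_BGR2HSV)
u,v=proj(c,[[.689,-.012,.074]])[0].astype(int); print(u,v,"tin A row",[(x,im[v,x].max()) for x in range(u-130,u+131,6)],"col",[(y,im[y,u].max()) for y in range(max(0,v-130),v+131,6)])
```

```text
100.85 [ 0.69187362 -0.07342206  0.14157142] [0.9976218  0.06889917]
pos [ 0.6919 -0.0734  0.1416] turn [-0.      0.0006  0.0003] shift [ 0.0019  0.004  -0.1476]
396 187 tin A row [(266, np.uint8(203)), (272, np.uint8(192)), (278, np.uint8(183)), (284, np.uint8(188)), (290, np.uint8(190)), (296, np.uint8(195)), (302, np.uint8(191)), (308, np.uint8(194)), (314, np.uint8(200)), (320, np.uint8(198)), (326, np.uint8(201)), (332, np.uint8(204)), (338, np.uint8(203)), (344, np.uint8(206)), (350, np.uint8(225)), (356, np.uint8(225)), (362, np.uint8(234)), (368, np.uint8(234)), (374, np.uint8(235)), (380, np.uint8(235)), (386, np.uint8(236)), (392, np.uint8(236)), (398, np.uint8(237)), (404, np.uint8(237)), (410, np.uint8(237)), (416, np.uint8(237)), (422, np.uint8(237)), (428, np.uint8(236)), (434, np.uint8(237)), (440, np.uint8(236)), (446, np.uint8(237)), (452, np.uint8(215)), (458, np.uint8(219)), (464, np.uint8(215)), (470, np.uint8(212)), (476, np.uint8(212)), (482, np.uint8(210)), (488, np.uint8(209)), (494, np.uint8(210)), (500, np.uint8(206)), (506, np.uint8(212)), (512, np.uint8(17
[... 312 characters left out ...]
9, np.uint8(215)), (135, np.uint8(233)), (141, np.uint8(236)), (147, np.uint8(237)), (153, np.uint8(235)), (159, np.uint8(236)), (165, np.uint8(234)), (171, np.uint8(235)), (177, np.uint8(236)), (183, np.uint8(236)), (189, np.uint8(236)), (195, np.uint8(235)), (201, np.uint8(234)), (207, np.uint8(231)), (213, np.uint8(231)), (219, np.uint8(233)), (225, np.uint8(232)), (231, np.uint8(230)), (237, np.uint8(231)), (243, np.uint8(223)), (249, np.uint8(201)), (255, np.uint8(200)), (261, np.uint8(200)), (267, np.uint8(199)), (273, np.uint8(127)), (279, np.uint8(122)), (285, np.uint8(124)), (291, np.uint8(122)), (297, np.uint8(121)), (303, np.uint8(119)), (309, np.uint8(112)), (315, np.uint8(116))]
```

>>> step_arm(commands=[38, 0.002, 0.004, -0.05, 0, 0, 0, 38, 0.002, 0.004, -0.1, 0, 0, 0, 38, 0.002, 0.004, -0.13, 0, 0, 0, 38, 0.002, 0.004, -0.142, 0, 0, 0, 38, 0.002, 0.004, -0.147, 0, 0, 0, 38, 0.002, 0.004, -0.148, 0, 0, 0, 38, 0.002, 0.004, -0.148, 0, 0, 0, 64, 0.002, 0.004, -0.148, 0, 0, 0, 64, 0.002, 0.004, -0.148, 0, 0, 0, 64, 0.002, 0.004, -0.148, 0, 0, 0])

```text
clock: 102.1
position: [0.6936, -0.07, 0.0525]
ee_rot: [0.682, 0.731, 0.001, 0.001]
ft_force: [0.8, -0.5, -0.1]
grip_width: 0.748
grasp_force: 0.0
```

>>> step_arm(commands=[66, 0, 0, 0.08, 0, 0, 0, 66, 0, 0, 0.18, 0, 0, 0, 66, -0.05, -0.08, 0.25, 0, 0, 0, 66, -0.1, -0.16, 0.25, 0, 0, 0, 66, -0.15, -0.22, 0.25, 0, 0, 0, 66, -0.15, -0.22, 0.25, 0, 0, 0, 66, -0.15, -0.22, 0.25, 0, 0, 0, 66, -0.15, -0.22, 0.25, 0, 0, 0, 66, -0.15, -0.22, 0.25, 0, 0, 0, 66, -0.15, -0.22, 0.25, 0, 0, 0])

```text
clock: 103.35
position: [0.6038, -0.2014, 0.2022]
ee_rot: [0.682, 0.732, 0.001, 0.0]
ft_force: [0.7, -0.1, -0.5]
grip_width: 0.769
grasp_force: 0.0
```

Run:
```python
from h import *
snap("w34"); c=pickle.load(open("w34.pk","rb")); im=cv2.imread("pics/w34.png"); g=im.max(2)
O=np.array([.691,-.041]);a=np.radians(4); X=np.array([np.cos(a),np.sin(a)]);Y=np.array([-X[1],X[0]])
def line(c,g,fix,x0,x1,ax,z,O,X,Y,st=.003):
    s=np.arange(x0,x1,st); uv=proj(c,[[*(O+(X*t+Y*fix if ax=="x" else X*fix+Y*t)),z] for t in s]); return [(int(round(t*1000)),g[int(v),int(u)].tolist()) for t,(u,v) in zip(s,uv) if 0<=v<600 and 0<=u<800]
print("row",line(c,g,0,-.07,.07,"y",.074,O,X,Y)); print("A x",line(c,g,.03,-.04,.04,"x",.074,O,X,Y)); print("B x",line(c,g,-.03,-.04,.04,"x",.074,O,X,Y))
t=cv2.resize(camera("top")[:,:,::-1],(800,600)); ct=ext("top"); Oc=np.array([.5363,.3837]);b=np.radians(-8.75); Xc=np.array([np.cos(b),np.sin(b)]);Yc=np.array([-Xc[1],Xc[0]])
print("head top view",line(ct,t.max(2),0,-.085,.085,"x",.1,Oc,Xc,Yc,.005)); print("knife",line(ct,t,.047,-.1,.1,"y",.072,Oc,Xc,Yc,.01))
o0,o1=cv2.imread("raw_top0.png"),cv2.resize(t,(560,420))
for n,p in (("jar",(.438,.056,.06)),("brush",(.37,-.25,.016))):
    u,v=proj(ct,[p],1)[0].astype(int); print(n,np.abs(o0[v-12:v+12,u-20:u+20].astype(int)-o1[v-12:v+12,u-20:u+20]).mean())
```

```text
103.4 [ 0.60376314 -0.20155765  0.20226012] [0.99749956 0.07065048]
row [(-70, 208), (-67, 206), (-64, 205), (-61, 204), (-58, 206), (-55, 155), (-52, 226), (-49, 226), (-46, 239), (-43, 229), (-40, 228), (-37, 229), (-34, 230), (-31, 230), (-28, 233), (-25, 232), (-22, 231), (-19, 227), (-16, 226), (-13, 223), (-10, 221), (-7, 219), (-4, 190), (-1, 103), (2, 100)]
A x []
B x [(-40, 214), (-37, 211), (-34, 129), (-31, 128), (-28, 109), (-25, 110), (-22, 232), (-19, 231), (-16, 230), (-13, 233), (-10, 226), (-7, 231), (-4, 231), (-1, 233), (2, 229), (5, 228), (8, 227), (11, 224), (14, 227), (17, 224), (20, 223), (23, 224), (26, 191), (29, 191), (32, 189), (35, 188), (38, 184)]
head top view [(-85, 160), (-80, 121), (-75, 19), (-70, 101), (-65, 166), (-60, 84), (-55, 62), (-50, 69), (-45, 140), (-40, 142), (-35, 142), (-30, 140), (-25, 141), (-20, 114), (-15, 88), (-10, 42), (-5, 111), (0, 163), (5, 153), (10, 64), (15, 24), (20, 22), (25, 47), (30, 100), (35, 98), (40, 157), (45, 163), (50, 161), (55, 35), (60, 19), (65, 20), (70, 101), (75, 159), (80, 142)]
knife [(-100, [17, 15, 16]), (-90, [72, 114, 128]), (-80, [1, 9, 28]), (-70, [22, 44, 74]), (-60, [19, 40, 71]), (-50, [9, 38, 65]), (-40, [17, 41, 69]), (-30, [15, 35, 62]), (-20, [21, 42, 67]), (-10, [17, 42, 69]), (0, [28, 40, 71]), (10, [31, 129, 157]), (20, [139, 138, 133]), (30, [138, 141, 136]), (40, [136, 141, 135]), (50, [137, 140, 134]), (60, [137, 139, 131]), (70, [139, 141, 133]), (80, [17, 18, 18]), (90, [68, 69, 70])]
jar 4.214583333333334
brush 24.589583333333334
```

```bash
python3 -c "
from workcell import *
print(hand_in())"
```

```text
the job is handed in; nothing more can be done
None
```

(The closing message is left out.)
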